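# Check both contact faces of a satellite frame on a sprung-bar jig

## Robot

A 6-joint arm with a two-finger parallel gripper is mounted at the origin on the work surface. World frame = base frame: x ahead of the robot, y to its left, z up, the work surface at z = 0. Lengths are in m, angles in rad, forces in N, time in s.
With the tool pointing down it reaches from about 0.35 to 0.875 m from the base axis. Payload 4.2 kg.
Tool frame: the origin (TCP) lies on the centre line of the jaws, within the pads' length; the fingertips stand r.tips_ahead ahead of it and the grasp point (between the pads) lies 3 mm ahead of it (r.tips_ahead is the distance from the TCP to the fingertips, in m); z points along the fingers, x is the direction in which the jaws open and shut, and the axes are right-handed (so a half turn about z gives the same grasp; the last joint's range is limited). The gripper opens to 85 mm and grips with 20 to 120 N. Pads are 22 mm wide; open, the fingers measure 114 mm over their backs; the gripper's body (76 mm by 85 mm) begins 54 mm behind the grasp point. The pads swing forward as they close: fully open they stand 13 mm farther back than shut.
Start: joints at [-0.931, 0.385, 0.008, 0, -1.194, -0.259], TCP at [0.232, -0.58, 0.226] pointing down, gripper open.
Joint ranges: [-3.14, 3.14], [-1.21, 2.06], [-1.07, 1.41], [-3.16, 2.05], [-2.99, -0.16], [-3.1, 3.1]. Speed limits (rad/s): [2.79, 2.79, 3.14, 3.14, 3.14, 3.14].

## Interface

Orientations are given as a 3x3 rotation matrix whose columns are the frame's x, y, z axes.
In Python, from rig import r gives the robot as it stands. The module is installed in compiled form; this text tells all that it offers.
- The arm moves only by the tool apply_moves, never from a script. Its argument "series" is one flat list of numbers, 7 for each row, row after row: the opening, from 0 (shut) to 1 (fully open), then the shift along the tool's x, y, z in cm, then the turn, a rotation vector about the tool's x, y, z in degrees. A call has 1 to 12 rows; each row shifts and turns the commanded pose from where the row before left it, along the tool's axes as they then stand; what a row does not reach is not made up. A row lasts 1/12 s, in which the tool goes at most 41.7 mm and 7.16 degrees, less where a joint would pass 70% of its speed; a pose out of reach is approached as far as the arm can. A call is refused whole if a number of a shift passes 4.17 or a number of a turn 7.16, either way. A call with a gripper value outside its range is refused whole. The fingers move at their own pace and stop on an object; "grip_force" is the grip in N (left out, the last holds). Time passes only in rows, so rows that do not move let the fingers close. It gives the time, the measured TCP pose, the force and the opening at its end, in the units of the state.
- r.state(): the state, without advancing time (a new reading comes with each control period).
- r.snapshot(name): name is "side" or "top"; returns the picture (420x560x3 uint8, blue, green, red); there is no depth.
- r.calibration(name): a dict with "camera_matrix" (3x3 intrinsics, pixels), "dist" ([k1, k2, p1, p2, k3] as OpenCV has them; the pictures are not rectified), "R" (3x3) and "t" (3): a world point X has camera coordinates R X + t. Camera axes: x right, y down, z forward; pixel columns grow to the right and rows downward; lengths in m; the calibration is good to about 2 mm. A picture is of the moment at which its call begins. calibration takes no time and is no camera call.
- r.close_job(): hands the job in, once; it reports no verdict.
Trained networks look in the newest picture that a camera, given by its name, has taken for a name from the list of things; names that differ only in an ending like _2 or _b are one class to them, and where a whole thing is asked for, a point or a joint stands for the part that bears it (a point fixed in the world has none). Each returns a list of dicts, best first, with "p" (0 to 1); they miss things now and then, are a little off and sometimes report something else, mostly with a low value. They report only what shows in the picture. A call takes as long as a camera call. They do not tell look-alikes from the thing itself.
- r.search_frame(camera, name): "centre" ([column, row] in pixels, amid what is visible of it).
The state is a dict: "clock": time; "qpos": joint angles; "qd": joint speeds; "joint_efforts": joint torques, N m; "ee_pos": TCP position; "ee_rot": TCP orientation; "force": force on the tool from outside, world axes, zero at the start; "moment": the same for the moment, N m; "gripper_width": opening from 0.0 (shut) to 1.0 (fully open).
Only numpy, scipy, OpenCV 4.12 (cv2) and the standard library are available. Lean on these libraries where they do the work, as an engineer would, in place of code of your own. Each camera call takes 0.05 s, during which the arm holds its last target.

## Task

Take the loose spacer bar out of the jig's lane and lay it on the table beside the lane, on the robot's side. Keeping the standing satellite frame against the fence, slide it until its side presses the sprung bar well in (about 1 cm) and let the bar come free; then tip the frame over backwards, away from the bar, so that its closed base faces the bar, slide it lying along the fence to press the bar well in with the base, and let go, leaving it lying against the fence with its base at the bar. Never lift the frame off the table, and leave the bottle, spool, meter, screwdriver and tray where they are.

Things in the scene. Friction and masses are not known exactly. Their poses are not given: they have to be found in the camera images.
- jig: contact jig, fixed; place and yaw vary. Origin: on the table at the corner where the fence's lane-side face (jig x = 0) meets the free bar's face (jig y = 0). Jig +y runs along the fence to the bar; jig -x crosses the lane to the robot's side. Lane: flat grey strip, x -95 to 0, y -400 to 0 mm
- fence_top (a point): middle of the top edge of the steel fence's lane-side face (jig 0, -170, 30 mm). Fence 30 mm high, 12 mm thick, y -370 to +30 mm, with a 4 mm high foot behind it to jig x = 42 mm. Axes as the jig's
- bracket_top (a point): middle of the top of the bent steel bracket that carries the bar (jig -45, 35, 66 mm). Upright leaf 6 mm thick, 66 mm high, jig x -110 to +20 mm; its 5 mm high foot reaches to jig y = 75 mm. Free space above it. Axes as the jig's
- bar (a joint): sprung contact bar: brass plate 100 mm wide (jig x -95 to +5), z 5 to 61 mm, that slides along jig +y. 0 = free, grows as it is pressed in, stop at 0.014 m. Spring about 4 N at 0, 7 N at 8 mm, 10 N at the stop; let go, it comes back and pushes the frame back with it to jig y = 0.
- frame_center (a point): centre of the satellite frame: aluminium truss box 80 x 80 x 125 mm, 0.36 to 0.59 kg, four closed 6 mm walls, flat closed base, open at the other end. Its z axis runs from base to open end. It starts standing on its base, x and y square to its sides, turned up to 0.45 rad from the jig's. Pushed below mid height it slides; pushed near its top edge it tips over its far bottom edge
- frame_base (a point): middle of the frame's outer base face (62.5 mm from the centre along the frame's -z), same axes
- frame_top (a point): middle of the frame's open end (62.5 mm from the centre along the frame's +z), same axes
- spacer_center (a point): centre of a loose plain aluminium spacer bar 90 x 22 x 24 mm (x long, y wide, z high; 0.13 kg) lying across the lane between the frame and the bar
- spacer: the same spacer bar, origin at the middle of its underside
- frame: the same frame, origin at the middle of its base face
- bottle: white spray-fluid bottle, 56 mm across, 160 mm tall, standing beyond the fence; bystander; origin at its underside
- spool: black wire spool, 64 mm across, 50 mm tall, standing on the robot's side; bystander; origin at its underside
- meter: orange hand meter 75 x 150 x 34 mm (42 mm with its dial) lying off the lane's open end, robot's right; bystander; origin at its underside
- driver: screwdriver 170 mm long lying on the table at the robot's right front, under 40 mm high; bystander; origin at its underside
- tray: grey parts tray 100 x 140 x 30 mm beyond the bar; bystander; origin at its underside
Not all that is in view belongs to the job. There is more than one size of the spacer; the job needs the larger. Leave any orange look-alike of the frame alone.

How it is judged:
By the outcome, as a careful person would: the job done as asked, in the order asked, and still so for the second after the job is handed in, with the robot touching nothing.
It also fails if it takes over 72 s, if anything falls off the work surface, if the arm or the gripper's body presses on something with over 40 N, if the wrist force passes 120 N, or if a joint passes its speed limit or range.

## Working session

There is one attempt and no reset: what is moved stays moved. The work goes in short steps, Python scripts to look and compute and a tool call to move; the robot and the scene stay as the last step left them, time stands still between calls to the robot, and variables do not carry over. Pictures are saved under pics/ and viewed, and the job is handed in when it is done.

Besides the shell and the picture viewer there is one more tool, called after "Request:" by a JSON object that holds its "api" and its "payload", one argument or row to a line. apply_moves: Moves the arm, as the interface text tells. Its arguments: {"type":"object","properties":{"series":{"type":"array","items":{"type":"number"}},"grip_force":{"type":"number"}},"required":["series"]}

```bash
mkdir -p pics; python3 - <<'E'
from rig import r
import cv2,numpy as np
for c in("side","top"):
    im=r.snapshot(c); cv2.imwrite(f"pics/{c}0.png",im)
    k=r.calibration(c); print(c,{a:np.round(b,3).tolist() for a,b in k.items()})
s=r.state();print({a:np.round(b,3).tolist() for a,b in s.items()},r.tips_ahead)
E
```

```text
side {'camera_matrix': [[531.825, 0.0, 280.6], [0.0, 531.825, 202.955], [0.0, 0.0, 1.0]], 'dist': [0.072, 0.0, 0.0, 0.0, 0.0], 'R': [[0.993, -0.12, 0.021], [-0.061, -0.634, -0.771], [0.106, 0.764, -0.637]], 't': [-0.617, 0.113, 1.19]}
top {'camera_matrix': [[504.079, 0.0, 274.054], [0.0, 504.079, 205.474], [0.0, 0.0, 1.0]], 'dist': [0.046, 0.0, 0.0, 0.0, 0.0], 'R': [[0.003, -1.0, 0.001], [-0.986, -0.003, -0.168], [0.168, -0.0, -0.986]], 't': [-0.038, 0.599, 1.129]}
{'clock': 0.1, 'qpos': [-0.931, 0.385, 0.007, -0.0, -1.194, -0.259], 'qd': [-0.001, -0.002, 0.003, 0.002, 0.0, -0.0], 'joint_efforts': [0.0, -39.332, 18.893, 4.198, -0.003, 0.0], 'ee_pos': [0.232, -0.58, 0.225], 'ee_rot': [[-0.371, 0.928, -0.001], [0.928, 0.371, 0.002], [0.002, -0.0, -1.0]], 'force': [0.258, -0.032, 0.225], 'moment': [-0.034, -0.005, 0.026], 'gripper_width': 1.004} 0.022
```

View pics/side0.png

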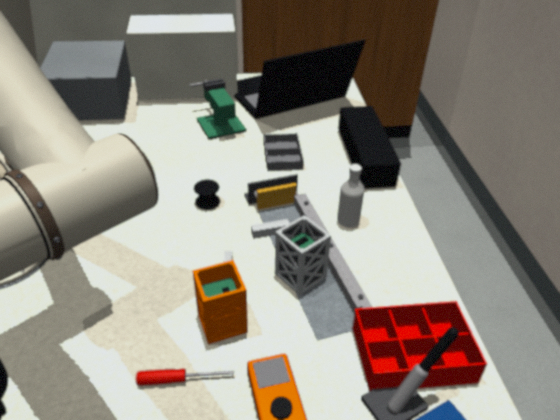

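View pics/top0.png

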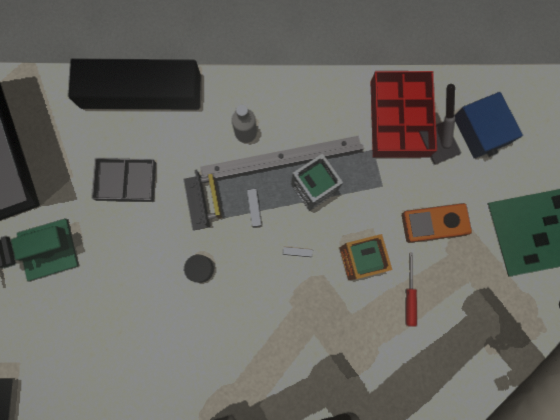

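```bash
cat > h.py <<'E'
import cv2,numpy as np
from rig import r
from scipy.optimize import least_squares
def cal(c):
    k=r.calibration(c); return [np.array(k[a],float) for a in("camera_matrix","dist","R","t")]
def proj(c,X):
    K,d,R,t=cal(c); return cv2.projectPoints(np.array(X,float).reshape(-1,1,3),cv2.Rodrigues(R)[0],t,K,d)[0].reshape(-1,2)
def back(c,uv,z):
    K,d,R,t=cal(c); p=cv2.undistortPoints(np.array(uv,float).reshape(-1,1,2),K,d).reshape(-1,2)
    o=-R.T@t; D=np.c_[p,np.ones(len(p))]@R
    return o+D*((z-o[2])/D[:,2])[:,None]
def tri(uvt,uvs):
    f=lambda X:np.r_[(proj("top",X)-uvt).ravel(),(proj("side",X)-uvs).ravel()]
    s=least_squares(f,[.5,0,.05]); return s.x,s.fun
def crop(c,name,box,s=5,im=None,lines=()):
    im=r.snapshot(c) if im is None else im
    x0,y0,x1,y1=box
    o=cv2.resize(im[y0:y1,x0:x1],None,fx=s,fy=s,interpolation=cv2.INTER_CUBIC)
    for P,col in lines:
        q=((proj(c,P)-[x0,y0]+.5)*s).astype(int)
        cv2.polylines(o,[q.reshape(-1,1,2)],False,col,1)
    for u in range((x0//20+1)*20,x1,20): cv2.putText(o,str(u),((u-x0)*s,10),0,.35,(0,255,255)); cv2.line(o,((u-x0)*s,12),((u-x0)*s,18),(0,255,255))
    for v in range((y0//20+1)*20,y1,20): cv2.putText(o,str(v),(0,(v-y0)*s),0,.35,(0,255,255)); cv2.line(o,(24,(v-y0)*s),(30,(v-y0)*s),(0,255,255))
    cv2.imwrite(f"pics/{name}.png",o)
E
python3 - <<'E'
from h import *
t=cv2.imread("pics/top0.png");s=cv2.imread("pics/side0.png")
crop("top","t1",(180,125,390,275),3.8.__int__() if 0 else 3,t)
crop("side","s1",(180,150,380,350),3,s)
for n in["fence_top","bracket_top","bar","frame_center","frame_base","frame_top","spacer_center","spacer","frame"]:
  for c in("top","side"):
    print(n,c,[(np.round(d["centre"],1).tolist(),round(d["p"],2)) for d in r.search_frame(c,n)][:3])
E
```

```text
fence_top top [([269.1, 176.2], 0.74)]
fence_top side [([319.9, 283.8], 0.77), ([274.7, 389.3], 0.39)]
bracket_top top [([269.3, 176.8], 0.88)]
bracket_top side [([321.9, 281.3], 0.67)]
bar top [([212.6, 191.7], 0.82), ([123.3, 179.1], 0.32)]
bar side [([276.7, 193.7], 0.59)]
frame_center top [([316.9, 181.8], 0.72), ([365.1, 255.9], 0.69), ([122.8, 179.1], 0.58)]
frame_center side [([301.1, 256.8], 0.74)]
frame_base top [([316.3, 180.3], 0.85), ([364.5, 254.3], 0.59)]
frame_base side [([223.2, 301.1], 0.73), ([299.6, 252.9], 0.61), ([281.1, 150.3], 0.16)]
frame_top top [([313.9, 183.5], 0.88), ([365.7, 259.3], 0.88)]
frame_top side [([300.5, 252.1], 0.76), ([220.9, 302.8], 0.75), ([272.1, 387.3], 0.73)]
spacer_center top [([296.2, 253.1], 0.81), ([256.9, 209.8], 0.53)]
spacer_center side [([268.8, 227.4], 0.96)]
spacer top [([295.6, 254.3], 0.62), ([254.6, 207.0], 0.6)]
spacer side [([268.7, 227.3], 0.98), ([225.0, 256.2], 0.61)]
frame top [([362.9, 255.9], 0.86), ([316.3, 181.9], 0.73)]
frame side [([300.7, 249.3], 0.65), ([224.4, 301.9], 0.59), ([351.2, 198.3], 0.15)]
```

View pics/t1.png

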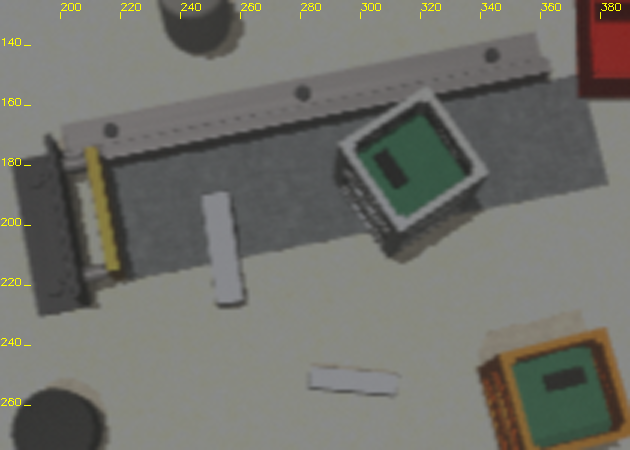

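View pics/s1.png

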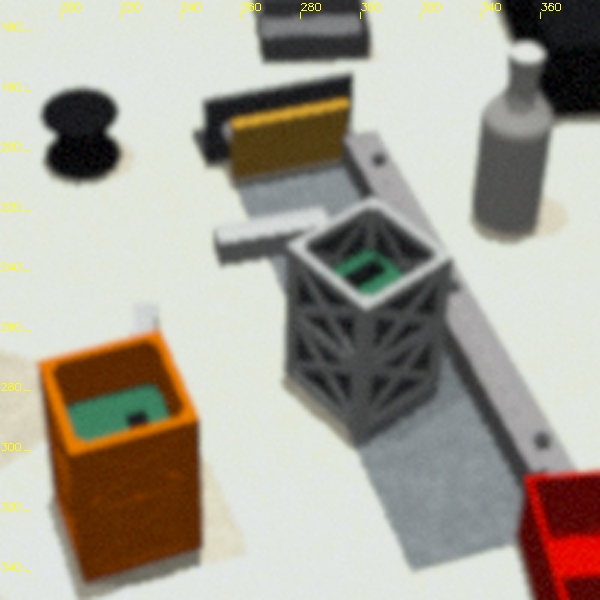

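```bash
cat > fit.py <<'E'
from h import *
def J(p,X): # planar pose
    X=np.array(X,float)/1000; c,s=np.cos(p[2]),np.sin(p[2])
    return np.c_[p[0]+c*X[:,0]-s*X[:,1],p[1]+s*X[:,0]+c*X[:,1],X[:,2]]
def fit(tl,sl,p0):
    def f(p):
        e=[]
        for c,l in(("top",tl),("side",sl)):
            if l: e.append((proj(c,J(p,[a for a,b in l]))-np.array([b for a,b in l])).ravel())
        return np.concatenate(e)
    s=least_squares(f,p0,loss="soft_l1"); return s.x,np.round(f(s.x),1)
E
python3 - <<'E'
from fit import *
T=lambda x,y:(x/3+180-.5,y/3+125-.5)
S=lambda x,y:(x/3+180-.5,y/3+150-.5)
j,e=fit([((-95,-400,0),T(608,184)),((5,0,61),T(102,146)),((-95,0,61),T(119,268)),((0,-370,30),T(547,72))],
 [((-95,0,61),S(231,122)),((5,0,61),S(350,97)),((-95,0,5),S(236,182)),((-95,-400,0),S(413,570))],[.5,.1,.19])
print("jig",j,e)
h=40
c=[(h,-h),(h,h),(-h,h),(-h,-h)]
# top order: (425,88) far/x+, (337,143) left/y+, (397,230) x-, (488,172) y-
fc=[(425,88),(337,143),(397,230),(488,172)]
# with yaw ~ j-ish+? corner dirs
tl=[((*c[i],125),T(*fc[i])) for i in range(4)]
sc=[(452,253),(370,200),(287,245),(370,307)]
sl=[((*c[i],125),S(*sc[i])) for i in range(4)]+[((*c[3],0),S(360,447)),((*c[2],0),S(285,383)),((*c[0],0),S(437,390))]
f,e=fit(tl,sl,[.55,-.1,.6]); print("frame",f,e)
# spacer, x long
sp,e=fit([((45,11,24),T(202,195)),((45,-11,24),T(228,192)),((-45,-11,24),T(245,303)),((-45,11,24),T(217,306))],
 [((-45,-11,24),S(219,243)),((-45,-11,0),S(221,266)),((-45,11,24),S(213,228)),((45,11,24),S(320,207))],[.5,.03,.1]); print("sp",sp,e)
np.savez("pose.npz",j=j,f=f,sp=sp)
M=lambda p,X:J(p,X)
jl=[M(j,P) for P in([(0,-370,30),(0,30,30)],[(0,-370,0),(0,0,0)],[(-95,0,0),(-95,-400,0),(0,-400,0)],[(-95,0,61),(5,0,61)],[(-95,0,5),(5,0,5)],[(-110,35,66),(20,35,66)])]
def box(p,a,b,H): 
    q=[(a,-b),(a,b),(-a,b),(-a,-b),(a,-b)]
    return [M(p,[(*x,z) for x in q]) for z in(0,H)]
L=[(P,(0,0,255)) for P in jl]+[(P,(0,255,0)) for P in box(f,40,40,125)]+[(P,(255,0,255)) for P in box(sp,45,11,24)]
crop("top","t2",(180,125,390,275),3,cv2.imread("pics/top0.png"),L)
crop("side","s2",(180,150,380,350),3,cv2.imread("pics/side0.png"),L)
R=lambda a:np.array([[np.cos(a),-np.sin(a)],[np.sin(a),np.cos(a)]])
for n,p in(("frame",f),("sp",sp)): print(n,"in jig mm",1000*R(j[2]).T@(p[:2]-j[:2]),p[2]-j[2])
E
```

```text
jig [0.66872866 0.11037083 0.20479685] [-0.5  0.2 -2.5  0.1 -0.4  0.7  1.2 -0.2  1.   1.5  0.3  2.4 -0.5 -0.7
  0.2  0.2]
frame [ 0.64909908 -0.13191481  0.61054341] [ 0.2 -0.5  0.2  1.1  1.2  1.3  0.4  0.3  0.7  0.5  0.7 -1.5 -0.1  0.2
 -0.5  0.8  0.  -3.3 -0.2 -3.5  1.1 -2.9]
sp [0.59857896 0.01166104 0.15578741] [-0.2  0.5  0.2  0.1  0.  -0.2  0.2  0.2  0.2  0.3 -0.4  0.2 -0.  -0.9
  1.2 -0.2]
frame in jig mm [ -68.49257792 -233.23039844] 0.4057465629734403
sp in jig mm [-88.75816799 -82.38076367] -0.04900944367053503
```

View pics/t2.png

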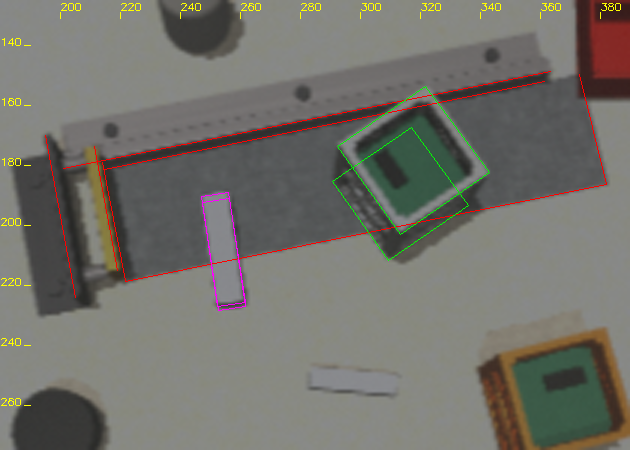

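View pics/s2.png

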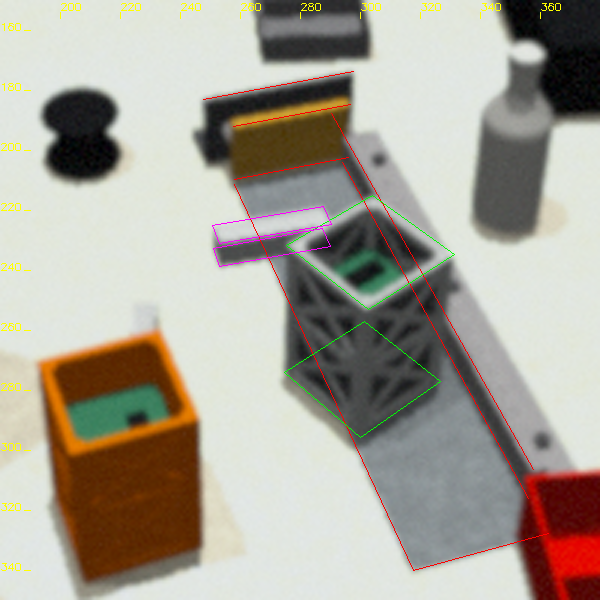

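```bash
cat > mv.py <<'E'
from h import *
from scipy.spatial.transform import Rotation as Ro
j=np.array([0.6687,0.1104,0.205])
def jp(x,y,z,j=j): # jig mm -> world
    c,s=np.cos(j[2]),np.sin(j[2]); return np.array([j[0]+(c*x-s*y)/1000,j[1]+(s*x+c*y)/1000,z/1000])
def wj(p,j=j):
    c,s=np.cos(j[2]),np.sin(j[2]); d=(np.array(p)[:2]-j[:2])*1000; return np.r_[c*d[0]+s*d[1],-s*d[0]+c*d[1],p[2]*1000]
def rot(xdir,tilt=0): # tool x horizontal at world angle xdir; tool z down, tilted
    x=np.array([np.cos(xdir),np.sin(xdir),0]); t=np.array([-np.sin(xdir),np.cos(xdir),0])
    z=-np.array([0,0,1])*np.cos(tilt)-t*np.sin(tilt)  # tilt>0: body toward +t
    return np.c_[x,np.cross(z,x),z]
def plan(p1,R1,N,p0=None,R0=None,show=True):
    s=r.state(); p0=np.array(s["ee_pos"]) if p0 is None else p0; R0=np.array(s["ee_rot"]) if R0 is None else R0
    w=Ro.from_matrix(R0.T@R1).as_rotvec()/N; A=np.zeros((3,3)); R=R0.copy(); E=Ro.from_rotvec(w).as_matrix()
    for k in range(N): A+=R; R=R@E
    sh=np.linalg.solve(A,p1-p0)
    print("row:",np.round(sh*100,2).tolist(),np.round(np.degrees(w),2).tolist(),"x",N)
E
python3 - <<'E'
from mv import *
print("small",wj(back("top",[[295.5,251.5]],.015)[0]),"spool",wj(back("top",[[199,268]],.05)[0]))
print(wj([.5986,.0117,0]),"orange",wj(back("top",[[366,257]],.125)[0]))
R=rot(.156+np.pi/2)
plan(np.array([.5986,.0117,.11]),R,18)
E
```

```text
small [-210.82749394 -158.66882874   15.        ] spool [-205.64675131   67.63636482   50.        ]
[-88.7242537  -82.36326126   0.        ] orange [-260.06456551 -298.25668345  125.        ]
row: [2.62, 2.86, 0.65] [0.0, -0.0, 0.72] x 18
```

Request:
{"api": "apply_moves", "payload": {
  "series": [0.6, 2.62, 2.86, 0, 0, 0, 0.72, 0.6, 2.62, 2.86, 0, 0, 0, 0.72, 0.6, 2.62, 2.86, 0, 0, 0, 0.72, 0.6, 2.62, 2.86, 0, 0, 0, 0.72, 0.6, 2.62, 2.86, 0, 0, 0, 0.72, 0.6, 2.62, 2.86, 0, 0, 0, 0.72, 0.6, 2.62, 2.86, 0, 0, 0, 0.72, 0.6, 2.62, 2.86, 0, 0, 0, 0.72, 0.6, 2.62, 2.86, 0, 0, 0, 0.72, 0.6, 2.62, 2.86, 0, 0, 0, 0.72, 0.6, 2.62, 2.86, 0, 0, 0, 0.72, 0.6, 2.62, 2.86, 0, 0, 0, 0.72],
  "grip_force": 40
}}

```text
clock: 2.0
ee_pos: [0.463, -0.1742, 0.2268]
ee_rot: [[-0.228, 0.974, 0.001], [0.974, 0.228, -0.0], [-0.0, 0.001, -1.0]]
force: [0.5, -0.2, 0.3]
gripper_width: 0.597
```

Request:
{"api": "apply_moves", "payload": {
  "series": [0.6, 2.62, 2.86, 0, 0, 0, 0.72, 0.6, 2.62, 2.86, 0, 0, 0, 0.72, 0.6, 2.62, 2.86, 0, 0, 0, 0.72, 0.6, 2.62, 2.86, 0, 0, 0, 0.72, 0.6, 2.62, 2.86, 0, 0, 0, 0.72, 0.6, 2.62, 2.86, 0, 0, 0, 0.72, 0.6, 0, 0, 3, 0, 0, 0, 0.6, 0, 0, 4, 0, 0, 0, 0.6, 0, 0, 4, 0, 0, 0, 0.6, 0, 0, 0, 0, 0, 0]
}}

```text
clock: 2.83
ee_pos: [0.5937, 0.0113, 0.108]
ee_rot: [[-0.152, 0.988, -0.017], [0.988, 0.152, -0.002], [0.001, -0.017, -1.0]]
force: [-0.7, -0.6, -0.6]
gripper_width: 0.599
```

```bash
python3 - <<'E'
from mv import *
R=rot(.156+np.pi/2)
plan(np.array([.5986,.0117,.028]),R,4)
print(r.state()["gripper_width"],r.tips_ahead)
E
```

```text
row: [-0.01, 0.14, 2.0] [-0.24, -0.01, -0.04] x 4
0.5989128345874097 0.022
```

Request:
{"api": "apply_moves", "payload": {
  "series": [0.6, 0, 0.1, 3, 0, 0, 0, 0.6, 0, 0, 3, 0, 0, 0, 0.6, 0, 0, 2, 0, 0, 0, 0.6, 0, 0, 0, 0, 0, 0, 0, 0, 0, 0, 0, 0, 0, 0, 0, 0, 0, 0, 0, 0, 0, 0, 0, 0, 0, 0, 0, 0, 0, 0, 0, 0, 0, 0, 0, 0, 0, 0, 0, 0, 0]
}}

```text
clock: 3.58
ee_pos: [0.6013, 0.0122, 0.0379]
ee_rot: [[-0.154, 0.988, 0.003], [0.988, 0.154, 0.001], [0.0, 0.003, -1.0]]
force: [0.4, -0.4, 0.5]
gripper_width: -0.001
```

```bash
python3 - <<'E'
from mv import *
s=r.state();print(s["ee_pos"],s["gripper_width"],s["force"])
crop("top","t3",(180,125,390,275),3); crop("side","s3",(180,150,380,350),3)
E
```

```text
[0.60132242 0.01218869 0.03788837] -0.0007314438857807346 [ 0.42415115 -0.36019825  0.54048047]
```

View pics/s3.png

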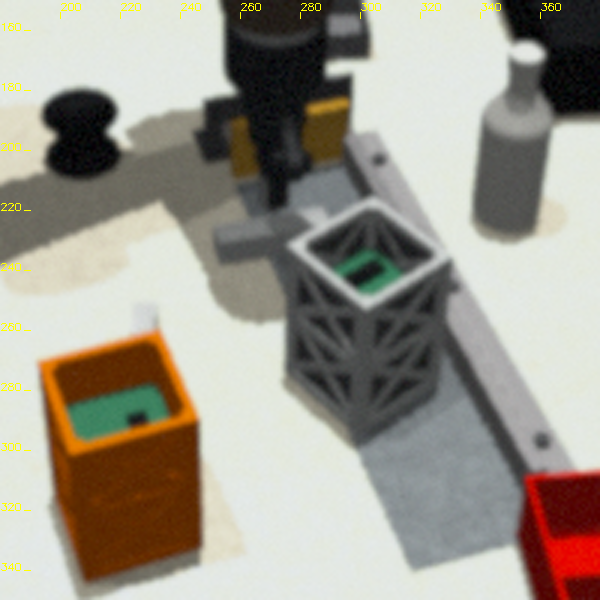

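View pics/t3.png

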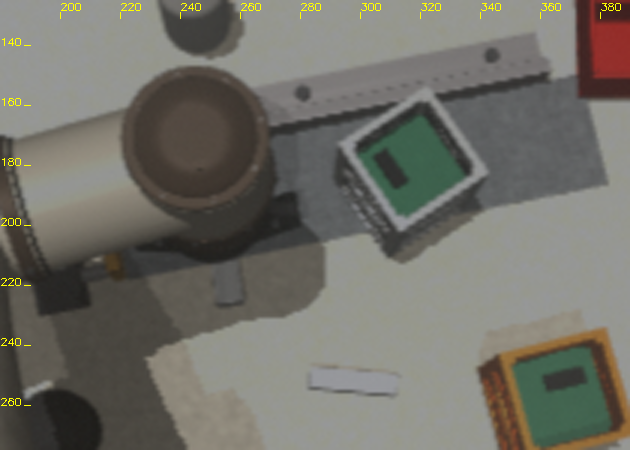

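```bash
python3 - <<'E'
from fit import *
from mv import rot
sp=np.array([.5986,.01166,.1558])
q=[(45,-11),(45,11),(-45,11),(-45,-11),(45,-11)]
L=[(J(sp,[(*x,z) for x in q]),(255,0,255)) for z in(0,24)]
s=r.state();p=np.array(s["ee_pos"]);R=np.array(s["ee_rot"])
for y in(-.011,.011): L.append((np.array([p+R@[0,y,-.03],p+R@[0,y,.022]]),(0,255,0)))
crop("side","s4",(230,180,330,270),6,None,L); crop("top","t4",(180,150,300,250),6,None,L)
E
```

```text
(no output)
```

View pics/s4.png

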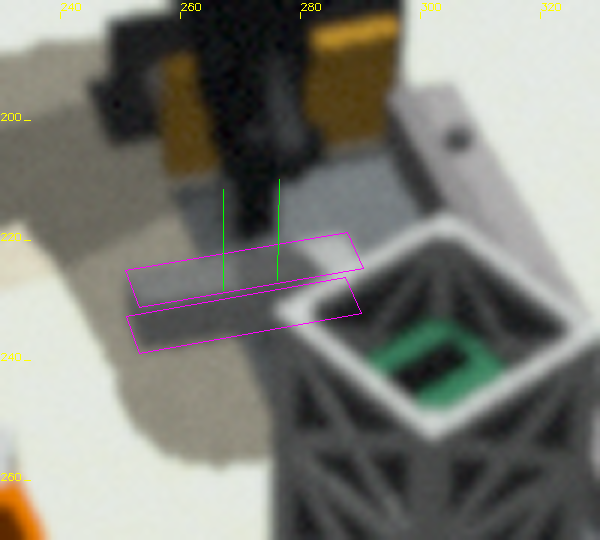

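View pics/t4.png

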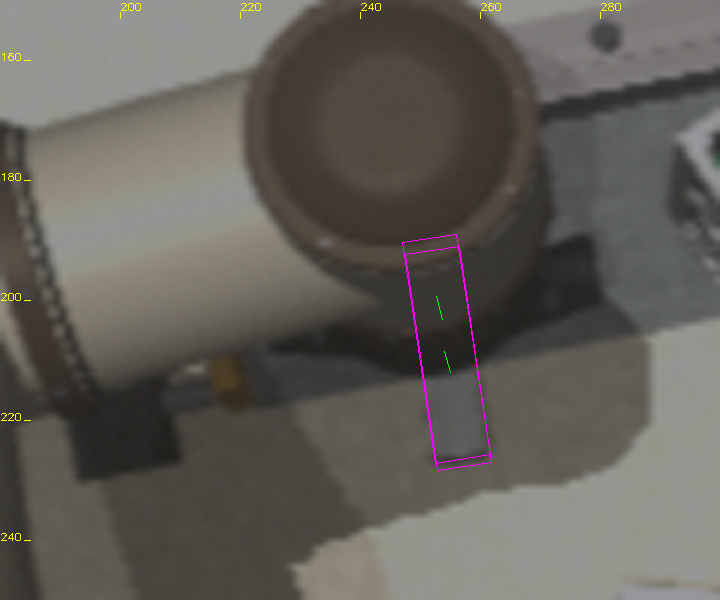

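Request:
{"api": "apply_moves", "payload": {
  "series": [0.6, 0, 0, 0, 0, 0, 0, 0.6, 0, 0, 0, 0, 0, 0, 0.6, 0, 0, 0, 0, 0, 0, 0.6, 0, 0, 0, 0, 0, 0, 0.6, 0, 0, 0, 0, 0, 0]
}}

```text
clock: 4.2
ee_pos: [0.6005, 0.012, 0.0362]
ee_rot: [[-0.154, 0.988, -0.0], [0.988, 0.154, -0.0], [-0.0, -0.0, -1.0]]
force: [0.6, 0.1, -0.5]
gripper_width: 0.6
```

```bash
python3 - <<'E'
from fit import *
s=r.state();p=np.array(s["ee_pos"]);R=np.array(s["ee_rot"]);print(p,s["gripper_width"],r.tips_ahead)
L=[]
for x in(-.0255,.0255):
 for y in(-.011,.011): L.append((np.array([p+R@[x,y,-.03],p+R@[x,y,.022]]),(0,255,0)))
crop("side","s5",(230,180,330,270),6,None,L)
E
```

```text
[0.60047654 0.01196445 0.0362297 ] 0.5999384121516537 0.022
```

View pics/s5.png

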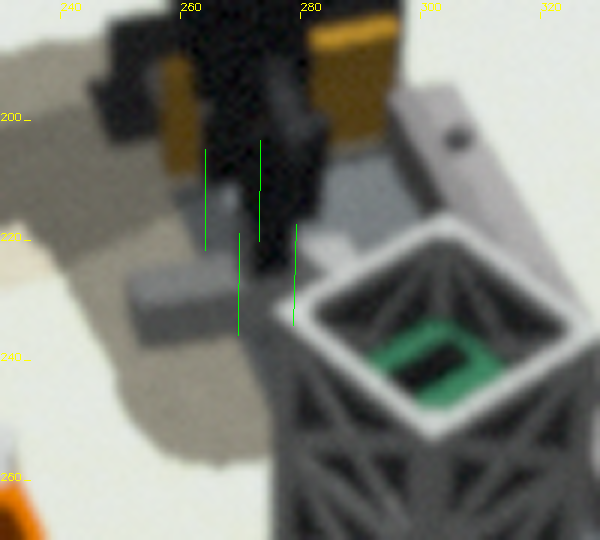

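Request:
{"api": "apply_moves", "payload": {
  "series": [0.6, 0, 0, 0.8, 0, 0, 0, 0.6, 0, 0, 0.4, 0, 0, 0, 0.6, 0, 0, 0, 0, 0, 0, 0, 0, 0, 0, 0, 0, 0, 0, 0, 0, 0, 0, 0, 0, 0, 0, 0, 0, 0, 0, 0, 0, 0, 0, 0, 0, 0, 0, 0, 0, 0, 0, 0, 0, 0, 0, 0, 0, 0, 0, 0, 0]
}}

```text
clock: 5.0
ee_pos: [0.6006, 0.012, 0.0245]
ee_rot: [[-0.154, 0.988, 0.0], [0.988, 0.154, 0.0], [0.0, 0.0, -1.0]]
force: [1.0, 0.3, 0.1]
gripper_width: -0.003
```

```bash
python3 - <<'E'
from fit import *
s=r.state();p=np.array(s["ee_pos"]);R=np.array(s["ee_rot"]);print(p,s["gripper_width"],s["force"])
crop("side","s6",(230,180,330,270),6)
E
```

```text
[0.60061944 0.01200634 0.02448312] -0.0029261959334923498 [1.02923752 0.26939286 0.06196314]
```

View pics/s6.png

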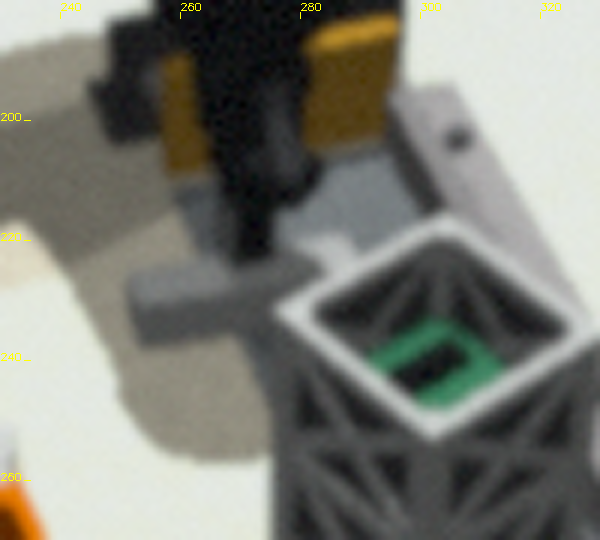

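```bash
python3 - <<'E'
from fit import *
s=r.state();p=np.array(s["ee_pos"]);R=np.array(s["ee_rot"])
L=[]
for z in (-.06,):
  for d in (0,-.06): L.append((np.array([p+R@[a,b,z+d] for a,b in((-.0425,-.038),(-.0425,.038),(.0425,.038),(.0425,-.038),(-.0425,-.038))]),(0,255,255)))
L.append((np.array([p+R@[0,0,-.15],p+R@[0,0,.01]]),(0,255,0)))
g=lambda c:np.clip((r.snapshot(c)/255.)**.5*255,0,255).astype(np.uint8)
crop("side","s7",(210,110,340,240),5,g("side"),L); crop("top","t7",(190,130,310,240),6,g("top"),L)
E
```

View pics/s7.png

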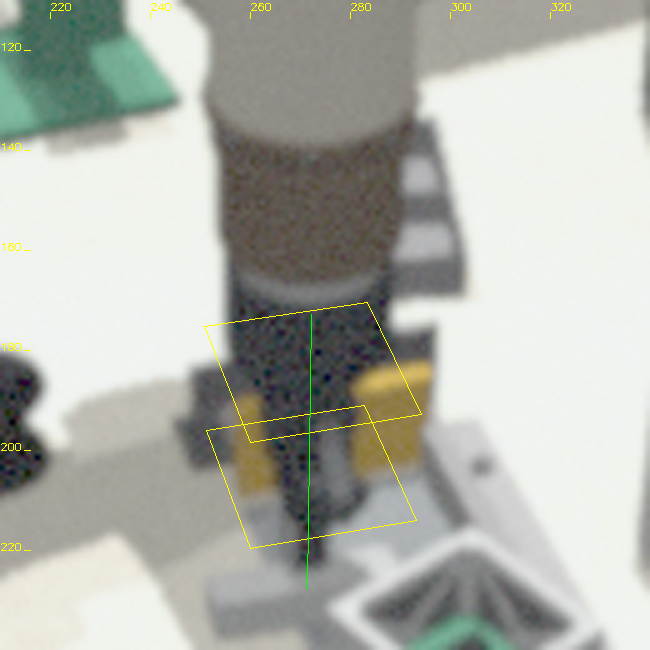

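View pics/t7.png

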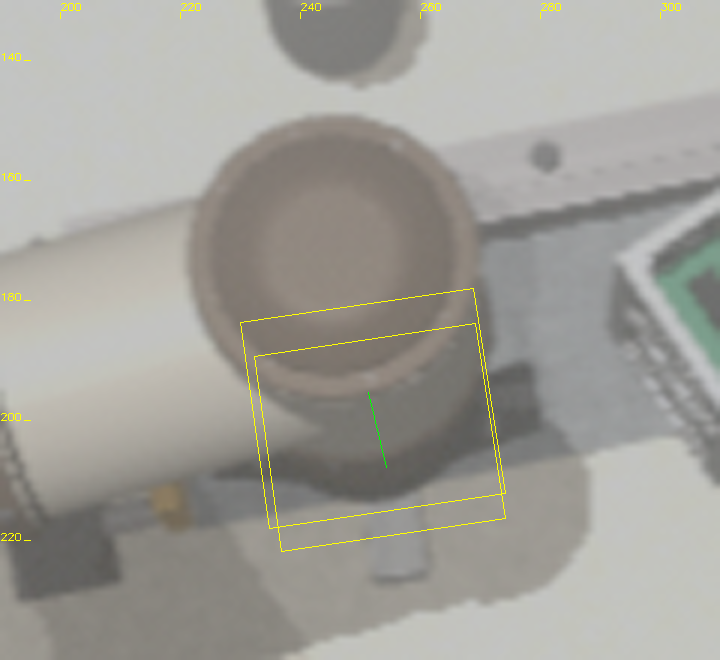

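Request:
{"api": "apply_moves", "payload": {
  "series": [0.6, 0, 0, 0, 0, 0, 0, 0.6, 0, 0, 0, 0, 0, 0, 0.6, 0, 0, 0, 0, 0, 0, 0.6, 0, 0, 0.3, 0, 0, 0, 0.6, 0, 0, 0.3, 0, 0, 0, 0.6, 0, 0, 0, 0, 0, 0]
}}

```text
clock: 5.65
ee_pos: [0.5999, 0.0119, 0.0175]
ee_rot: [[-0.154, 0.988, -0.002], [0.988, 0.154, -0.0], [0.0, -0.002, -1.0]]
force: [-0.4, -1.0, 0.2]
gripper_width: 0.602
```

```bash
python3 - <<'E'
from fit import *
s=r.state();p=np.array(s["ee_pos"]);R=np.array(s["ee_rot"]);print(p,s["gripper_width"],s["force"])
L=[]
for x in(-.0255,.0255):
 for y in(-.011,.011): L.append((np.array([p+R@[x,y,-.03],p+R@[x,y,.0]]),(0,255,0)))
g=lambda c:np.clip((r.snapshot(c)/255.)**.5*255,0,255).astype(np.uint8)
crop("side","s8",(235,160,325,250),7,g("side"),L)
E
```

```text
[0.59992172 0.01186287 0.01746058] 0.6022236660972441 [-0.40569033 -0.97749739  0.24433857]
```

View pics/s8.png

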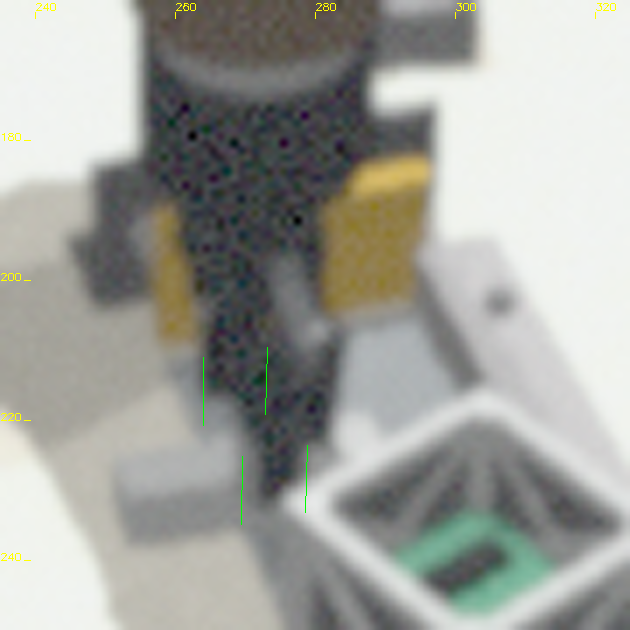

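Request:
{"api": "apply_moves", "payload": {
  "series": [0.6, 0, 0, 0.4, 0, 0, 0, 0.6, 0, 0, 0.4, 0, 0, 0, 0.6, 0, 0, 0, 0, 0, 0]
}}

```text
clock: 5.95
ee_pos: [0.5998, 0.0119, 0.0092]
ee_rot: [[-0.154, 0.988, -0.002], [0.988, 0.154, -0.0], [-0.0, -0.002, -1.0]]
force: [-0.8, 1.1, 0.2]
gripper_width: 0.597
```

Request:
{"api": "apply_moves", "payload": {
  "series": [0.6, 0, 0, 0.3, 0, 0, 0, 0.6, 0, 0, 0, 0, 0, 0]
}}

```text
clock: 6.12
ee_pos: [0.6002, 0.0119, 0.0067]
ee_rot: [[-0.154, 0.988, -0.001], [0.988, 0.154, -0.0], [-0.0, -0.001, -1.0]]
force: [0.3, 0.4, -0.2]
gripper_width: 0.605
```

Request:
{"api": "apply_moves", "payload": {
  "series": [0.6, 0, 0, 0.3, 0, 0, 0, 0.6, 0, 0, 0, 0, 0, 0, 0, 0, 0, 0, 0, 0, 0, 0, 0, 0, 0, 0, 0, 0, 0, 0, 0, 0, 0, 0, 0, 0, 0, 0, 0, 0, 0, 0]
}}

```text
clock: 6.62
ee_pos: [0.6008, 0.0121, 0.0046]
ee_rot: [[-0.154, 0.988, 0.001], [0.988, 0.154, 0.0], [0.0, 0.001, -1.0]]
force: [0.5, -0.2, 0.8]
gripper_width: 0.246
```

```bash
python3 - <<'E'
from fit import *
s=r.state();p=np.array(s["ee_pos"]);R=np.array(s["ee_rot"]);print(p,s["gripper_width"],s["force"])
g=lambda c:np.clip((r.snapshot(c)/255.)**.5*255,0,255).astype(np.uint8)
crop("side","s9",(235,160,325,250),7,g("side"))
E
```

```text
[0.60079228 0.01207412 0.00464015] 0.24556058573514242 [ 0.54193792 -0.20749505  0.83905203]
```

View pics/s9.png

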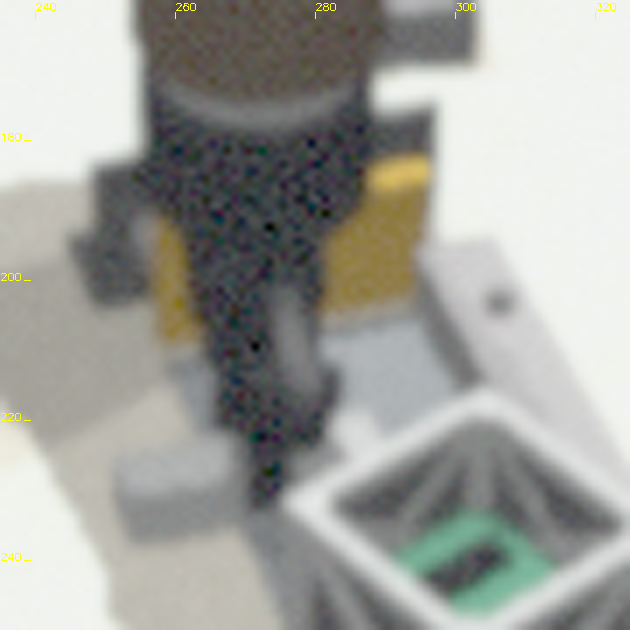

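Request:
{"api": "apply_moves", "payload": {
  "series": [0, 0, 0, -1, 0, 0, 0, 0, 0, 0, -2, 0, 0, 0, 0, 0, 0, -1, 0, 0, 0, 0, 0.2, -2.2, 0, 0, 0, 0, 0, 0.2, -2.2, 0, 0, 0, 0, 0, 0.2, -2.2, 0, 0, 0, 0, 0, 0.2, -2.2, 0, 0, 0, 0, 0, 0, 0, 1, 0, 0, 0, 0, 0, 0, 2, 0, 0, 0, 0, 0, 0, 0.6, 0, 0, 0, 0, 0, 0, 0.3, 0, 0, 0, 0, 0, 0, 0, 0, 0, 0]
}}

```text
clock: 7.67
ee_pos: [0.5126, 0.0063, 0.0052]
ee_rot: [[-0.154, 0.988, -0.001], [0.988, 0.154, -0.0], [-0.0, -0.001, -1.0]]
force: [1.2, 0.5, -1.6]
gripper_width: 0.245
```

```bash
python3 - <<'E'
from fit import *
s=r.state();p=np.array(s["ee_pos"]);R=np.array(s["ee_rot"]);print(p,s["gripper_width"],s["force"])
g=lambda c:np.clip((r.snapshot(c)/255.)**.5*255,0,255).astype(np.uint8)
crop("side","s10",(200,160,325,260),6,g("side"));crop("top","t10",(180,150,310,280),5,g("top"))
E
```

```text
[0.5125745  0.00633078 0.00518062] 0.2449624422852675 [ 1.18265425  0.46262415 -1.63428658]
```

View pics/s10.png

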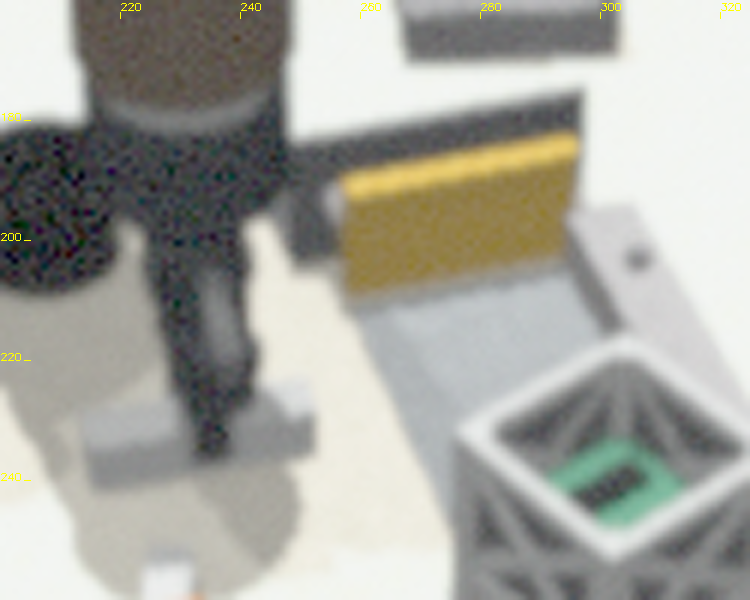

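View pics/t10.png

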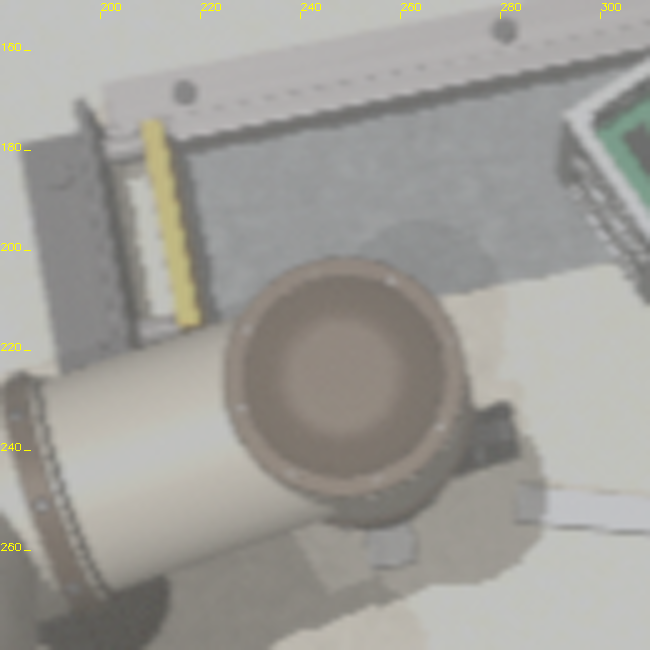

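Request:
{"api": "apply_moves", "payload": {
  "series": [0.25, 0, 0, 0.15, 0, 0, 0, 0.5, 0, 0, 0, 0, 0, 0, 0.5, 0, 0, 0, 0, 0, 0, 0.5, 0, 0, 0, 0, 0, 0, 0.5, 0, 0, -1.5, 0, 0, 0, 0.5, 0, 0, -4, 0, 0, 0, 0.5, 0, 0, -4, 0, 0, 0, 0.5, 0, 0, -4, 0, 0, 0, 0.5, 0, 0, -4, 0, 0, 0, 0.5, 0, 0, -2.5, 0, 0, 0, 0.5, 0, 0, 0, 0, 0, 0]
}}

```text
clock: 8.68
ee_pos: [0.5159, 0.0069, 0.2108]
ee_rot: [[-0.155, 0.988, 0.014], [0.988, 0.155, 0.003], [0.0, 0.014, -1.0]]
force: [0.7, -0.2, 0.4]
gripper_width: 0.501
```

```bash
python3 - <<'E'
from fit import *
s=r.state();p=np.array(s["ee_pos"]);R=np.array(s["ee_rot"]);print(p,R.round(3),s["qpos"],s["gripper_width"],s["force"])
L=[]
for x in(-.021,.021):
 for y in(-.011,.011): L.append((np.array([p+R@[x,y,-.03],p+R@[x,y,.0]]),(0,255,0)))
g=lambda c:np.clip((r.snapshot(c)/255.)**.5*255,0,255).astype(np.uint8)
crop("side","s11",(180,60,330,260),4,g("side"),L)
E
```

```text
[0.51589755 0.00688327 0.21078097] [[-0.155  0.988  0.014]
 [ 0.988  0.155  0.003]
 [ 0.     0.014 -1.   ]] [ 0.32952246  0.20487164 -0.2906688   0.00237428 -1.06137787 -1.74572739] 0.5012097016650007 [ 0.71919531 -0.17472678  0.4391305 ]
```

View pics/s11.png

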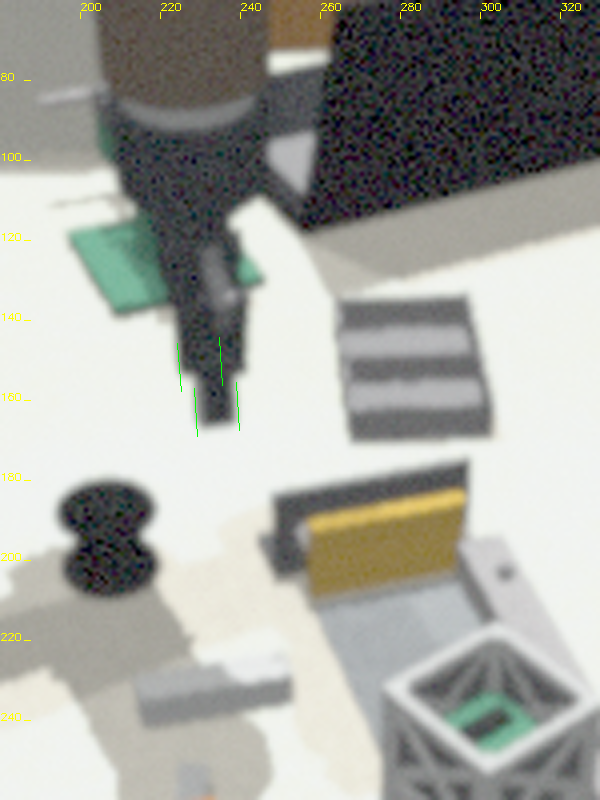

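```bash
cat >> mv.py <<'E'
OFF=.005
def tipT(tip,R,off=None): return np.array(tip)+R[:,2]*(OFF if off is None else off)
E
python3 - <<'E'
from mv import *
f=np.array([.6491,-.1319,.6105]); n=np.array([np.cos(f[2]),np.sin(f[2]),0]); t=np.array([-n[1],n[0],0])
R=rot(f[2]+np.pi,-np.radians(35)); print(R.round(3))
tip=np.r_[f[:2],0]-.037*n-.008*t; tip[2]=.098
hov=tipT(tip,R)-R[:,2]*.08; print(hov,tipT(tip,R))
plan(hov,R,24)
E
```

```text
[[-0.819 -0.47   0.329]
 [-0.573  0.671 -0.47 ]
 [ 0.    -0.574 -0.819]]
[ 0.59870847 -0.12441867  0.1594364 ] [ 0.62501393 -0.16201598  0.09390424]
row: [-0.6, -0.32, 0.38] [0.93, -1.45, -4.67] x 24
```

Request:
{"api": "apply_moves", "payload": {
  "series": [0.5, -0.6, -0.32, 0.38, 0.93, -1.45, -4.67, 0.5, -0.6, -0.32, 0.38, 0.93, -1.45, -4.67, 0.5, -0.6, -0.32, 0.38, 0.93, -1.45, -4.67, 0.5, -0.6, -0.32, 0.38, 0.93, -1.45, -4.67, 0.5, -0.6, -0.32, 0.38, 0.93, -1.45, -4.67, 0.5, -0.6, -0.32, 0.38, 0.93, -1.45, -4.67, 0.5, -0.6, -0.32, 0.38, 0.93, -1.45, -4.67, 0.5, -0.6, -0.32, 0.38, 0.93, -1.45, -4.67, 0.5, -0.6, -0.32, 0.38, 0.93, -1.45, -4.67, 0.5, -0.6, -0.32, 0.38, 0.93, -1.45, -4.67, 0.5, -0.6, -0.32, 0.38, 0.93, -1.45, -4.67, 0.5, -0.6, -0.32, 0.38, 0.93, -1.45, -4.67]
}}

```text
clock: 9.73
ee_pos: [0.5198, -0.0779, 0.1694]
ee_rot: [[-0.91, 0.414, 0.024], [0.382, 0.859, -0.34], [-0.162, -0.3, -0.94]]
force: [0.4, 0.3, -0.1]
gripper_width: 0.504
```

Request:
{"api": "apply_moves", "payload": {
  "series": [0.5, -0.6, -0.32, 0.38, 0.93, -1.45, -4.67, 0.5, -0.6, -0.32, 0.38, 0.93, -1.45, -4.67, 0.5, -0.6, -0.32, 0.38, 0.93, -1.45, -4.67, 0.5, -0.6, -0.32, 0.38, 0.93, -1.45, -4.67, 0.5, -0.6, -0.32, 0.38, 0.93, -1.45, -4.67, 0.5, -0.6, -0.32, 0.38, 0.93, -1.45, -4.67, 0.5, -0.6, -0.32, 0.38, 0.93, -1.45, -4.67, 0.5, -0.6, -0.32, 0.38, 0.93, -1.45, -4.67, 0.5, -0.6, -0.32, 0.38, 0.93, -1.45, -4.67, 0.5, -0.6, -0.32, 0.38, 0.93, -1.45, -4.67, 0.5, -0.6, -0.32, 0.38, 0.93, -1.45, -4.67, 0.5, -0.6, -0.32, 0.38, 0.93, -1.45, -4.67]
}}

```text
clock: 10.73
ee_pos: [0.595, -0.1247, 0.1534]
ee_rot: [[-0.817, -0.48, 0.32], [-0.576, 0.668, -0.471], [0.012, -0.569, -0.822]]
force: [0.3, -0.1, 0.5]
gripper_width: 0.502
```

Request:
{"api": "apply_moves", "payload": {
  "series": [0.5, 0, 0, 0, 0, 0, 0, 0.5, 0, 0, 0, 0, 0, 0]
}}

```text
clock: 10.9
ee_pos: [0.5945, -0.1258, 0.154]
ee_rot: [[-0.822, -0.474, 0.318], [-0.57, 0.673, -0.472], [0.01, -0.569, -0.822]]
force: [0.4, 0.4, -0.4]
gripper_width: 0.498
```

```bash
cat > view.py <<'E'
from fit import *
from mv import *
import sys
def view(tag,bs=(180,60,380,260),bt=(180,100,390,260),w=None,fr=None):
    s=r.state();p=np.array(s["ee_pos"]);R=np.array(s["ee_rot"]);w=s["gripper_width"]*.0425 if w is None else w
    print(p.round(4),R.round(3).tolist(),"q",np.round(s["qpos"],2),round(s["gripper_width"],3),"F",np.round(s["force"],1),"M",np.round(s["moment"],2),s["clock"])
    L=[]
    for x in(-w,w):
        L.append((np.array([p+R@a for a in([x,-.011,-.03],[x,-.011,-.005],[x,.011,-.005],[x,.011,-.03])]),(0,255,0)))
    g=lambda c:np.clip((r.snapshot(c)/255.)**.5*255,0,255).astype(np.uint8)
    if fr is not None: L+=fr
    crop("side","s"+tag,bs,600//(bs[3]-bs[1]),g("side"),L); crop("top","t"+tag,bt,min(800//(bt[2]-bt[0]),600//(bt[3]-bt[1])),g("top"),L)
E
python3 - <<'E'
from view import *
f=np.array([.6491,-.1319,.6105])
q=[(40,-40),(40,40),(-40,40),(-40,-40),(40,-40)]
L=[(J(f,[(*x,z) for x in q]),(0,0,255)) for z in(0,125)]
view("12",fr=L)
E
```

```text
[ 0.5945 -0.1258  0.154 ] [[-0.822, -0.474, 0.318], [-0.57, 0.673, -0.472], [0.01, -0.569, -0.822]] q [ 0.14  0.29 -0.78  1.25 -0.57 -0.64] 0.498 F [ 0.4  0.4 -0.4] M [ 0.95  0.62 -0.01] 10.9
```

View pics/s12.png

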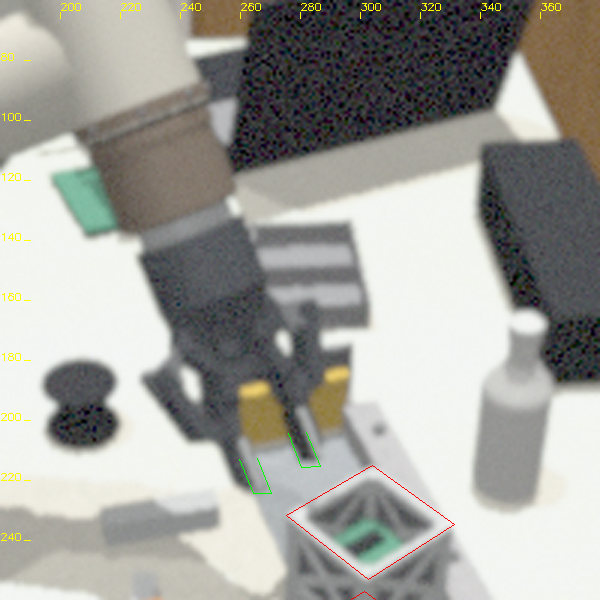

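View pics/t12.png

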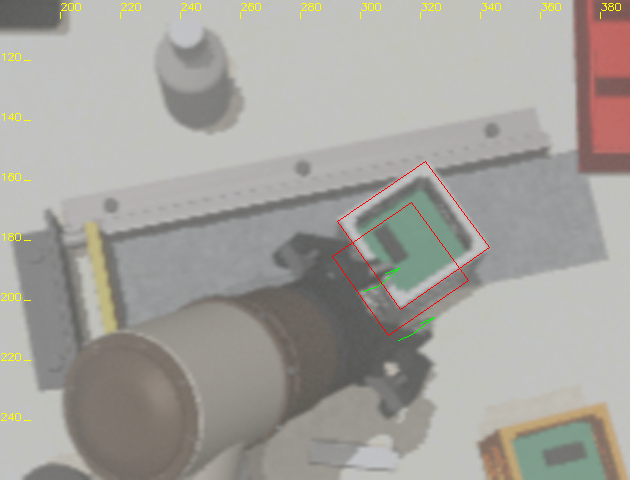

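```bash
python3 - <<'E'
from view import *
g=np.clip((r.snapshot("top")/255.)**.4*255,0,255).astype(np.uint8)
crop("top","t13",(260,165,350,255),7,g)
print(proj("top",np.array(r.state()["ee_pos"])),proj("side",np.array(r.state()["ee_pos"])))
E
```

```text
[[315.36866749 198.93819157]] [[276.64166393 220.9722797 ]]
```

View pics/t13.png

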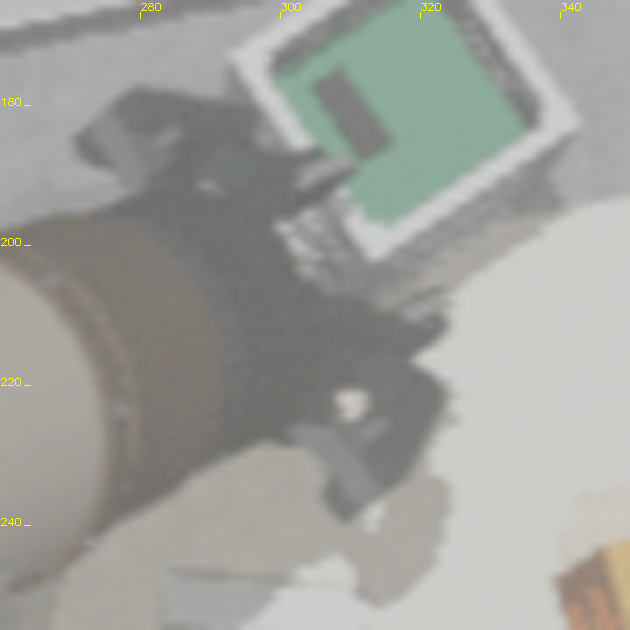

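```bash
python3 - <<'E'
from mv import *
R=rot(.6105+np.pi,-np.radians(35))
plan(np.array([.6250,-.1620,.0939]),R,5)
E
```

```text
row: [-0.06, -0.07, 1.55] [0.05, -0.08, 0.03] x 5
```

Request:
{"api": "apply_moves", "payload": {
  "series": [0.5, -0.06, -0.07, 1.55, 0.05, -0.08, 0, 0.5, -0.06, -0.07, 1.55, 0.05, -0.08, 0, 0.5, -0.06, -0.07, 1.55, 0.05, -0.08, 0, 0.5, -0.06, -0.07, 1.55, 0.05, -0.08, 0, 0.5, -0.06, -0.07, 1.55, 0.05, -0.08, 0, 0.5, 0, 0, 0, 0, 0, 0, 0.5, 0, 0, 0, 0, 0, 0]
}}

```text
clock: 11.63
ee_pos: [0.6249, -0.1625, 0.0935]
ee_rot: [[-0.818, -0.472, 0.328], [-0.575, 0.669, -0.471], [0.003, -0.573, -0.819]]
force: [-1.6, -0.5, 0.6]
gripper_width: 0.501
```

```bash
python3 - <<'E'
from view import *
f=np.array([.6491,-.1319,.6105])
q=[(40,-40),(40,40),(-40,40),(-40,-40),(40,-40)]
L=[(J(f,[(*x,z) for x in q]),(0,0,255)) for z in(0,125)]
view("14",fr=L,bs=(230,150,350,270))
E
```

```text
[ 0.6249 -0.1625  0.0935] [[-0.818, -0.472, 0.328], [-0.575, 0.669, -0.471], [0.003, -0.573, -0.819]] q [-0.07  0.41 -0.79  1.66 -0.47 -0.89] 0.501 F [-1.6 -0.5  0.6] M [0.92 0.61 0.04] 11.6333
```

View pics/s14.png

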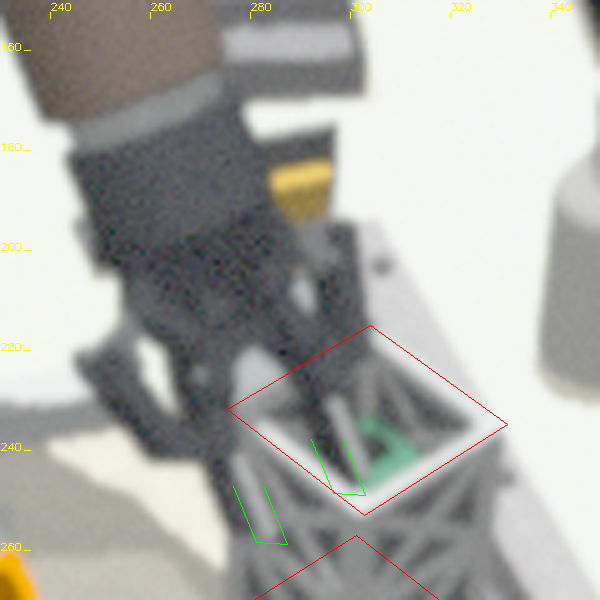

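View pics/t14.png

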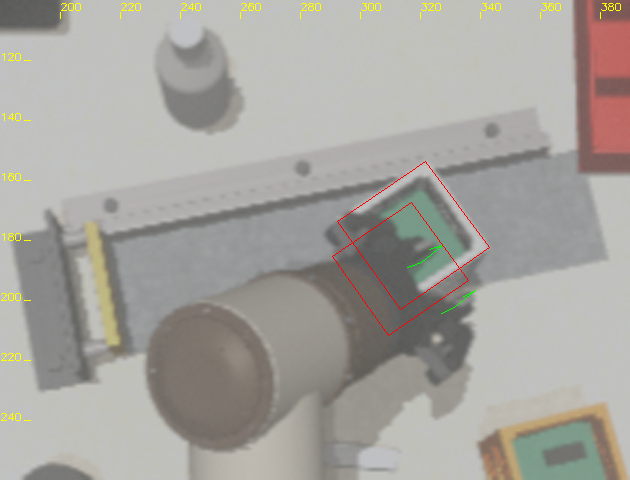

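Request:
{"api": "apply_moves", "payload": {
  "series": [0, 0, 0, 0, 0, 0, 0, 0, 0, 0, 0, 0, 0, 0, 0, 0, 0, 0, 0, 0, 0, 0, 0, 0, 0, 0, 0, 0, 0, 0, 0, 0, 0, 0, 0, 0, 0, 0, 0, 0, 0, 0],
  "grip_force": 50
}}

```text
clock: 12.23
ee_pos: [0.6253, -0.1616, 0.0947]
ee_rot: [[-0.817, -0.473, 0.331], [-0.577, 0.668, -0.47], [0.001, -0.575, -0.818]]
force: [-2.9, 2.3, 5.1]
gripper_width: 0.062
```

```bash
python3 - <<'E'
from view import *
view("15",bs=(230,150,350,270))
E
```

```text
[ 0.6253 -0.1616  0.0947] [[-0.817, -0.473, 0.331], [-0.577, 0.668, -0.47], [0.001, -0.575, -0.818]] q [-0.07  0.41 -0.79  1.66 -0.47 -0.9 ] 0.062 F [-2.9  2.3  5.1] M [ 1.05  0.92 -0.15] 12.2333
```

View pics/s15.png

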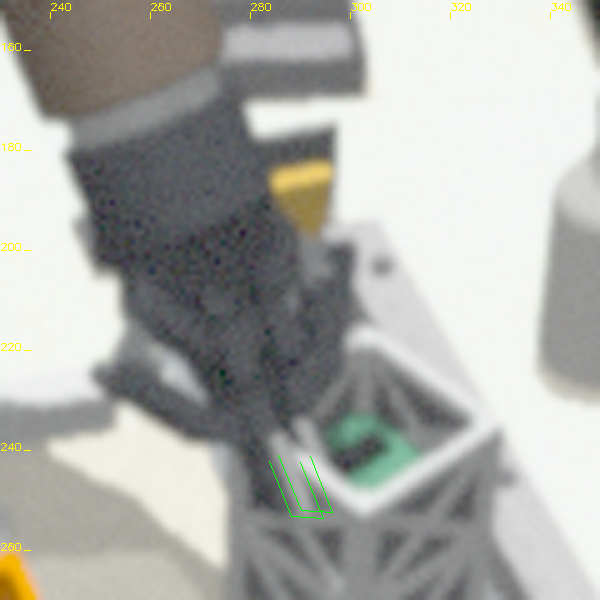

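View pics/t15.png

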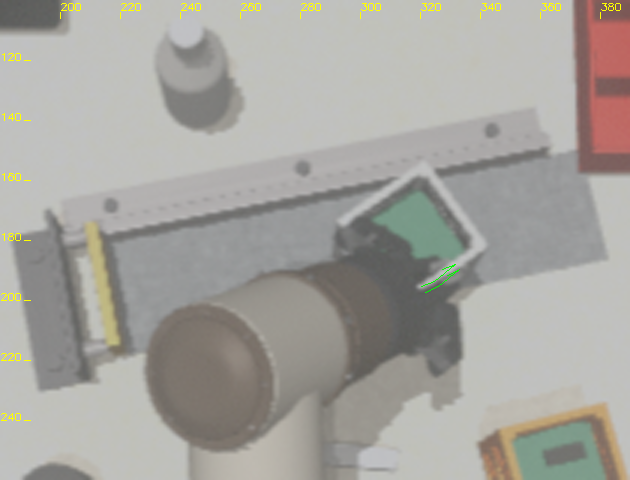

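```bash
python3 - <<'E'
from mv import *
R=rot(j[2]+np.pi,-np.radians(35))
s=r.state();p0=np.array(s["ee_pos"]);R0=np.array(s["ee_rot"])
print(R.round(3))
yaw0=np.arctan2(-R0[1,0],-R0[0,0]); print(yaw0-j[2])
R1=Ro.from_rotvec([0,0,j[2]-yaw0]).as_matrix()@R0
c=jp(-44,-225,0); 
p1=jp(-44-36.5,-225-10.7,0); p1[2]=p0[2]
plan(p1,R1,12); print(p1, wj(p0))
E
```

```text
[[-0.979 -0.167  0.117]
 [-0.204  0.802 -0.562]
 [ 0.    -0.574 -0.819]]
0.4099033335167571
row: [-0.18, 0.12, -0.08] [-0.0, 1.12, 1.6] x 12
[ 0.63786637 -0.13675183  0.09471338] [ -97.79034554 -257.53624207   94.71338475]
```

Request:
{"api": "apply_moves", "payload": {
  "series": [0, -0.18, 0.12, -0.08, 0, 1.12, 1.6, 0, -0.18, 0.12, -0.08, 0, 1.12, 1.6, 0, -0.18, 0.12, -0.08, 0, 1.12, 1.6, 0, -0.18, 0.12, -0.08, 0, 1.12, 1.6, 0, -0.18, 0.12, -0.08, 0, 1.12, 1.6, 0, -0.18, 0.12, -0.08, 0, 1.12, 1.6, 0, -0.18, 0.12, -0.08, 0, 1.12, 1.6, 0, -0.18, 0.12, -0.08, 0, 1.12, 1.6, 0, -0.18, 0.12, -0.08, 0, 1.12, 1.6, 0, -0.18, 0.12, -0.08, 0, 1.12, 1.6, 0, -0.18, 0.12, -0.08, 0, 1.12, 1.6, 0, -0.18, 0.12, -0.08, 0, 1.12, 1.6]
}}

```text
clock: 13.33
ee_pos: [0.6355, -0.1392, 0.0952]
ee_rot: [[-0.98, -0.165, 0.111], [-0.198, 0.799, -0.567], [0.005, -0.578, -0.816]]
force: [-8.3, 0.2, 12.2]
gripper_width: 0.062
```

Request:
{"api": "apply_moves", "payload": {
  "series": [0, 0, 0, 0, 0, 0, 0, 0, 0, 0, 0, 0, 0, 0]
}}

```text
clock: 13.5
ee_pos: [0.6366, -0.139, 0.0949]
ee_rot: [[-0.98, -0.165, 0.113], [-0.2, 0.799, -0.567], [0.003, -0.578, -0.816]]
force: [-3.5, -1.4, 6.9]
gripper_width: 0.06
```

```bash
python3 - <<'E'
from view import *
s=r.state();p=np.array(s["ee_pos"]);R0=np.array(s["ee_rot"]);print(wj(p),np.arctan2(-R0[1,0],-R0[0,0])-j[2])
w=wj(p); f=np.r_[jp(w[0]+36.5,w[1]+10.7,0)[:2],np.arctan2(-R0[1,0],-R0[0,0])]
q=[(40,-40),(40,40),(-40,40),(-40,-40),(40,-40)]
L=[(J(f,[(*x,z) for x in q]),(0,0,255)) for z in(0,125)]+[(np.array([jp(0,-370,30),jp(0,30,30)]),(255,0,0)),(np.array([jp(0,-370,0),jp(0,0,0)]),(255,0,0))]
view("16",bs=(230,150,380,300),fr=L,bt=(250,120,390,240))
E
```

```text
[ -82.20395258 -237.63726802   94.86149373] -0.003952400045034221
[ 0.6366 -0.139   0.0949] [[-0.98, -0.165, 0.113], [-0.2, 0.799, -0.567], [0.003, -0.578, -0.816]] q [ 0.2   0.52 -0.56  0.98 -0.77 -0.82] 0.06 F [-3.5 -1.4  6.9] M [-0.13  0.83 -0.68] 13.5
```

View pics/s16.png

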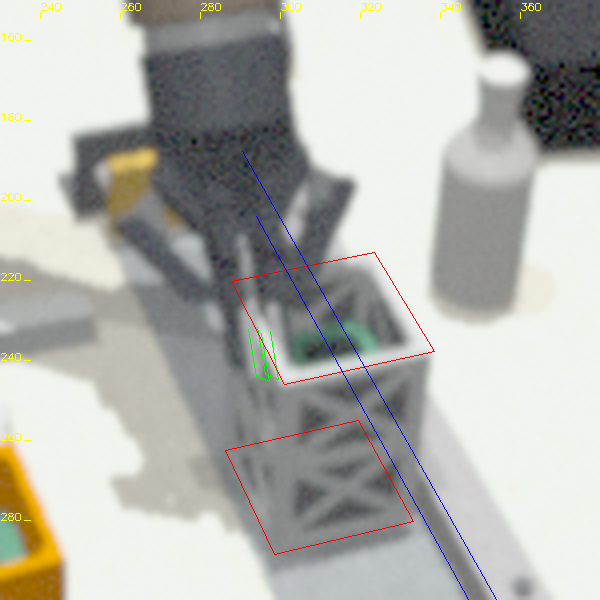

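View pics/t16.png

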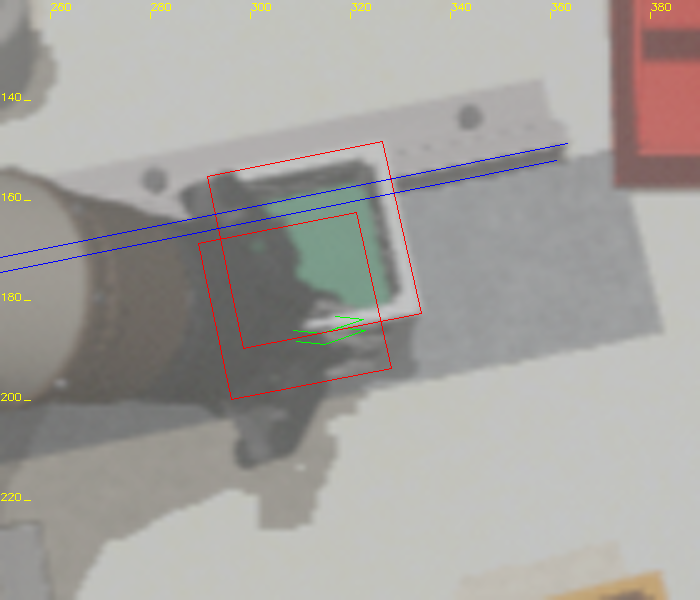

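Request:
{"api": "apply_moves", "payload": {
  "series": [0, -0.2, 0, 0, 0, 0, 0, 0, -0.2, 0, 0, 0, 0, 0, 0, -0.1, 0, 0, 0, 0, 0, 0, 0, 0, 0, 0, 0, 0]
}}

```text
clock: 13.93
ee_pos: [0.6403, -0.139, 0.0952]
ee_rot: [[-0.98, -0.165, 0.111], [-0.198, 0.799, -0.568], [0.005, -0.579, -0.816]]
force: [-7.0, -2.8, 9.5]
gripper_width: 0.061
```

```bash
cat > fx.py <<'E'
from mv import *
s=r.state();p=np.array(s["ee_pos"]);R0=np.array(s["ee_rot"]);c,si=np.cos(j[2]),np.sin(j[2])
F=np.array(s["force"]);print("jig",wj(p).round(1),"yaw",round(np.arctan2(-R0[1,0],-R0[0,0])-j[2],4),"Fjig",(c*F[0]+si*F[1]).round(1),(-si*F[0]+c*F[1]).round(1),F[2].round(1),"M",np.round(s["moment"],2),"tilt",np.degrees(np.arctan2(-R0[2,1],-R0[2,2])).round(1),"x-roll",R0[2,0].round(3),"q",np.round(s["qpos"],2),s["clock"],round(s["gripper_width"],3))
E
python3 fx.py
```

```text
jig [ -78.5 -238.4   95.2] yaw -0.0052 Fjig -7.4 -1.3 9.5 M [-0.43  1.61 -1.04] tilt 35.4 x-roll 0.005 q [ 0.2   0.53 -0.55  0.97 -0.78 -0.81] 13.9333 0.061
```

Request:
{"api": "apply_moves", "payload": {
  "series": [0, -0.1, 0, 0, 0, 0, 0, 0, -0.1, 0, 0, 0, 0, 0, 0, 0, 0, 0, 0, 0, 0]
}}

```text
clock: 14.18
ee_pos: [0.6421, -0.1388, 0.0952]
ee_rot: [[-0.98, -0.165, 0.11], [-0.198, 0.799, -0.568], [0.005, -0.579, -0.815]]
force: [-7.3, -1.5, 10.0]
gripper_width: 0.061
```

```bash
python3 fx.py; python3 - <<'E'
from view import *
s=r.state();p=np.array(s["ee_pos"]);R0=np.array(s["ee_rot"])
w=wj(p); f=np.r_[jp(w[0]+36.5,w[1]+10.7,0)[:2],.205]
q=[(40,-40),(40,40),(-40,40),(-40,-40),(40,-40)]
L=[(J(f,[(*x,z) for x in q]),(0,0,255)) for z in(0,125)]
view("17",bs=(250,190,370,310),fr=L,bt=(250,120,390,240))
E
```

```text
jig [ -76.7 -238.5   95.2] yaw -0.0054 Fjig -7.4 0.1 10.0 M [-0.56  1.63 -1.05] tilt 35.4 x-roll 0.005 q [ 0.2   0.53 -0.54  0.97 -0.78 -0.81] 14.1833 0.061
[ 0.6421 -0.1388  0.0952] [[-0.98, -0.165, 0.11], [-0.198, 0.799, -0.568], [0.005, -0.579, -0.815]] q [ 0.2   0.53 -0.54  0.97 -0.78 -0.81] 0.061 F [-7.3 -1.5 10. ] M [-0.56  1.63 -1.05] 14.1833
```

View pics/s17.png

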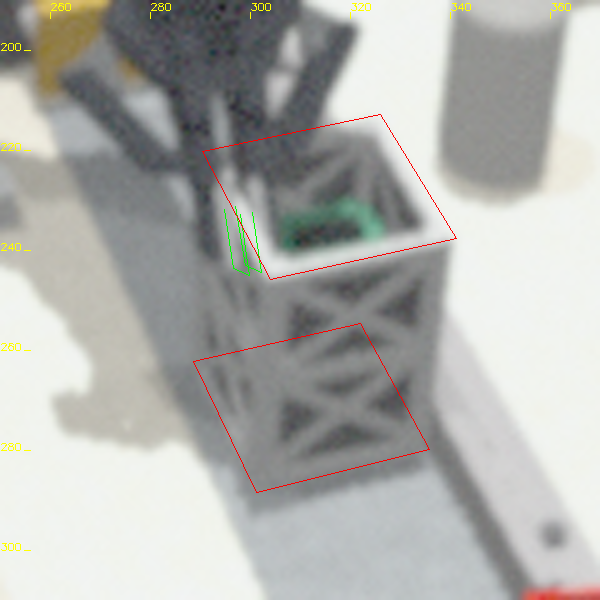

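View pics/t17.png

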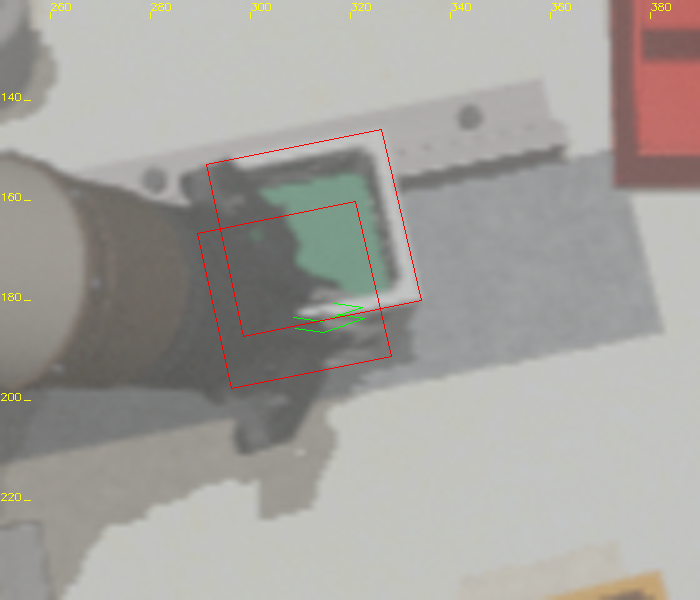

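```bash
python3 - <<'E'
from view import *
g=lambda c:np.clip((r.snapshot(c)/255.)**.5*255,0,255).astype(np.uint8)
crop("side","s18",(285,205,355,300),6,g("side")); crop("top","t18",(295,140,345,200),9,g("top"))
E
```

```text
(no output)
```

View pics/s18.png

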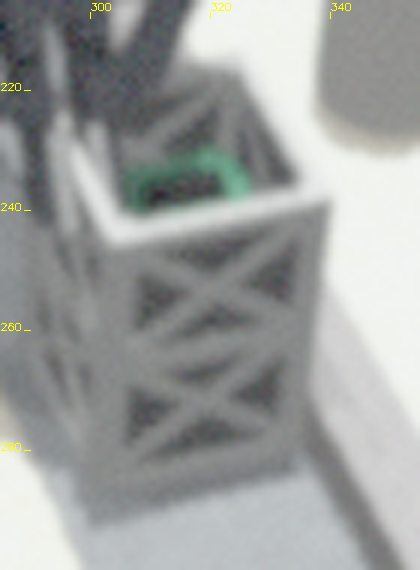

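View pics/t18.png

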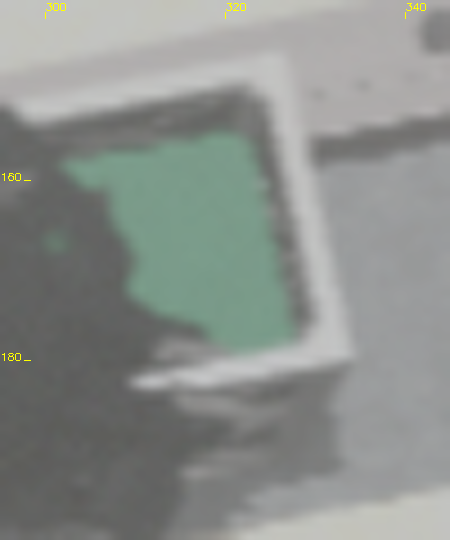

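```bash
cat > fit6.py <<'E'
from mv import *
def fit6(tl,sl,x0):
    # x: pos of base centre(3) + rotvec deviations from yaw about jig
    def P(x,X): 
        Rm=Ro.from_euler("z",j[2]).as_matrix()@Ro.from_rotvec(x[3:]).as_matrix(); return x[:3]+np.array(X,float)/1000@Rm.T
    def f(x):
        e=[(proj(c,P(x,[a for a,b in l]))-np.array([b for a,b in l])).ravel() for c,l in(("top",tl),("side",sl)) if l]
        return np.concatenate(e)
    s=least_squares(f,x0); return s.x,f(s.x).round(1)
E
python3 - <<'E'
from fit6 import *
o=.5
S=[((-40,-40,125),(302.5,245.8)),((40,-40,125),(340.3,238.8)),((-40,-40,0),(300,292.5)),((40,-40,0),(335.5,283.3))]
T=[((40,-40,125),(327.2,146.1)),((-40,-40,125),(334.2,179.4)),((-40,-40,0),(332.6,192))]
S=[(a,np.array(b)-o) for a,b in S];T=[(a,np.array(b)-o) for a,b in T]
x,e=fit6(T,S,np.r_[jp(-40,-228,0),0,0,0]); print(wj(x[:3]),np.degrees(x[3:]),e)
E
```

```text
[ -45.25405738 -237.65261697   -2.33797082] [-4.14126204  1.6640702  -0.25086394] [-0.4  0.5  0.4  1.3 -0.1  0.4  0.9 -0.   0.4 -0.4  0.5 -0.8  0.1  0.7]
```

```bash
python3 - <<'E'
from fit6 import *
T=lambda x,y:(x/3+180-.5,y/3+125-.5)
S=lambda x,y:(x/3+180-.5,y/3+150-.5)
c=[(40,-40),(40,40),(-40,40),(-40,-40)]
fc=[(425,88),(337,143),(397,230),(488,172)]
tl=[((*c[i],125),T(*fc[i])) for i in range(4)]
sc=[(452,253),(370,200),(287,245),(370,307)]
sl=[((*c[i],125),S(*sc[i])) for i in range(4)]+[((*c[3],0),S(360,447)),((*c[2],0),S(285,383)),((*c[0],0),S(437,390))]
x,e=fit6(tl,sl,np.r_[jp(-68,-233,0),0,0,.4]);print(wj(x[:3]),np.degrees(x[3:]),e)
E
```

```text
[ -71.62442143 -240.66457852   -1.41090879] [-3.41722836  2.52798269 23.02166283] [-0.2 -0.5 -0.3  1.4  0.6  1.2 -0.  -0.1  0.8  0.9  0.8  0.3  0.1  0.3
 -0.4 -0.6 -0.2 -1.3 -0.5 -0.4  1.1  0.4]
```

Request:
{"api": "apply_moves", "payload": {
  "series": [0, -0.1, 0, 0, 0, 0, 0, 0, -0.1, 0, 0, 0, 0, 0, 0, 0, 0, 0, 0, 0, 0]
}}

```text
clock: 14.63
ee_pos: [0.6426, -0.1391, 0.0955]
ee_rot: [[-0.98, -0.165, 0.108], [-0.197, 0.798, -0.57], [0.008, -0.58, -0.815]]
force: [-12.2, -0.5, 13.6]
gripper_width: 0.056
```

```bash
python3 fx.py
```

```text
jig [ -76.4 -238.9   95.5] yaw -0.0068 Fjig -12.0 1.9 13.6 M [-0.8   2.52 -1.66] tilt 35.4 x-roll 0.008 q [ 0.2   0.53 -0.54  0.96 -0.78 -0.8 ] 14.6333 0.056
```

Request:
{"api": "apply_moves", "payload": {
  "series": [0, 0.1, -0.09, -0.12, 0, 0, 0, 0, 0.01, 0.82, -0.58, 0, 0, 0, 0, 0.01, 0.82, -0.58, 0, 0, 0, 0, 0.01, 0.82, -0.58, 0, 0, 0, 0, 0.01, 0.82, -0.58, 0, 0, 0, 0, 0.01, 0.82, -0.58, 0, 0, 0, 0, 0.01, 0.82, -0.58, 0, 0, 0]
}}

```text
clock: 15.22
ee_pos: [0.6302, -0.0804, 0.0964]
ee_rot: [[-0.981, -0.163, 0.109], [-0.196, 0.799, -0.569], [0.005, -0.579, -0.815]]
force: [-1.3, -5.1, 2.8]
gripper_width: 0.065
```

```bash
python3 fx.py
```

```text
jig [ -76.5 -179.    96.4] yaw -0.008 Fjig -2.3 -4.7 2.8 M [-0.93  0.38 -0.72] tilt 35.4 x-roll 0.005 q [ 0.32  0.52 -0.54  0.89 -0.83 -0.85] 15.2167 0.065
```

Request:
{"api": "apply_moves", "payload": {
  "series": [0, 0, 0.82, -0.57, 0, 0, 0, 0, 0, 0.82, -0.57, 0, 0, 0, 0, 0, 0.82, -0.57, 0, 0, 0, 0, 0, 0.82, -0.57, 0, 0, 0, 0, 0, 0.82, -0.57, 0, 0, 0, 0, 0, 0.82, -0.57, 0, 0, 0, 0, 0, 0.82, -0.57, 0, 0, 0, 0, 0, 0.82, -0.57, 0, 0, 0, 0, 0, 0.82, -0.57, 0, 0, 0, 0, 0, 0.82, -0.57, 0, 0, 0, 0, 0, 0.82, -0.57, 0, 0, 0, 0, 0, 0, 0, 0, 0, 0]
}}

```text
clock: 16.22
ee_pos: [0.608, 0.0285, 0.0954]
ee_rot: [[-0.98, -0.166, 0.11], [-0.199, 0.798, -0.569], [0.007, -0.58, -0.815]]
force: [-6.4, -1.2, 8.3]
gripper_width: 0.064
```

```bash
python3 fx.py; python3 - <<'E'
from view import *
view("19",bs=(220,130,370,280),bt=(170,110,330,230))
E
```

```text
jig [-76.1 -67.9  95.4] yaw -0.0047 Fjig -6.5 0.1 8.3 M [-0.67  1.34 -1.23] tilt 35.4 x-roll 0.007 q [ 0.53  0.53 -0.5   0.75 -0.93 -0.91] 16.2167 0.064
[0.608  0.0285 0.0954] [[-0.98, -0.166, 0.11], [-0.199, 0.798, -0.569], [0.007, -0.58, -0.815]] q [ 0.53  0.53 -0.5   0.75 -0.93 -0.91] 0.064 F [-6.4 -1.2  8.3] M [-0.67  1.34 -1.23] 16.2167
```

View pics/s19.png

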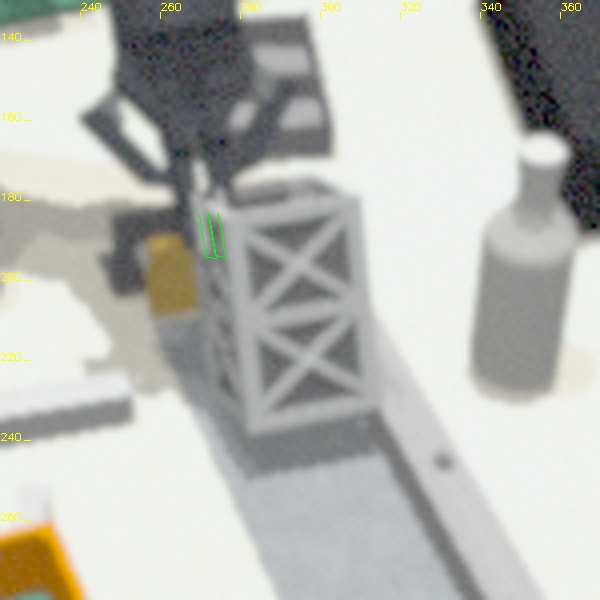

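View pics/t19.png

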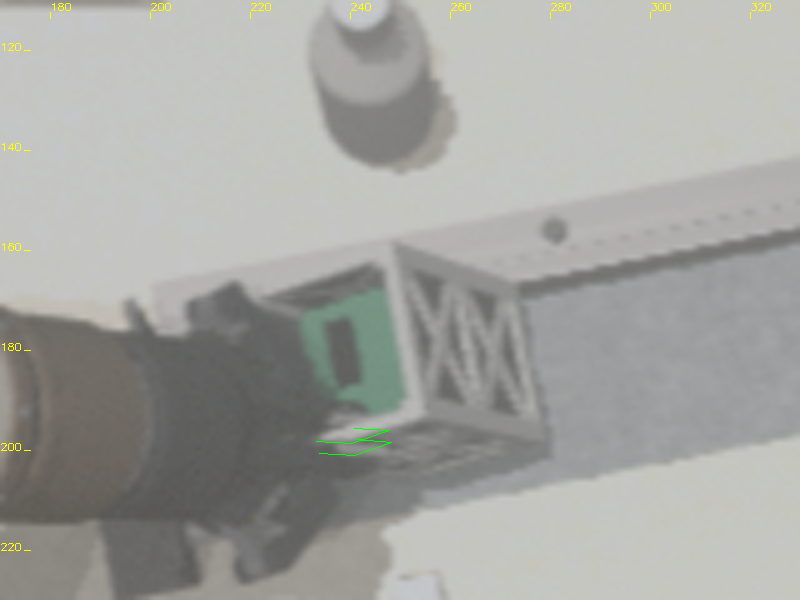

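```bash
python3 - <<'E'
from fit6 import *
S=[((-40,-40,125),(277.5,184.5)),((40,-40,125),(309.5,178.8)),((-40,-40,0),(282.5,238.3)),((40,-40,0),(315,231.3))]
T=[((40,-40,125),(248.6,158)),((-40,-40,125),(255,193.6)),((-40,-40,0),(280,201)),((40,-40,0),(275.4,166.6))]
S=[(a,np.array(b)-.5) for a,b in S];T=[(a,np.array(b)-.5) for a,b in T]
x,e=fit6(T,S,np.r_[jp(-40,-90,0),-.3,0,0]); print(wj(x[:3]),np.degrees(x[3:]),e)
Rm=Ro.from_euler("z",j[2]).as_matrix()@Ro.from_rotvec(x[3:]).as_matrix()
for c in((0,40,0),(0,-40,0),(0,40,125),(0,-40,125)): print(c,wj(x[:3]+Rm@(np.array(c)/1000)).round(1))
E
```

```text
[ -42.6531413  -112.3809019    18.75529457] [-26.88083881   1.35816234  -1.35550229] [ 0.3  0.4 -0.   0.1  0.4 -1.5 -0.8  0.7 -1.2 -0.6  1.2 -0.2 -0.6  0.
  0.4  0.9]
(0, 40, 0) [-42.  -76.7   0.7]
(0, -40, 0) [ -43.3 -148.    36.8]
(0, 40, 125) [-38.4 -20.2 112.1]
(0, -40, 125) [-39.8 -91.6 148.3]
```

```bash
cat >> mv.py <<'E'
def about(py,pz,ang,N,p0=None,R0=None):
    s=r.state(); p0=np.array(s["ee_pos"]) if p0 is None else p0; R0=np.array(s["ee_rot"]) if R0 is None else R0
    ax=np.array([np.cos(j[2]),np.sin(j[2]),0]); Q=Ro.from_rotvec(ax*np.radians(ang)).as_matrix(); o=jp(0,py,pz)
    p1=o+Q@(p0-o); print("->jig",wj(p1)); plan(p1,Q@R0,N); return p1,Q@R0
E
python3 - <<'E'
from mv import *
about(-76.7,0,23,10)
E
```

```text
->jig [ -76.05491105 -106.06370074   91.22953673]
row: [-0.0, -0.33, 0.2] [-2.3, 0.0, -0.02] x 10
```

Request:
{"api": "apply_moves", "payload": {
  "series": [0, 0, -0.33, 0.2, -2.3, 0, 0, 0, 0, -0.33, 0.2, -2.3, 0, 0, 0, 0, -0.33, 0.2, -2.3, 0, 0, 0, 0, -0.33, 0.2, -2.3, 0, 0, 0, 0, -0.33, 0.2, -2.3, 0, 0, 0, 0, -0.33, 0.2, -2.3, 0, 0, 0, 0, -0.33, 0.2, -2.3, 0, 0, 0, 0, -0.33, 0.2, -2.3, 0, 0, 0, 0, -0.33, 0.2, -2.3, 0, 0, 0, 0, -0.33, 0.2, -2.3, 0, 0, 0, 0, 0, 0, 0, 0, 0]
}}

```text
clock: 17.23
ee_pos: [0.6159, -0.0097, 0.0906]
ee_rot: [[-0.98, -0.195, 0.035], [-0.198, 0.958, -0.206], [0.007, -0.208, -0.978]]
force: [-7.1, -2.8, 6.7]
gripper_width: 0.062
```

```bash
python3 fx.py; python3 - <<'E'
from view import *
view("20",bs=(220,130,370,280),bt=(170,110,330,230))
E
```

```text
jig [ -76.2 -106.9   90.6] yaw -0.0053 Fjig -7.5 -1.3 6.7 M [-0.27  1.77 -0.28] tilt 12.0 x-roll 0.007 q [ 0.34  0.49 -0.32  0.28 -0.82 -0.34] 17.2333 0.062
[ 0.6159 -0.0097  0.0906] [[-0.98, -0.195, 0.035], [-0.198, 0.958, -0.206], [0.007, -0.208, -0.978]] q [ 0.34  0.49 -0.32  0.28 -0.82 -0.34] 0.062 F [-7.1 -2.8  6.7] M [-0.27  1.77 -0.28] 17.2333
```

View pics/s20.png

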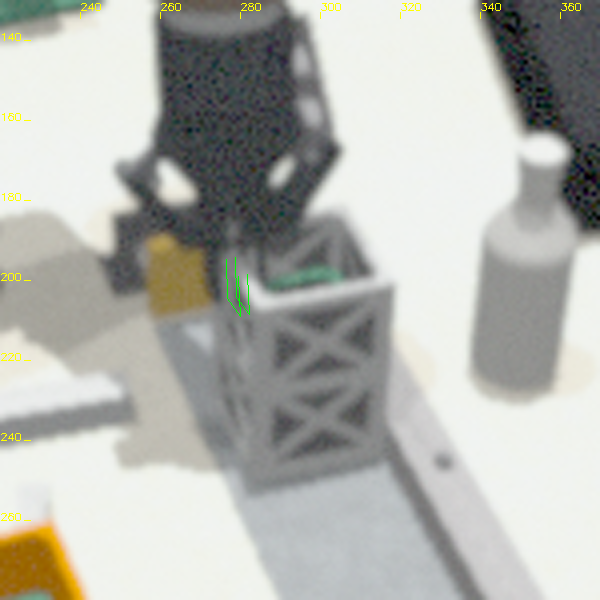

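View pics/t20.png

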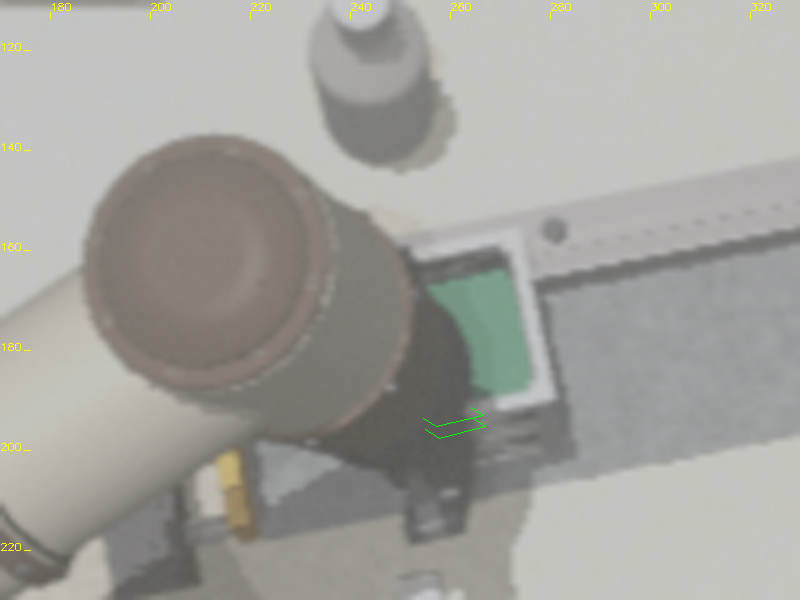

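Request:
{"api": "apply_moves", "payload": {
  "series": [0.4, 0.15, 0, 0, 0, 0, 0, 0.4, 0, 0, 0, 0, 0, 0, 0.4, 0, 0, 0, 0, 0, 0, 0.4, 0, 0, -2, 0, 0, 0, 0.4, 0, 0, -3, 0, 0, 0, 0.4, 0, 0, -3.5, 0, 0, 0, 0.4, 0, 0, -2.5, 0, 0, 0]
}}

```text
clock: 17.92
ee_pos: [0.6129, 0.0164, 0.2003]
ee_rot: [[-0.979, -0.2, 0.044], [-0.205, 0.957, -0.205], [-0.001, -0.209, -0.978]]
force: [0.9, 0.2, -0.1]
gripper_width: 0.403
```

```bash
python3 fx.py; python3 - <<'E'
from view import *
view("21",bs=(220,130,370,280),bt=(170,110,330,230))
R=rot(j[2]+np.pi,np.radians(45))
plan(jp(-42,-270,150),R,18)
E
```

```text
jig [-73.7 -80.7 200.3] yaw 0.0011 Fjig 0.9 0.0 -0.1 M [ 0.5  -0.04 -0.  ] tilt 12.1 x-roll -0.001 q [ 0.39  0.37 -0.18  0.24 -1.07 -0.3 ] 17.9167 0.403
[0.6129 0.0164 0.2003] [[-0.979, -0.2, 0.044], [-0.205, 0.957, -0.205], [-0.001, -0.209, -0.978]] q [ 0.39  0.37 -0.18  0.24 -1.07 -0.3 ] 0.403 F [ 0.9  0.2 -0.1] M [ 0.5  -0.04 -0.  ] 17.9167
row: [-0.16, -1.14, 0.02] [-3.17, 0.03, 0.02] x 18
```

View pics/s21.png

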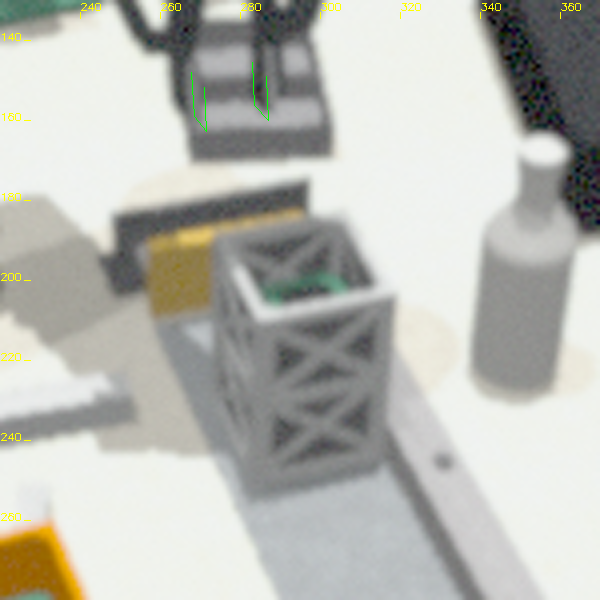

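Request:
{"api": "apply_moves", "payload": {
  "series": [0.4, -0.16, -1.14, 0.02, -3.17, 0, 0, 0.4, -0.16, -1.14, 0.02, -3.17, 0, 0, 0.4, -0.16, -1.14, 0.02, -3.17, 0, 0, 0.4, -0.16, -1.14, 0.02, -3.17, 0, 0, 0.4, -0.16, -1.14, 0.02, -3.17, 0, 0, 0.4, -0.16, -1.14, 0.02, -3.17, 0, 0, 0.4, -0.16, -1.14, 0.02, -3.17, 0, 0, 0.4, -0.16, -1.14, 0.02, -3.17, 0, 0, 0.4, -0.16, -1.14, 0.02, -3.17, 0, 0]
}}

```text
clock: 18.77
ee_pos: [0.647, -0.0813, 0.1941]
ee_rot: [[-0.979, -0.194, -0.06], [-0.203, 0.938, 0.28], [0.002, 0.286, -0.958]]
force: [0.6, 0.0, -0.0]
gripper_width: 0.396
```

Request:
{"api": "apply_moves", "payload": {
  "series": [0.4, -0.16, -1.14, 0.02, -3.17, 0, 0, 0.4, -0.16, -1.14, 0.02, -3.17, 0, 0, 0.4, -0.16, -1.14, 0.02, -3.17, 0, 0, 0.4, -0.16, -1.14, 0.02, -3.17, 0, 0, 0.4, -0.16, -1.14, 0.02, -3.17, 0, 0, 0.4, -0.16, -1.14, 0.02, -3.17, 0, 0, 0.4, -0.16, -1.14, 0.02, -3.17, 0, 0, 0.4, -0.16, -1.14, 0.02, -3.17, 0, 0, 0.4, -0.16, -1.14, 0.02, -3.17, 0, 0, 0.4, 0, 0, 0, 0, 0, 0]
}}

```text
clock: 19.6
ee_pos: [0.6774, -0.1667, 0.1373]
ee_rot: [[-0.98, -0.133, -0.148], [-0.198, 0.69, 0.696], [0.01, 0.711, -0.703]]
force: [-0.4, 0.3, -1.7]
gripper_width: 0.403
```

```bash
python3 fx.py; python3 - <<'E'
from view import *
R=rot(j[2]+np.pi,np.radians(45))
plan(jp(-42,-215,26),R,10)
E
```

```text
jig [ -47.9 -273.1  137.3] yaw -0.0052 Fjig -0.3 0.4 -1.7 M [-1.45 -0.21  0.03] tilt -45.3 x-roll 0.01 q [-0.33  0.83  0.6  -0.67 -1.77  0.53] 19.6 0.403
row: [-0.06, -0.38, 1.2] [0.04, -0.02, -0.06] x 10
```

Request:
{"api": "apply_moves", "payload": {
  "series": [0.4, -0.06, -0.38, 1.2, 0, 0, -0.06, 0.4, -0.06, -0.38, 1.2, 0, 0, -0.06, 0.4, -0.06, -0.38, 1.2, 0, 0, -0.06, 0.4, -0.06, -0.38, 1.2, 0, 0, -0.06, 0.4, -0.06, -0.38, 1.2, 0, 0, -0.06, 0.4, -0.06, -0.38, 1.2, 0, 0, -0.06, 0.4, -0.06, -0.38, 1.2, 0, 0, -0.06, 0.4, -0.06, -0.38, 1.2, 0, 0, -0.06, 0.4, -0.06, -0.38, 1.2, 0, 0, -0.06, 0.4, -0.06, -0.38, 1.2, 0, 0, -0.06, 0.4, 0, 0, 0, 0, 0, 0]
}}

```text
clock: 20.52
ee_pos: [0.6712, -0.1041, 0.0292]
ee_rot: [[-0.977, -0.15, -0.149], [-0.211, 0.689, 0.693], [-0.001, 0.709, -0.705]]
force: [-0.2, -0.5, -0.0]
gripper_width: 0.4
```

```bash
python3 fx.py; python3 - <<'E'
from view import *
view("22",bs=(220,130,420,330),bt=(170,110,370,260))
s=r.state();R=np.array(s["ee_rot"]); print("jigy in tool",R.T@[-np.sin(j[2]),np.cos(j[2]),0],"jigx",R.T@[np.cos(j[2]),np.sin(j[2]),0],"z",R[2])
E
```

```text
jig [ -41.2 -210.6   29.2] yaw 0.0079 Fjig -0.3 -0.4 -0.0 M [-1.44 -0.28  0.02] tilt -45.2 x-roll -0.001 q [-0.25  0.89  0.43 -0.69 -1.55  0.64] 20.5167 0.4
[ 0.6712 -0.1041  0.0292] [[-0.977, -0.15, -0.149], [-0.211, 0.689, 0.693], [-0.001, 0.709, -0.705]] q [-0.25  0.89  0.43 -0.69 -1.55  0.64] 0.4 F [-0.2 -0.5 -0. ] M [-1.44 -0.28  0.02] 20.5167
jigy in tool [-0.00777457  0.70706591  0.70710491] jigx [-0.99995978 -0.00865953 -0.00233543] z [-0.00447189  0.70709463 -0.7071048 ]
```

View pics/s22.png

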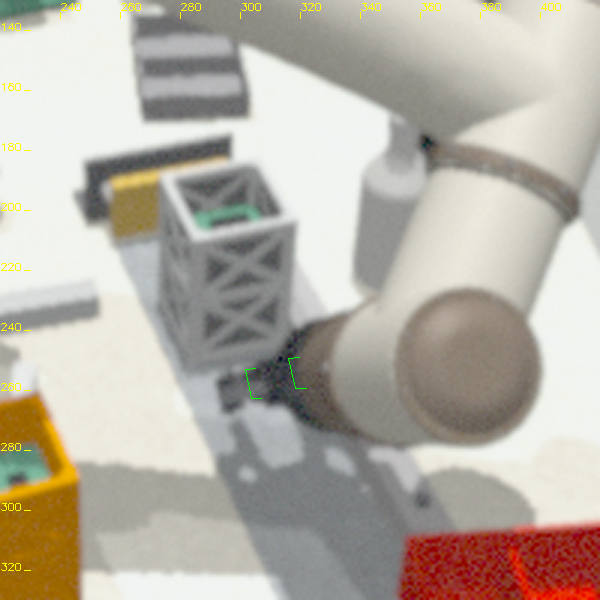

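View pics/t22.png

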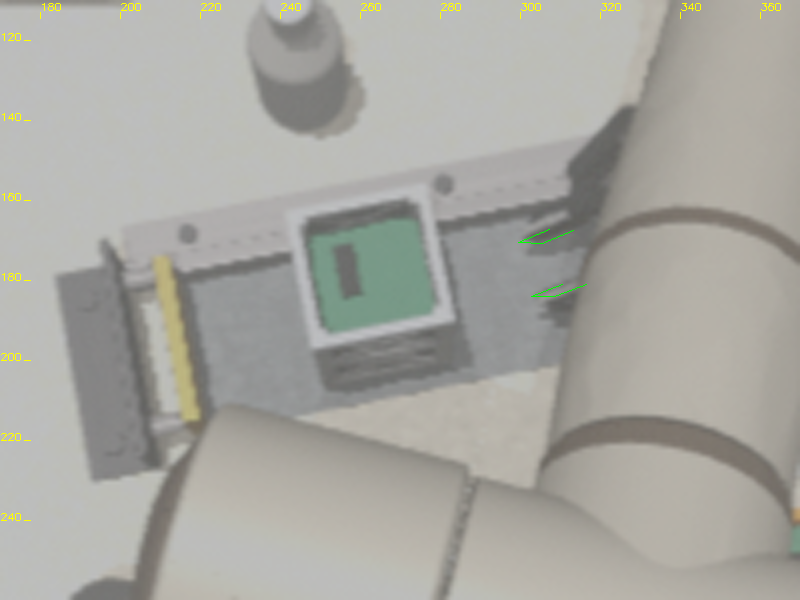

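Request:
{"api": "apply_moves", "payload": {
  "series": [0.4, -0.01, 0.71, 0.71, 0, 0, 0, 0.4, -0.01, 0.71, 0.71, 0, 0, 0, 0.4, -0.01, 0.71, 0.71, 0, 0, 0, 0.4, -0.01, 0.71, 0.71, 0, 0, 0, 0.4, -0.01, 0.71, 0.71, 0, 0, 0, 0.4, -0.01, 0.71, 0.71, 0, 0, 0, 0.4, -0.01, 0.71, 0.71, 0, 0, 0, 0.4, -0.01, 0.71, 0.71, 0, 0, 0, 0.4, 0, 0, 0, 0, 0, 0]
}}

```text
clock: 21.37
ee_pos: [0.6562, -0.025, 0.0328]
ee_rot: [[-0.977, -0.154, -0.146], [-0.212, 0.689, 0.693], [-0.006, 0.708, -0.706]]
force: [-0.5, -0.3, -0.5]
gripper_width: 0.397
```

```bash
python3 fx.py; python3 - <<'E'
from view import *
view("23",bs=(220,130,420,330),bt=(170,110,370,260))
E
```

```text
jig [ -39.9 -130.    32.8] yaw 0.0088 Fjig -0.6 -0.2 -0.5 M [-1.37 -0.28  0.01] tilt -45.1 x-roll -0.006 q [-0.16  0.82  0.31 -0.73 -1.45  0.62] 21.3667 0.397
[ 0.6562 -0.025   0.0328] [[-0.977, -0.154, -0.146], [-0.212, 0.689, 0.693], [-0.006, 0.708, -0.706]] q [-0.16  0.82  0.31 -0.73 -1.45  0.62] 0.397 F [-0.5 -0.3 -0.5] M [-1.37 -0.28  0.01] 21.3667
```

View pics/s23.png

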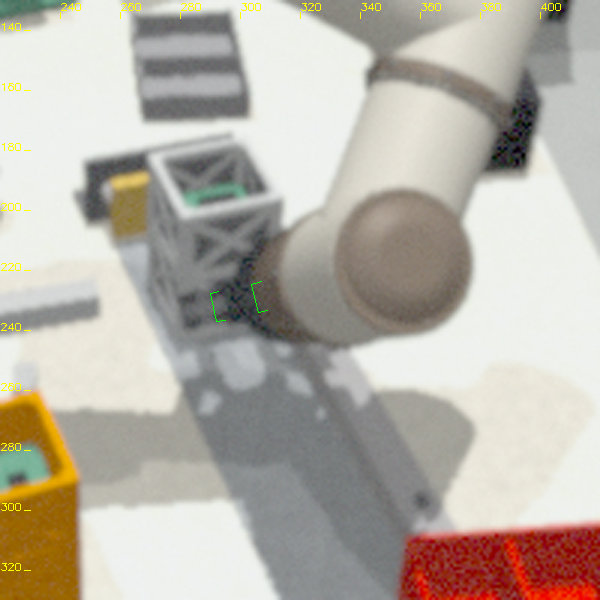

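View pics/t23.png

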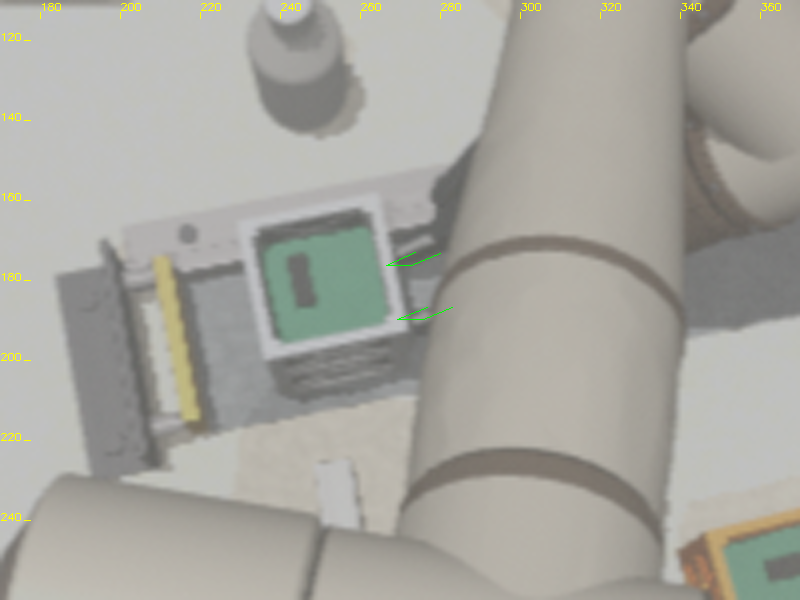

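Request:
{"api": "apply_moves", "payload": {
  "series": [0.4, -0.01, 0.6, 0.81, 0, 0, 0, 0.4, -0.01, 0.6, 0.81, 0, 0, 0, 0.4, -0.01, 0.71, 0.71, 0, 0, 0, 0.4, -0.01, 0.71, 0.71, 0, 0, 0, 0.4, 0, 0, 0, 0, 0, 0]
}}

```text
clock: 21.88
ee_pos: [0.6481, 0.0139, 0.0295]
ee_rot: [[-0.977, -0.153, -0.146], [-0.212, 0.689, 0.693], [-0.006, 0.708, -0.706]]
force: [1.2, -0.4, 0.6]
gripper_width: 0.398
```

Request:
{"api": "apply_moves", "payload": {
  "series": [0.4, 0, 0.35, 0.35, 0, 0, 0, 0.4, 0, 0.35, 0.35, 0, 0, 0, 0.4, 0, 0, 0, 0, 0, 0]
}}

```text
clock: 22.13
ee_pos: [0.6463, 0.0214, 0.0291]
ee_rot: [[-0.977, -0.153, -0.145], [-0.211, 0.691, 0.691], [-0.005, 0.706, -0.708]]
force: [1.3, -2.9, 0.8]
gripper_width: 0.4
```

```bash
python3 fx.py; python3 - <<'E'
from view import *
view("24",bs=(230,150,350,270),bt=(180,130,300,230))
E
```

```text
jig [-40.1 -82.6  29.1] yaw 0.0075 Fjig 0.7 -3.1 0.8 M [-1.76 -0.32  0.03] tilt -44.9 x-roll -0.005 q [-0.1   0.79  0.25 -0.75 -1.38  0.6 ] 22.1333 0.4
[0.6463 0.0214 0.0291] [[-0.977, -0.153, -0.145], [-0.211, 0.691, 0.691], [-0.005, 0.706, -0.708]] q [-0.1   0.79  0.25 -0.75 -1.38  0.6 ] 0.4 F [ 1.3 -2.9  0.8] M [-1.76 -0.32  0.03] 22.1333
```

View pics/s24.png

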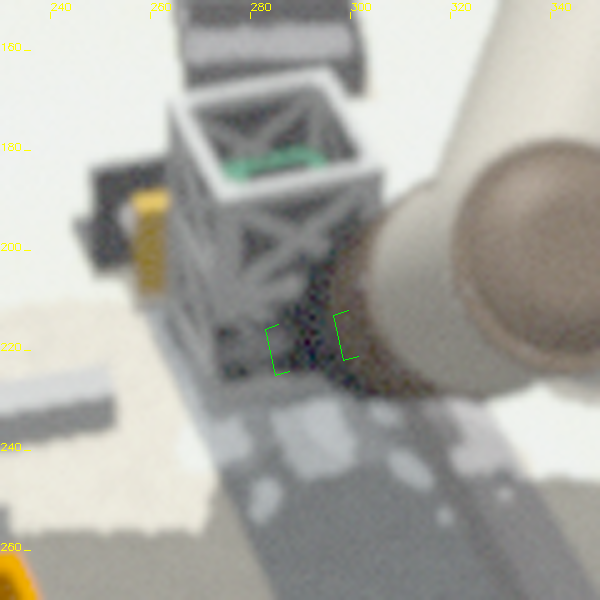

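View pics/t24.png

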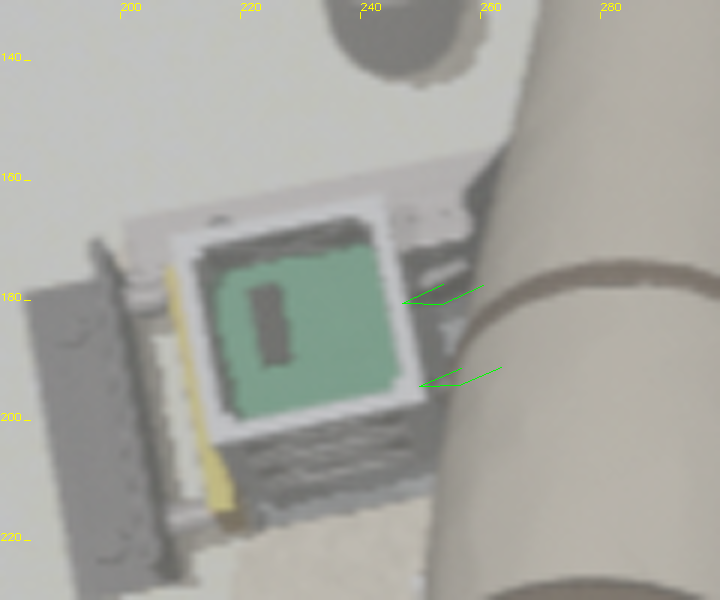

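Request:
{"api": "apply_moves", "payload": {
  "series": [0.4, 0, 0.28, 0.28, 0, 0, 0, 0.4, 0, 0.28, 0.28, 0, 0, 0, 0.4, 0, 0, 0, 0, 0, 0]
}}

```text
clock: 22.48
ee_pos: [0.645, 0.0271, 0.0291]
ee_rot: [[-0.978, -0.153, -0.144], [-0.21, 0.693, 0.69], [-0.006, 0.705, -0.71]]
force: [-0.5, -7.5, 1.2]
gripper_width: 0.399
```

```bash
python3 fx.py
```

```text
jig [-40.2 -76.7  29.1] yaw 0.0067 Fjig -2.0 -7.3 1.2 M [-2.54 -0.28  0.13] tilt -44.8 x-roll -0.006 q [-0.09  0.79  0.24 -0.76 -1.37  0.6 ] 22.4833 0.399
```

Request:
{"api": "apply_moves", "payload": {
  "series": [0.4, 0, 0.25, 0.25, 0, 0, 0, 0.4, 0, 0.25, 0.25, 0, 0, 0, 0.4, 0, 0, 0, 0, 0, 0]
}}

```text
clock: 22.73
ee_pos: [0.6437, 0.0328, 0.0291]
ee_rot: [[-0.978, -0.153, -0.143], [-0.21, 0.694, 0.689], [-0.006, 0.703, -0.711]]
force: [-0.0, -10.3, 2.3]
gripper_width: 0.402
```

```bash
python3 fx.py; python3 - <<'E'
from view import *
view("25",bs=(230,150,350,270),bt=(180,130,300,230))
E
```

```text
jig [-40.3 -70.9  29.1] yaw 0.0063 Fjig -2.1 -10.0 2.3 M [-3.06 -0.3   0.24] tilt -44.7 x-roll -0.006 q [-0.09  0.79  0.23 -0.76 -1.37  0.6 ] 22.7333 0.402
[0.6437 0.0328 0.0291] [[-0.978, -0.153, -0.143], [-0.21, 0.694, 0.689], [-0.006, 0.703, -0.711]] q [-0.09  0.79  0.23 -0.76 -1.37  0.6 ] 0.402 F [ -0.  -10.3   2.3] M [-3.06 -0.3   0.24] 22.7333
```

View pics/t25.png

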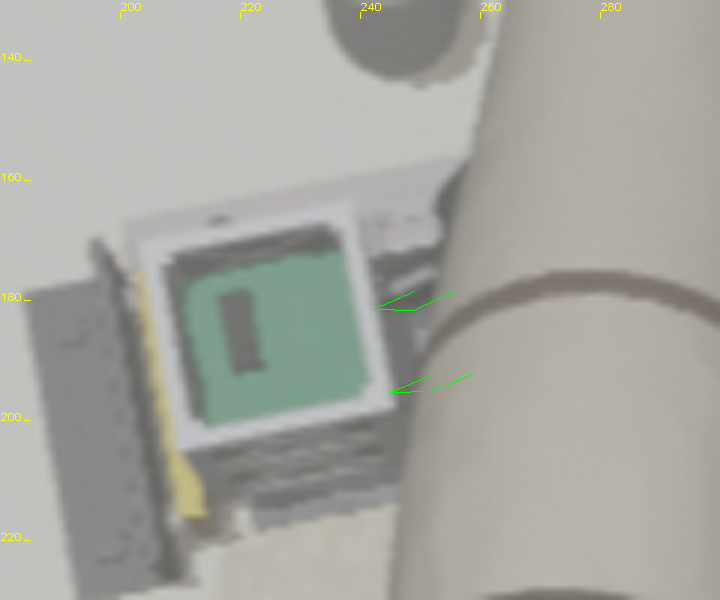

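View pics/s25.png

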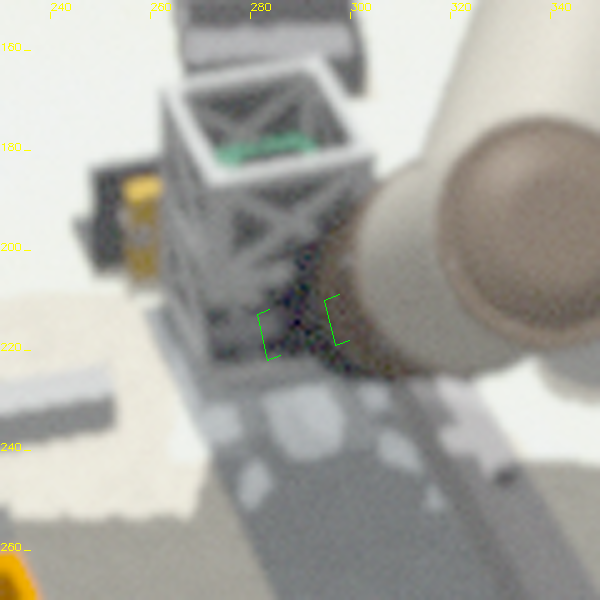

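Request:
{"api": "apply_moves", "payload": {
  "series": [0.4, 0, -0.3, -0.3, 0, 0, 0, 0.4, 0, -0.3, -0.3, 0, 0, 0, 0.4, 0, -0.4, -0.4, 0, 0, 0, 0.4, 0, -0.7, -0.7, 0, 0, 0, 0.4, 0, -0.7, -0.7, 0, 0, 0, 0.4, 0, 0, -2, 0, 0, 0, 0.4, 0, 0, -3, 0, 0, 0, 0.4, 0, 0, -3, 0, 0, 0, 0.4, 0, 0, -3, 0, 0, 0, 0.4, 0, 0, -2, 0, 0, 0]
}}

```text
clock: 23.67
ee_pos: [0.6702, -0.0893, 0.1231]
ee_rot: [[-0.978, -0.154, -0.143], [-0.21, 0.691, 0.691], [-0.008, 0.706, -0.708]]
force: [1.4, 0.1, 0.1]
gripper_width: 0.399
```

```bash
python3 fx.py; python3 - <<'E'
from view import *
view("26",bs=(230,150,350,270),bt=(180,130,300,230))
E
```

```text
jig [ -39.2 -195.8  123.1] yaw 0.0066 Fjig 1.4 -0.2 0.1 M [-1.37 -0.32 -0.02] tilt -44.9 x-roll -0.008 q [-0.24  0.77  0.46 -0.69 -1.64  0.54] 23.6667 0.399
[ 0.6702 -0.0893  0.1231] [[-0.978, -0.154, -0.143], [-0.21, 0.691, 0.691], [-0.008, 0.706, -0.708]] q [-0.24  0.77  0.46 -0.69 -1.64  0.54] 0.399 F [1.4 0.1 0.1] M [-1.37 -0.32 -0.02] 23.6667
```

View pics/t26.png

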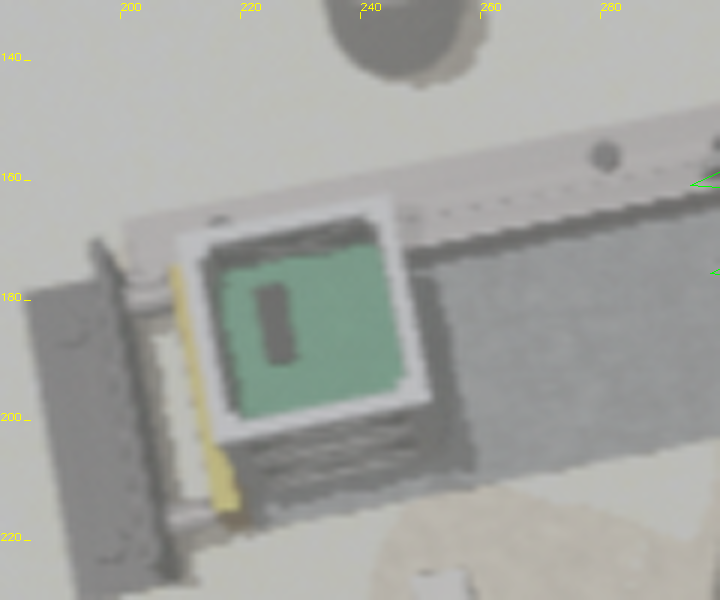

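View pics/s26.png

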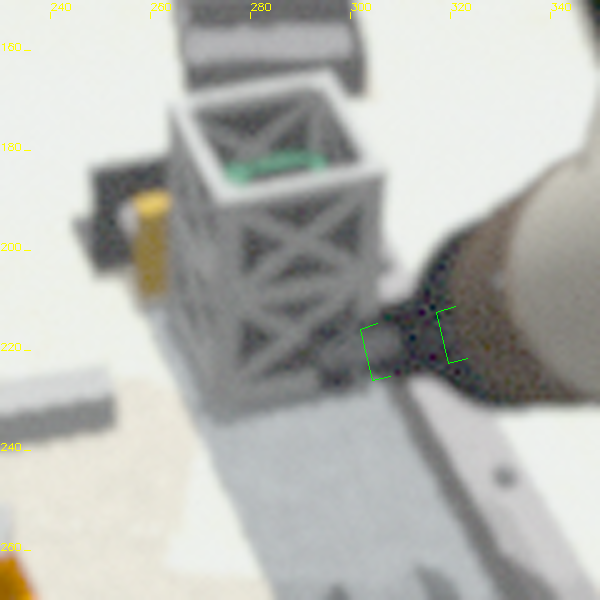

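Request:
{"api": "apply_moves", "payload": {
  "series": [0.5, 0, 2.3, -2.3, 0, 0, 0, 0.5, 0, 2.3, -2.3, 0, 0, 0, 0.5, 0, 0, 0, 0, 0, 0]
}}

```text
clock: 24.02
ee_pos: [0.6709, -0.0873, 0.1922]
ee_rot: [[-0.977, -0.161, -0.139], [-0.212, 0.692, 0.69], [-0.015, 0.703, -0.711]]
force: [1.1, -0.1, 2.2]
gripper_width: 0.498
```

```bash
python3 fx.py; python3 - <<'E'
from mv import *
R=rot(j[2]+np.pi,-np.radians(35))
tip=jp(-77,-48,98); g=tipT(tip,R); h=g-R[:,2]*.08; print(wj(g),wj(h))
plan(h,R,24)
E
```

```text
jig [ -38.1 -194.   192.2] yaw 0.0087 Fjig 1.1 -0.3 2.2 M [-1.23 -0.35 -0.07] tilt -44.7 x-roll -0.015 q [-0.23  0.71  0.52 -0.7  -1.73  0.47] 24.0167 0.498
[-77.         -50.86788218  93.90423978] [-77.          -4.98176727 159.43640332]
row: [0.16, 0.83, 0.24] [3.32, 0.04, 0.03] x 24
```

Request:
{"api": "apply_moves", "payload": {
  "series": [0.5, 0.16, 0.83, 0.24, 3.32, 0.04, 0, 0.5, 0.16, 0.83, 0.24, 3.32, 0.04, 0, 0.5, 0.16, 0.83, 0.24, 3.32, 0.04, 0, 0.5, 0.16, 0.83, 0.24, 3.32, 0.04, 0, 0.5, 0.16, 0.83, 0.24, 3.32, 0.04, 0, 0.5, 0.16, 0.83, 0.24, 3.32, 0.04, 0, 0.5, 0.16, 0.83, 0.24, 3.32, 0.04, 0, 0.5, 0.16, 0.83, 0.24, 3.32, 0.04, 0, 0.5, 0.16, 0.83, 0.24, 3.32, 0.04, 0, 0.5, 0.16, 0.83, 0.24, 3.32, 0.04, 0, 0.5, 0.16, 0.83, 0.24, 3.32, 0.04, 0, 0.5, 0.16, 0.83, 0.24, 3.32, 0.04, 0]
}}

```text
clock: 25.02
ee_pos: [0.628, 0.0079, 0.2039]
ee_rot: [[-0.976, -0.214, -0.022], [-0.216, 0.973, 0.086], [0.003, 0.088, -0.996]]
force: [0.4, 0.5, 0.1]
gripper_width: 0.503
```

```bash
python3 fx.py; python3 - <<'E'
from mv import *
R=rot(j[2]+np.pi,-np.radians(35))
plan(jp(-77,-5,159.4),R,12)
E
```

```text
jig [-60.7 -92.1 203.9] yaw 0.0122 Fjig 0.5 0.4 0.1 M [-0.13  0.01 -0.02] tilt -5.1 x-roll 0.003 q [ 0.22  0.42  0.03 -0.1  -1.19  0.03] 25.0167 0.503
row: [0.13, 0.81, 0.2] [3.34, 0.0, 0.06] x 12
```

Request:
{"api": "apply_moves", "payload": {
  "series": [0.5, 0.13, 0.81, 0.2, 3.34, 0, 0.06, 0.5, 0.13, 0.81, 0.2, 3.34, 0, 0.06, 0.5, 0.13, 0.81, 0.2, 3.34, 0, 0.06, 0.5, 0.13, 0.81, 0.2, 3.34, 0, 0.06, 0.5, 0.13, 0.81, 0.2, 3.34, 0, 0.06, 0.5, 0.13, 0.81, 0.2, 3.34, 0, 0.06, 0.5, 0.13, 0.81, 0.2, 3.34, 0, 0.06, 0.5, 0.13, 0.81, 0.2, 3.34, 0, 0.06, 0.5, 0.13, 0.81, 0.2, 3.34, 0, 0.06, 0.5, 0.13, 0.81, 0.2, 3.34, 0, 0.06, 0.5, 0.13, 0.81, 0.2, 3.34, 0, 0.06, 0.5, 0.13, 0.81, 0.2, 3.34, 0, 0.06]
}}

```text
clock: 26.02
ee_pos: [0.5941, 0.0894, 0.159]
ee_rot: [[-0.979, -0.167, 0.117], [-0.204, 0.801, -0.563], [0.0, -0.575, -0.818]]
force: [-0.2, -1.0, -0.6]
gripper_width: 0.499
```

Request:
{"api": "apply_moves", "payload": {
  "series": [0.5, 0, 0, 0, 0, 0, 0, 0.5, 0, 0, 0, 0, 0, 0]
}}

```text
clock: 26.18
ee_pos: [0.594, 0.0892, 0.1583]
ee_rot: [[-0.979, -0.169, 0.115], [-0.204, 0.802, -0.561], [0.003, -0.573, -0.82]]
force: [-0.6, -0.0, 1.0]
gripper_width: 0.498
```

```bash
python3 fx.py; python3 - <<'E'
from mv import *
R=rot(j[2]+np.pi,-np.radians(35))
plan(jp(-77,-50.9,93.9),R,6)
from view import *
view("27",bs=(220,120,350,250),bt=(180,130,300,230))
E
```

```text
jig [-77.4  -5.5 158.3] yaw 0.001 Fjig -0.6 0.1 1.0 M [ 1.14  0.22 -0.01] tilt 35.0 x-roll 0.003 q [ 0.65  0.47 -0.39  0.62 -1.1  -0.84] 26.1833 0.498
row: [-0.01, -0.0, 1.31] [0.01, -0.02, 0.02] x 6
[0.594  0.0892 0.1583] [[-0.979, -0.169, 0.115], [-0.204, 0.802, -0.561], [0.003, -0.573, -0.82]] q [ 0.65  0.47 -0.39  0.62 -1.1  -0.84] 0.498 F [-0.6 -0.   1. ] M [ 1.14  0.22 -0.01] 26.1833
```

View pics/s27.png

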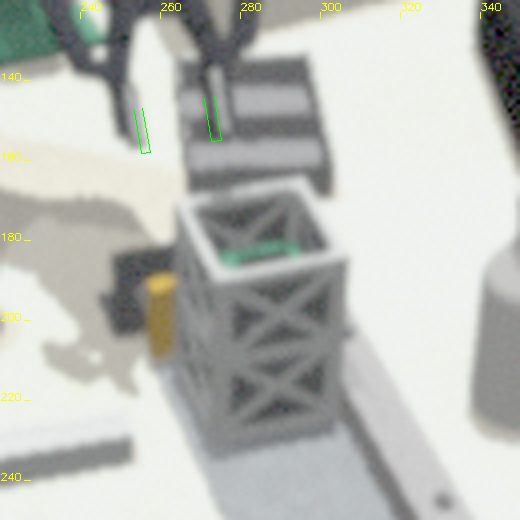

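View pics/t27.png

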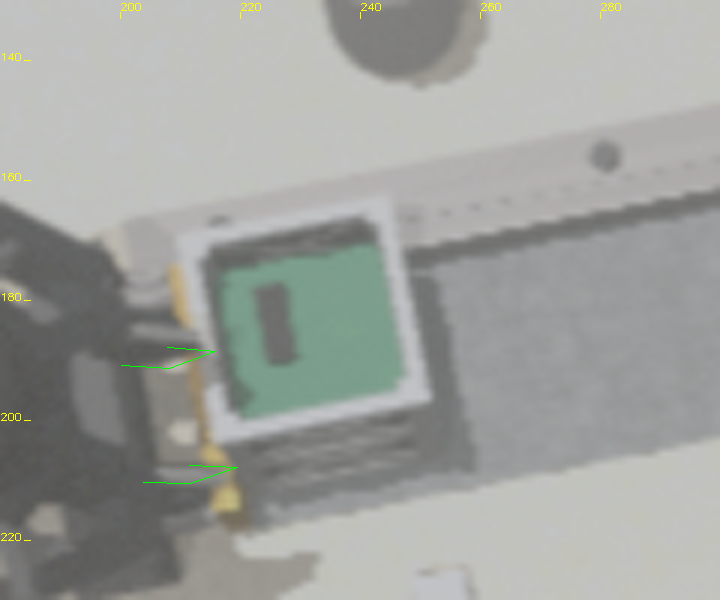

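Request:
{"api": "apply_moves", "payload": {
  "series": [0.5, -0.01, 0, 1.31, 0, 0, 0, 0.5, -0.01, 0, 1.31, 0, 0, 0, 0.5, -0.01, 0, 1.31, 0, 0, 0, 0.5, -0.01, 0, 1.31, 0, 0, 0, 0.5, -0.01, 0, 1.31, 0, 0, 0, 0.5, -0.01, 0, 1.31, 0, 0, 0, 0.5, 0, 0, 0, 0, 0, 0]
}}

```text
clock: 26.87
ee_pos: [0.604, 0.0421, 0.0946]
ee_rot: [[-0.98, -0.164, 0.113], [-0.199, 0.803, -0.561], [0.002, -0.573, -0.82]]
force: [1.0, -0.0, 0.9]
gripper_width: 0.497
```

Request:
{"api": "apply_moves", "payload": {
  "series": [0, 0, 0, 0, 0, 0, 0, 0, 0, 0, 0, 0, 0, 0, 0, 0, 0, 0, 0, 0, 0, 0, 0, 0, 0, 0, 0, 0, 0, 0, 0, 0, 0, 0, 0, 0, 0, 0, 0, 0, 0, 0],
  "grip_force": 60
}}

```text
clock: 27.37
ee_pos: [0.6045, 0.0446, 0.0961]
ee_rot: [[-0.979, -0.165, 0.117], [-0.202, 0.803, -0.561], [-0.001, -0.573, -0.82]]
force: [-4.7, 0.8, 2.0]
gripper_width: 0.061
```

```bash
python3 fx.py; python3 - <<'E'
from view import *
view("28",bs=(220,120,350,250),bt=(180,130,300,230))
about(-80,0,90,36)
E
```

```text
jig [-76.2 -51.3  96.1] yaw -0.0012 Fjig -4.4 1.8 2.0 M [ 1.1   1.31 -0.67] tilt 35.0 x-roll -0.001 q [ 0.56  0.53 -0.49  0.73 -0.93 -0.92] 27.3667 0.061
[0.6045 0.0446 0.0961] [[-0.979, -0.165, 0.117], [-0.202, 0.803, -0.561], [-0.001, -0.573, -0.82]] q [ 0.56  0.53 -0.49  0.73 -0.93 -0.92] 0.061 F [-4.7  0.8  2. ] M [ 1.1   1.31 -0.67] 27.3667
->jig [ -76.20243688 -176.08684478   28.65766595]
row: [-0.0, -0.41, 0.15] [-2.5, 0.0, -0.0] x 36
```

View pics/s28.png

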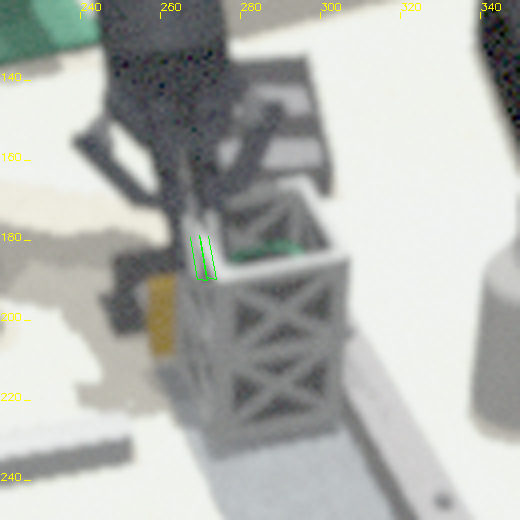

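View pics/t28.png

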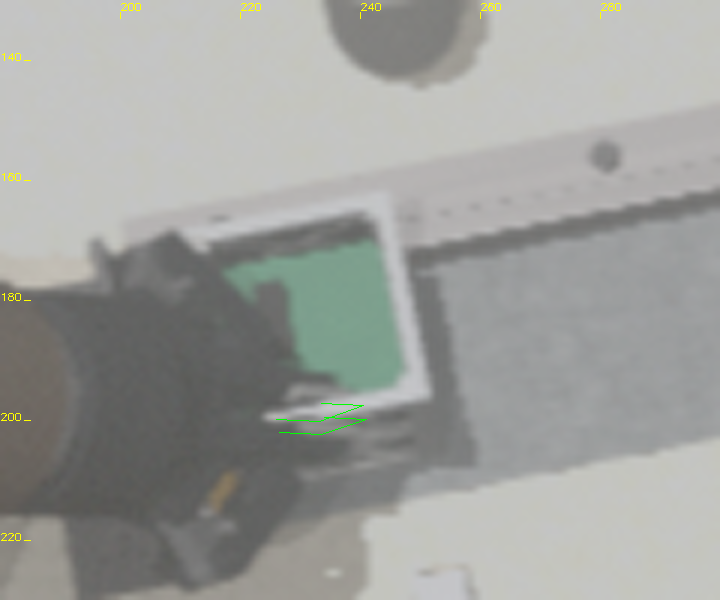

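Request:
{"api": "apply_moves", "payload": {
  "series": [0, 0, -0.41, 0.15, -2.5, 0, 0, 0, 0, -0.41, 0.15, -2.5, 0, 0, 0, 0, -0.41, 0.15, -2.5, 0, 0, 0, 0, -0.41, 0.15, -2.5, 0, 0, 0, 0, -0.41, 0.15, -2.5, 0, 0, 0, 0, -0.41, 0.15, -2.5, 0, 0, 0, 0, -0.41, 0.15, -2.5, 0, 0, 0, 0, -0.41, 0.15, -2.5, 0, 0, 0, 0, -0.41, 0.15, -2.5, 0, 0, 0, 0, -0.41, 0.15, -2.5, 0, 0]
}}

```text
clock: 28.3
ee_pos: [0.6134, 0.0019, 0.1001]
ee_rot: [[-0.979, -0.2, 0.036], [-0.203, 0.965, -0.168], [-0.001, -0.172, -0.985]]
force: [-4.4, -0.5, 7.3]
gripper_width: 0.065
```

```bash
python3 fx.py; python3 - <<'E'
from view import *
view("29",bs=(220,120,350,250),bt=(180,130,300,230))
E
```

```text
jig [-76.3 -95.  100.1] yaw -0.0004 Fjig -4.4 0.4 7.3 M [ 0.03  1.69 -0.21] tilt 9.9 x-roll -0.001 q [ 0.35  0.47 -0.3   0.23 -0.84 -0.3 ] 28.3 0.065
[0.6134 0.0019 0.1001] [[-0.979, -0.2, 0.036], [-0.203, 0.965, -0.168], [-0.001, -0.172, -0.985]] q [ 0.35  0.47 -0.3   0.23 -0.84 -0.3 ] 0.065 F [-4.4 -0.5  7.3] M [ 0.03  1.69 -0.21] 28.3
```

View pics/s29.png

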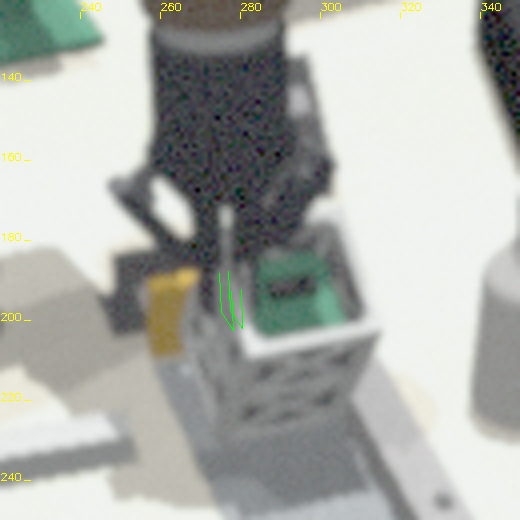

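View pics/t29.png

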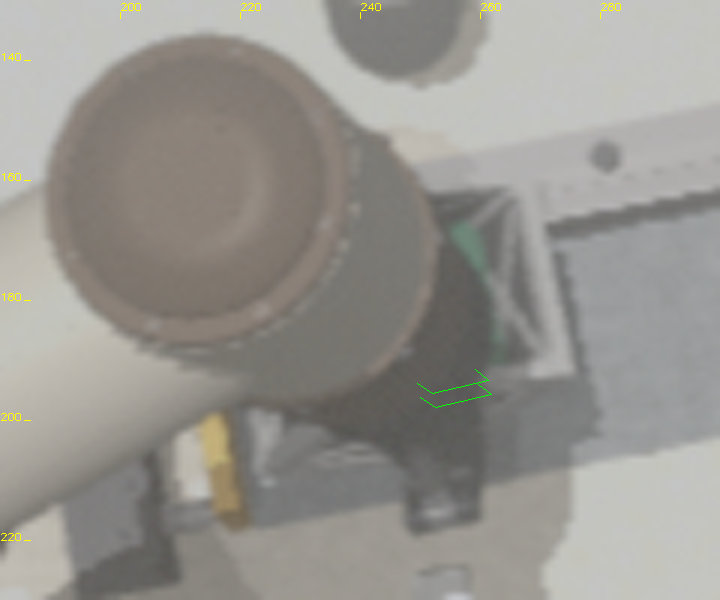

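Request:
{"api": "apply_moves", "payload": {
  "series": [0, 0, -0.41, 0.15, -2.5, 0, 0, 0, 0, -0.41, 0.15, -2.5, 0, 0, 0, 0, -0.41, 0.15, -2.5, 0, 0, 0, 0, -0.41, 0.15, -2.5, 0, 0, 0, 0, -0.41, 0.15, -2.5, 0, 0, 0, 0, -0.41, 0.15, -2.5, 0, 0, 0, 0, -0.41, 0.15, -2.5, 0, 0, 0, 0, -0.41, 0.15, -2.5, 0, 0]
}}

```text
clock: 29.07
ee_pos: [0.6203, -0.0313, 0.0899]
ee_rot: [[-0.979, -0.202, -0.035], [-0.205, 0.964, 0.172], [-0.001, 0.175, -0.985]]
force: [-6.0, -3.8, 9.3]
gripper_width: 0.057
```

```bash
python3 fx.py
```

```text
jig [ -76.2 -128.8   89.9] yaw 0.0013 Fjig -6.7 -2.5 9.3 M [-0.53  1.74  0.54] tilt -10.1 x-roll -0.001 q [ 0.12  0.53 -0.06 -0.21 -1.01  0.2 ] 29.0667 0.057
```

Request:
{"api": "apply_moves", "payload": {
  "series": [0, 0, -0.41, 0.14, -2.5, 0, 0, 0, 0, -0.41, 0.14, -2.5, 0, 0, 0, 0, -0.41, 0.14, -2.5, 0, 0, 0, 0, -0.41, 0.14, -2.5, 0, 0, 0, 0, -0.41, 0.14, -2.5, 0, 0, 0, 0, -0.41, 0.14, -2.5, 0, 0, 0, 0, -0.41, 0.14, -2.5, 0, 0, 0, 0, -0.41, 0.14, -2.5, 0, 0]
}}

```text
clock: 29.73
ee_pos: [0.6257, -0.0587, 0.0687]
ee_rot: [[-0.979, -0.178, -0.101], [-0.205, 0.847, 0.491], [-0.002, 0.501, -0.865]]
force: [-5.4, -3.6, 9.2]
gripper_width: 0.056
```

```bash
python3 fx.py; python3 - <<'E'
from view import *
view("30",bs=(230,130,380,280),bt=(180,110,340,230))
E
```

```text
jig [ -76.6 -156.8   68.7] yaw 0.0016 Fjig -6.0 -2.5 9.2 M [-0.4   1.24  0.94] tilt -30.1 x-roll -0.002 q [-0.1   0.66  0.15 -0.52 -1.27  0.52] 29.7333 0.056
[ 0.6257 -0.0587  0.0687] [[-0.979, -0.178, -0.101], [-0.205, 0.847, 0.491], [-0.002, 0.501, -0.865]] q [-0.1   0.66  0.15 -0.52 -1.27  0.52] 0.056 F [-5.4 -3.6  9.2] M [-0.4   1.24  0.94] 29.7333
```

View pics/s30.png

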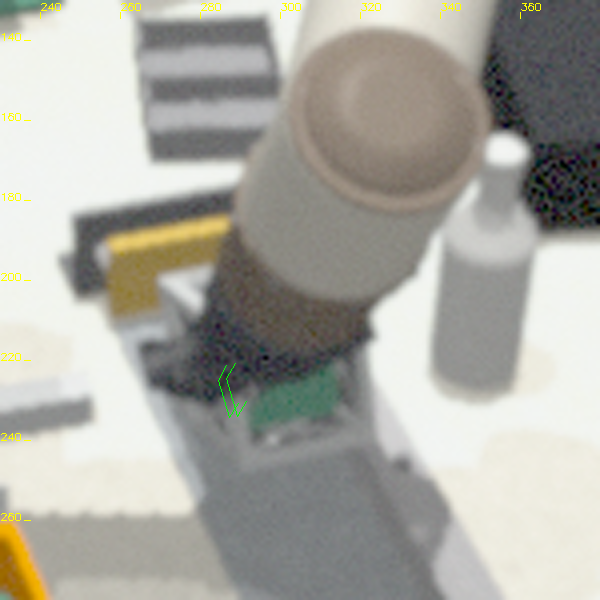

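View pics/t30.png

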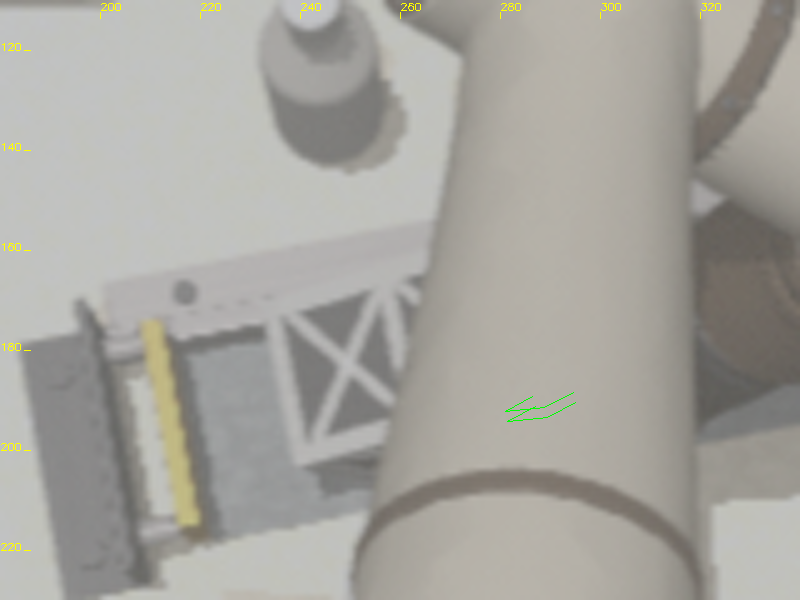

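Request:
{"api": "apply_moves", "payload": {
  "series": [0, 0, -0.41, 0.15, -2.5, 0, 0, 0, 0, -0.41, 0.15, -2.5, 0, 0, 0, 0, -0.41, 0.15, -2.5, 0, 0, 0, 0, -0.41, 0.15, -2.5, 0, 0, 0, 0, -0.41, 0.15, -2.5, 0, 0, 0, 0, -0.41, 0.15, -2.5, 0, 0, 0, 0, -0.41, 0.15, -2.5, 0, 0, 0, 0, -0.41, 0.15, -2.5, 0, 0, 0, 0, 0, 0, 0, 0, 0]
}}

```text
clock: 30.58
ee_pos: [0.6288, -0.0771, 0.0351]
ee_rot: [[-0.98, -0.128, -0.155], [-0.201, 0.628, 0.752], [0.002, 0.768, -0.641]]
force: [-1.7, -3.0, 4.0]
gripper_width: 0.059
```

```bash
python3 fx.py; python3 - <<'E'
from view import *
view("31",bs=(230,130,380,280),bt=(180,110,340,230))
E
```

```text
jig [ -77.2 -175.5   35.1] yaw -0.0026 Fjig -2.3 -2.6 4.0 M [-0.8   0.17  0.56] tilt -50.2 x-roll 0.002 q [-0.27  0.84  0.32 -0.75 -1.55  0.69] 30.5833 0.059
[ 0.6288 -0.0771  0.0351] [[-0.98, -0.128, -0.155], [-0.201, 0.628, 0.752], [0.002, 0.768, -0.641]] q [-0.27  0.84  0.32 -0.75 -1.55  0.69] 0.059 F [-1.7 -3.   4. ] M [-0.8   0.17  0.56] 30.5833
```

View pics/s31.png

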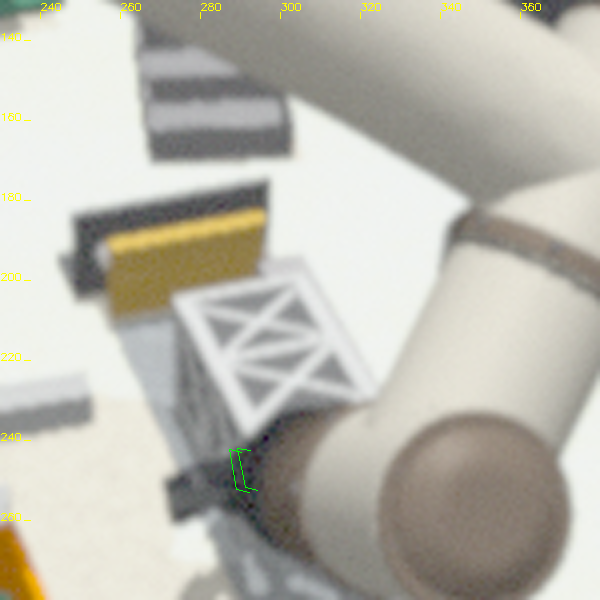

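View pics/t31.png

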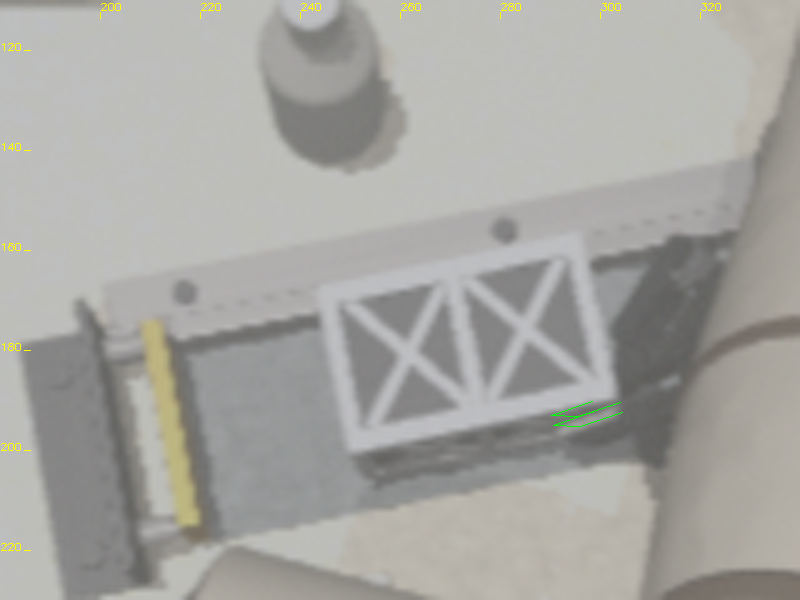

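```bash
cat > lie.py <<'E'
from fit6 import *
def lie(T,S,y0=-80,a0=85):
    # +y face (frame) corners: frame coords (x,40,z) ; z=0 base,125 open
    T=[(a,np.array(b)-.5) for a,b in T];S=[(a,np.array(b)-.5) for a,b in S]
    x,e=fit6(T,S,np.r_[jp(-40,y0,40),np.radians(a0),0,0])
    rm=Ro.from_rotvec(x[3:])
    print("base ctr jig",wj(x[:3]).round(1),"euler xyz",rm.as_euler("xyz",degrees=True).round(1),e)
    for c in((0,-40,0),(0,-40,125),(0,40,0),(0,40,125)): print(c,(wj(x[:3])+rm.as_matrix()@np.array(c)).round(1))
E
python3 - <<'E'
from lie import *
T=[((40,40,0),(244,167.6)),((-40,40,0),(250.4,200.4)),((40,40,125),(296,157)),((-40,40,125),(303,188.6))]
S=[((-40,40,0),(273,204.2)),((40,40,0),(305,197.5)),((-40,40,125),(291.8,238))]
lie(T,S)
E
```

```text
base ctr jig [-42.1 -77.7  40.9] euler xyz [87.7  1.2  0.5] [-0.8  0.4 -0.2  0.8  0.1 -0.6  0.7  0.9  0.3 -0.4  0.9  0.2  0.4 -0. ]
(0, -40, 0) [-42.9 -79.3   0.9]
(0, -40, 125) [ -41.6 -204.2    5.9]
(0, 40, 0) [-41.3 -76.1  80.9]
(0, 40, 125) [ -40.  -201.    85.8]
```

Request:
{"api": "apply_moves", "payload": {
  "series": [0, 0, -0.41, 0.15, -2.5, 0, 0, 0, 0, 0, 0, 0, 0, 0, 0, 0, 0, 0, 0, 0, 0],
  "grip_force": 80
}}

```text
clock: 30.93
ee_pos: [0.6291, -0.0766, 0.0318]
ee_rot: [[-0.979, -0.123, -0.162], [-0.203, 0.596, 0.777], [0.001, 0.793, -0.609]]
force: [-3.6, -3.9, 0.8]
gripper_width: 0.055
```

```bash
python3 fx.py; python3 - <<'E'
from mv import *
s=r.state();R=np.array(s["ee_rot"]); print("jigy in tool",R.T@[-np.sin(j[2]),np.cos(j[2]),0],"jigx",R.T@[np.cos(j[2]),np.sin(j[2]),0],"z",R[2])
E
```

```text
jig [ -76.9 -175.    31.8] yaw -0.0002 Fjig -4.3 -3.1 0.8 M [-1.97  0.57  1.15] tilt -52.5 x-roll 0.001 q [-0.28  0.87  0.34 -0.78 -1.58  0.7 ] 30.9333 0.055
jigy in tool [2.08516838e-04 6.08584235e-01 7.93489247e-01] jigx [-9.99999349e-01  1.01724079e-03 -5.17410925e-04] z [ 0.00112206  0.79348862 -0.60858405]
```

Request:
{"api": "apply_moves", "payload": {
  "series": [0, 0, 0.61, 0.79, 0, 0, 0, 0, 0, 0.61, 0.79, 0, 0, 0, 0, 0, 0.61, 0.79, 0, 0, 0, 0, 0, 0, 0, 0, 0, 0]
}}

```text
clock: 31.27
ee_pos: [0.6227, -0.0458, 0.0325]
ee_rot: [[-0.979, -0.124, -0.163], [-0.205, 0.597, 0.776], [0.001, 0.793, -0.609]]
force: [-5.0, -1.0, -0.2]
gripper_width: 0.055
```

```bash
python3 fx.py; python3 - <<'E'
from view import *
view("32",bs=(230,130,380,280),bt=(180,110,340,230))
E
```

```text
jig [ -76.9 -143.5   32.5] yaw 0.0011 Fjig -5.1 -0.0 -0.2 M [-1.93  0.5   1.03] tilt -52.4 x-roll 0.001 q [-0.24  0.84  0.29 -0.8  -1.54  0.7 ] 31.2667 0.055
[ 0.6227 -0.0458  0.0325] [[-0.979, -0.124, -0.163], [-0.205, 0.597, 0.776], [0.001, 0.793, -0.609]] q [-0.24  0.84  0.29 -0.8  -1.54  0.7 ] 0.055 F [-5.  -1.  -0.2] M [-1.93  0.5   1.03] 31.2667
```

View pics/s32.png

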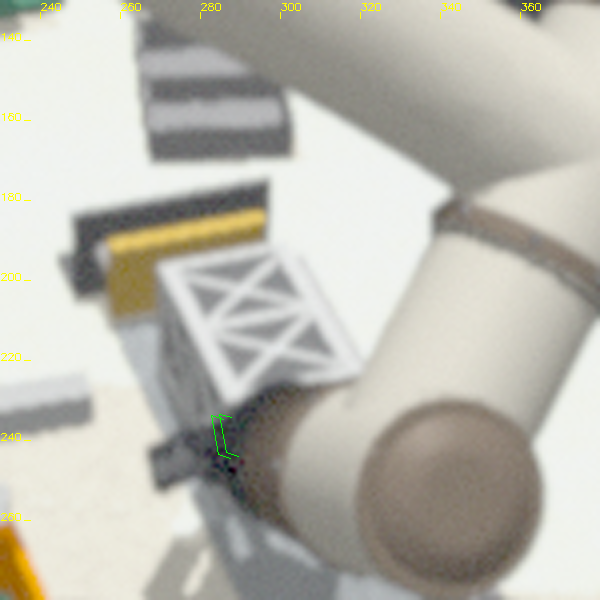

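View pics/t32.png

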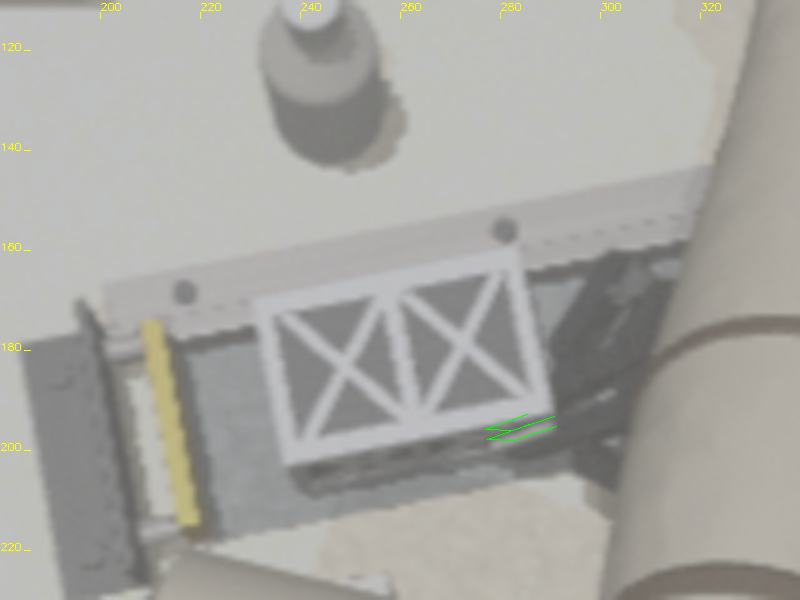

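Request:
{"api": "apply_moves", "payload": {
  "series": [0, 0, 0.58, 0.81, 0, 0, 0, 0, 0, 0.58, 0.81, 0, 0, 0, 0, 0, 0.59, 0.8, 0, 0, 0, 0, 0, 0.59, 0.8, 0, 0, 0, 0, 0, 0, 0, 0, 0, 0]
}}

```text
clock: 31.78
ee_pos: [0.6146, -0.0071, 0.0321]
ee_rot: [[-0.979, -0.125, -0.163], [-0.205, 0.597, 0.776], [0.0, 0.793, -0.61]]
force: [-4.8, -2.2, 1.3]
gripper_width: 0.056
```

```bash
python3 fx.py; python3 - <<'E'
from view import *
view("33",bs=(230,130,380,280),bt=(180,110,340,230))
E
```

```text
jig [ -76.9 -104.1   32.1] yaw 0.0016 Fjig -5.2 -1.2 1.3 M [-1.58  0.55  1.08] tilt -52.4 x-roll 0.0 q [-0.19  0.82  0.23 -0.82 -1.49  0.69] 31.7833 0.056
[ 0.6146 -0.0071  0.0321] [[-0.979, -0.125, -0.163], [-0.205, 0.597, 0.776], [0.0, 0.793, -0.61]] q [-0.19  0.82  0.23 -0.82 -1.49  0.69] 0.056 F [-4.8 -2.2  1.3] M [-1.58  0.55  1.08] 31.7833
```

View pics/s33.png

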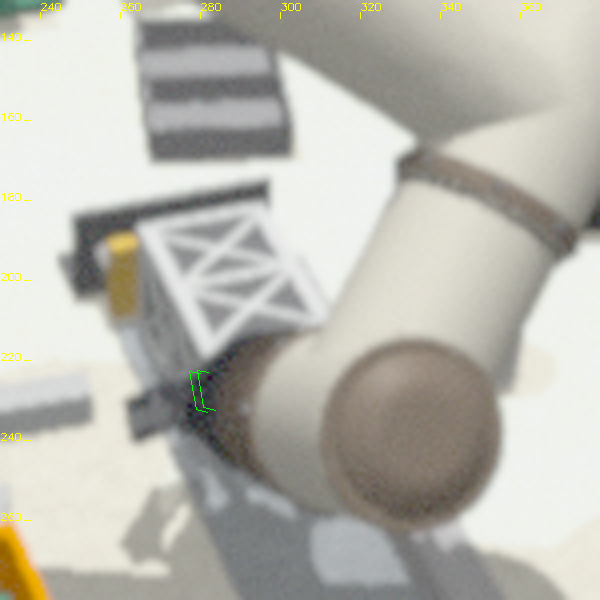

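View pics/t33.png

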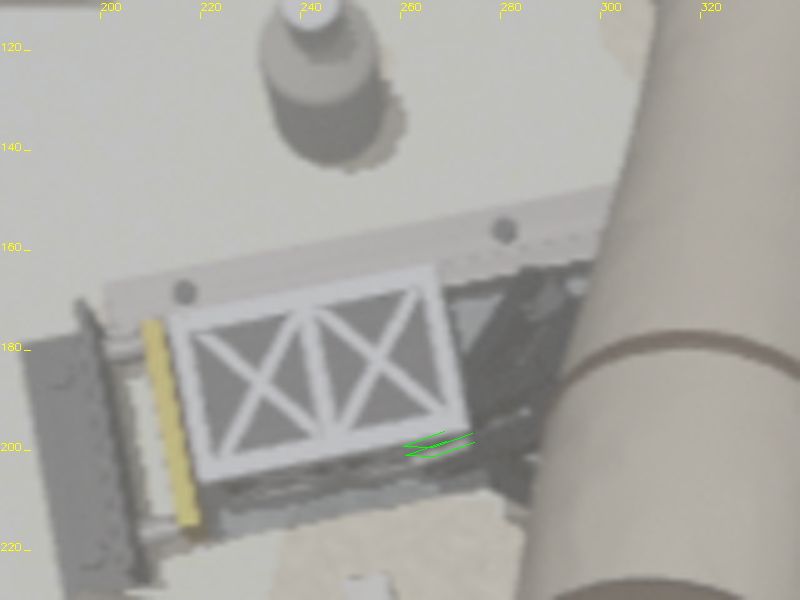

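Request:
{"api": "apply_moves", "payload": {
  "series": [0, 0, 0.3, 0.4, 0, 0, 0, 0, 0, 0.3, 0.4, 0, 0, 0, 0, 0, 0, 0, 0, 0, 0]
}}

```text
clock: 32.13
ee_pos: [0.6132, 0.0002, 0.032]
ee_rot: [[-0.979, -0.126, -0.161], [-0.205, 0.599, 0.774], [-0.001, 0.791, -0.612]]
force: [-4.2, -9.6, 2.2]
gripper_width: 0.057
```

```bash
python3 fx.py
```

```text
jig [-76.8 -96.6  32. ] yaw 0.0011 Fjig -6.1 -8.5 2.2 M [-2.29  0.58  1.3 ] tilt -52.3 x-roll -0.001 q [-0.18  0.81  0.22 -0.82 -1.48  0.69] 32.1333 0.057
```

Request:
{"api": "apply_moves", "payload": {
  "series": [0, 0, 0.3, 0.4, 0, 0, 0, 0, 0, 0, 0, 0, 0, 0]
}}

```text
clock: 32.3
ee_pos: [0.6125, 0.0036, 0.0321]
ee_rot: [[-0.979, -0.126, -0.161], [-0.204, 0.6, 0.773], [-0.001, 0.79, -0.614]]
force: [-2.9, -13.4, 4.4]
gripper_width: 0.058
```

```bash
python3 fx.py
```

```text
jig [-76.8 -93.1  32.1] yaw 0.0008 Fjig -5.5 -12.5 4.4 M [-2.58  0.63  1.41] tilt -52.1 x-roll -0.001 q [-0.18  0.81  0.21 -0.83 -1.47  0.69] 32.3 0.058
```

```bash
python3 - <<'E'
from view import *
view("34",bs=(230,130,380,280),bt=(180,130,300,230))
E
```

```text
[0.6125 0.0036 0.0321] [[-0.979, -0.126, -0.161], [-0.204, 0.6, 0.773], [-0.001, 0.79, -0.614]] q [-0.18  0.81  0.21 -0.83 -1.47  0.69] 0.058 F [ -2.9 -13.4   4.4] M [-2.58  0.63  1.41] 32.3
```

View pics/t34.png

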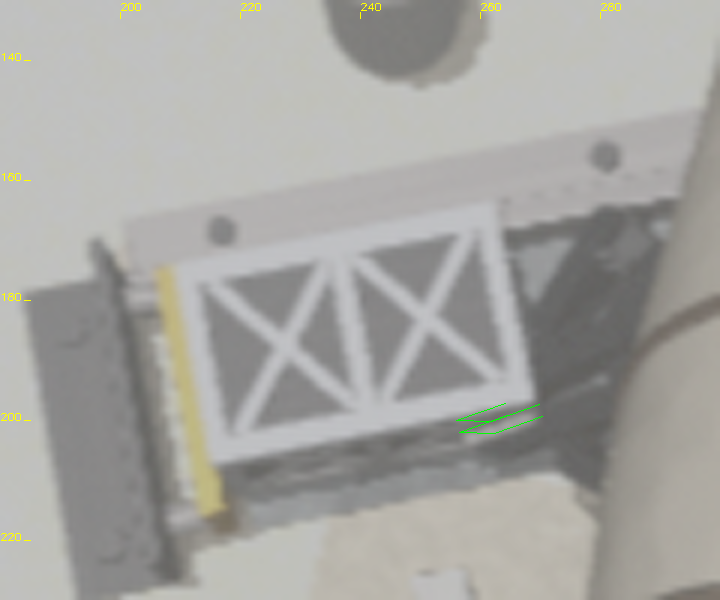

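View pics/s34.png

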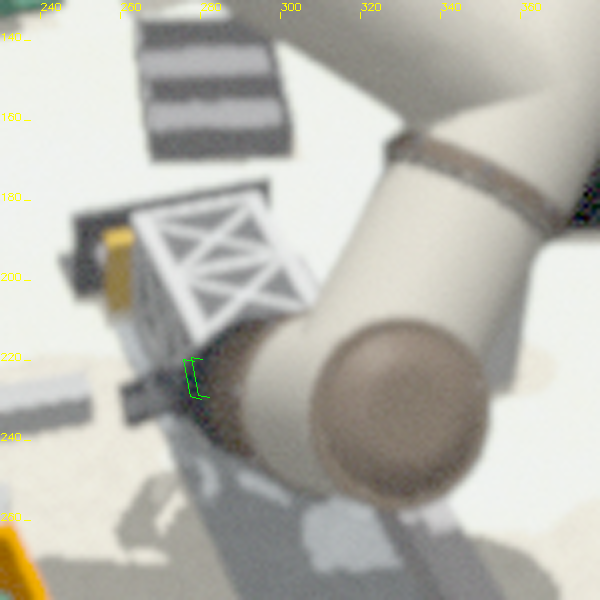

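Request:
{"api": "apply_moves", "payload": {
  "series": [0, 0, 0.21, 0.28, 0, 0, 0, 0, 0, 0.21, 0.28, 0, 0, 0, 0, 0, 0, 0, 0, 0, 0]
}}

```text
clock: 32.65
ee_pos: [0.6114, 0.009, 0.0321]
ee_rot: [[-0.979, -0.127, -0.16], [-0.204, 0.602, 0.772], [-0.002, 0.788, -0.615]]
force: [-3.9, -16.2, 5.6]
gripper_width: 0.054
```

```bash
python3 fx.py; python3 - <<'E'
from view import *
view("35",bs=(230,130,380,280),bt=(180,130,300,230))
E
```

```text
jig [-76.8 -87.6  32.1] yaw 0.0003 Fjig -7.1 -15.1 5.6 M [-2.94  0.65  1.52] tilt -52.0 x-roll -0.002 q [-0.17  0.8   0.2  -0.83 -1.46  0.69] 32.65 0.054
[0.6114 0.009  0.0321] [[-0.979, -0.127, -0.16], [-0.204, 0.602, 0.772], [-0.002, 0.788, -0.615]] q [-0.17  0.8   0.2  -0.83 -1.46  0.69] 0.054 F [ -3.9 -16.2   5.6] M [-2.94  0.65  1.52] 32.65
```

View pics/t35.png

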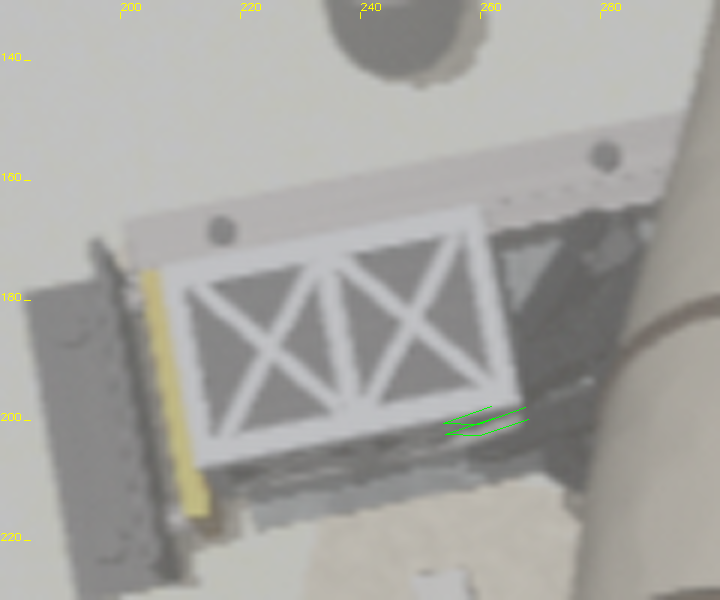

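Request:
{"api": "apply_moves", "payload": {
  "series": [0, 0.05, -0.18, -0.24, 0, 0, 0, 0, 0.05, -0.18, -0.24, 0, 0, 0, 0, 0, -0.18, -0.24, 0, 0, 0, 0, 0, 0, 0, 0, 0, 0, 0.3, 0, 0, 0, 0, 0, 0, 0.3, 0, 0, 0, 0, 0, 0, 0.3, 0, 0, 0, 0, 0, 0, 0.3, 0, 0, 0, 0, 0, 0, 0.3, 0, 0, 0, 0, 0, 0]
}}

```text
clock: 33.5
ee_pos: [0.6126, 0.0056, 0.0312]
ee_rot: [[-0.979, -0.125, -0.16], [-0.203, 0.595, 0.778], [-0.002, 0.794, -0.608]]
force: [1.0, 0.4, -1.0]
gripper_width: 0.302
```

```bash
python3 fx.py; python3 - <<'E'
from view import *
view("36",bs=(230,130,380,280),bt=(180,130,300,230))
E
```

```text
jig [-76.2 -91.2  31.2] yaw -0.001 Fjig 1.1 0.2 -1.0 M [-1.83 -0.35 -0.08] tilt -52.6 x-roll -0.002 q [-0.18  0.81  0.21 -0.83 -1.47  0.69] 33.5 0.302
[0.6126 0.0056 0.0312] [[-0.979, -0.125, -0.16], [-0.203, 0.595, 0.778], [-0.002, 0.794, -0.608]] q [-0.18  0.81  0.21 -0.83 -1.47  0.69] 0.302 F [ 1.   0.4 -1. ] M [-1.83 -0.35 -0.08] 33.5
```

View pics/t36.png

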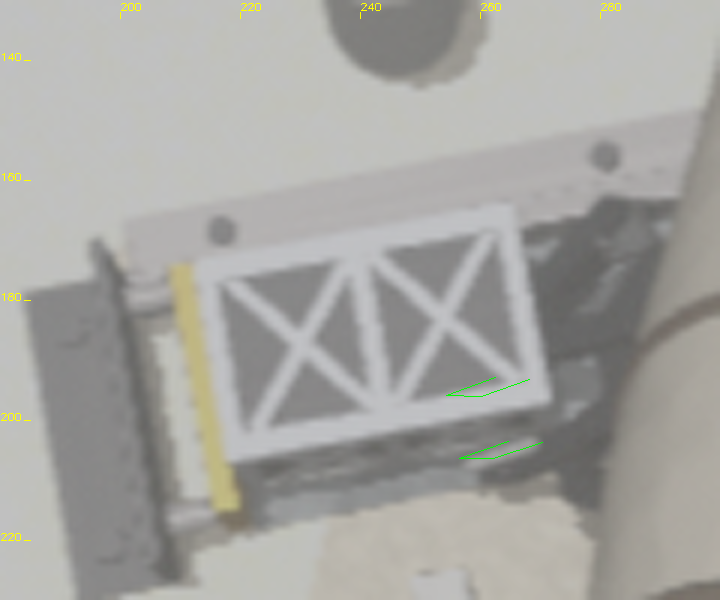

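View pics/s36.png

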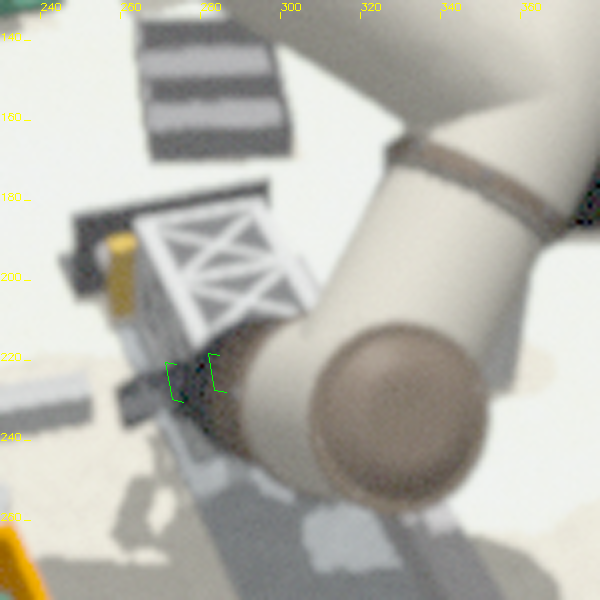

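Request:
{"api": "apply_moves", "payload": {
  "series": [0.3, 0, -0.3, -0.4, 0, 0, 0, 0.3, 0, -0.61, -0.79, 0, 0, 0, 0.3, 0, -0.9, -1.19, 0, 0, 0, 0.3, 0, -1.22, -1.58, 0, 0, 0, 0.3, 0, -1.22, -1.58, 0, 0, 0, 0.3, 0, 0, -3, 0, 0, 0, 0.3, 0, 0, -3, 0, 0, 0, 0.3, 0, 0, -4, 0, 0, 0, 0.3, 0, 2, -3, 0, 0, 0, 0.3, 0, 2, -2, 0, 0, 0, 0.3, 0, 0, 0, 0, 0, 0, 0.3, 0, 0, 0, 0, 0, 0]
}}

```text
clock: 34.6
ee_pos: [0.6462, -0.1586, 0.1568]
ee_rot: [[-0.98, -0.127, -0.155], [-0.201, 0.597, 0.777], [-0.006, 0.792, -0.611]]
force: [0.1, -0.0, -0.0]
gripper_width: 0.299
```

```bash
python3 fx.py; python3 - <<'E'
from view import *
view("37",bs=(180,130,380,330),bt=(180,110,340,230))
cv2.imwrite("pics/topF.png",r.snapshot("top"));cv2.imwrite("pics/sideF.png",r.snapshot("side"))
E
```

```text
jig [ -76.8 -258.8  156.8] yaw -0.003 Fjig 0.1 -0.0 -0.0 M [-1.56 -0.39  0.01] tilt -52.4 x-roll -0.006 q [-0.37  0.8   0.56 -0.76 -1.84  0.57] 34.6 0.299
[ 0.6462 -0.1586  0.1568] [[-0.98, -0.127, -0.155], [-0.201, 0.597, 0.777], [-0.006, 0.792, -0.611]] q [-0.37  0.8   0.56 -0.76 -1.84  0.57] 0.299 F [ 0.1 -0.  -0. ] M [-1.56 -0.39  0.01] 34.6
```

View pics/t37.png

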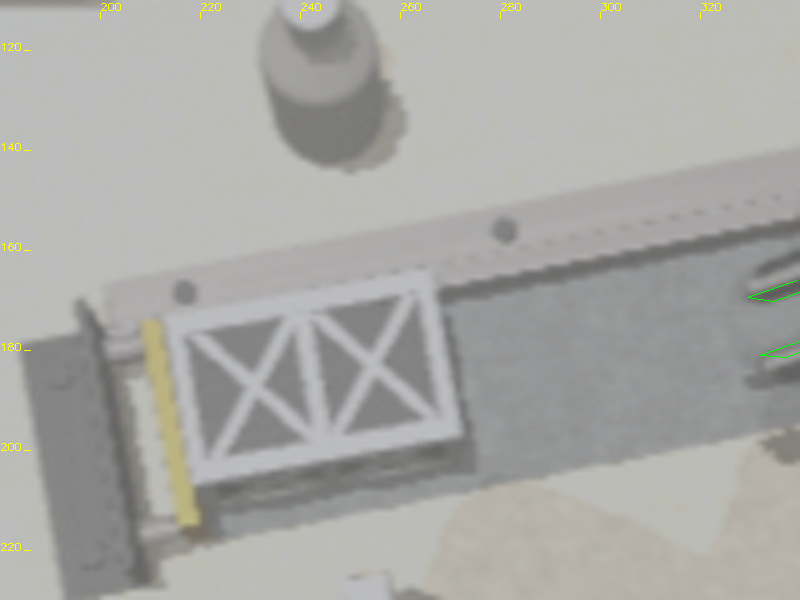

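View pics/sideF.png

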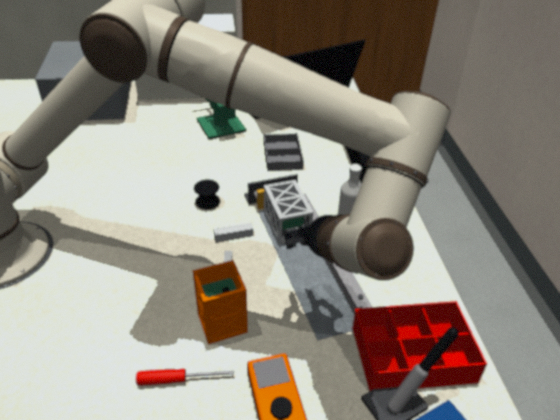

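View pics/topF.png

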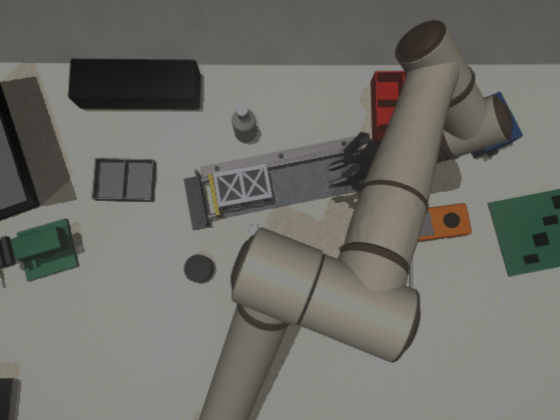

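```bash
python3 - <<'E'
from lie import *
im=cv2.imread("pics/sideF.png"); crop("side","s38",(235,160,335,260),6,np.clip((im/255.)**.6*255,0,255).astype(np.uint8))
T=[((40,40,0),(213.6,173)),((-40,40,0),(220,206)),((40,40,125),(266,164)),((-40,40,125),(272.6,196.4))]
P={k:jp(*v) for k,v in dict(bf=(0,0,80),bn=(-80,0,80),of=(0,-125,80),on=(-80,-125,80)).items()}
print({k:proj("top",v).round(1).tolist()+proj("side",v).round(1).tolist() for k,v in P.items()})
E
```

```text
{'bf': [[210.3, 173.4], [294.9, 178.4]], 'bn': [[216.7, 207.0], [263.4, 184.3]], 'of': [[263.5, 162.9], [313.6, 210.2]], 'on': [[270.4, 196.1], [280.1, 217.1]]}
```

View pics/s38.png

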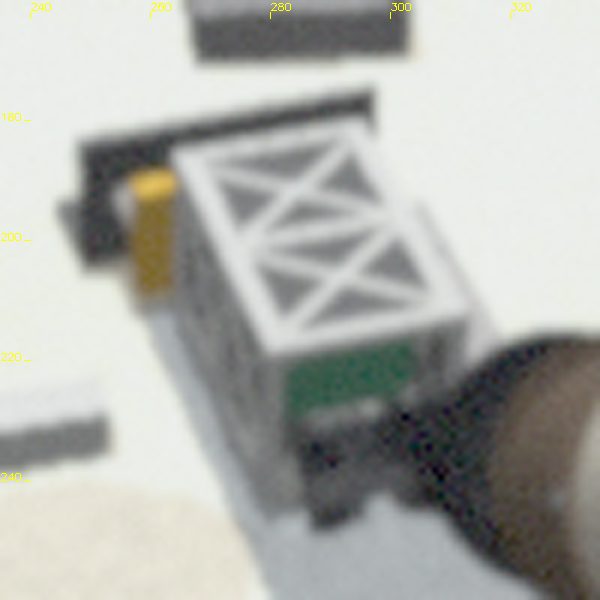

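```bash
python3 - <<'E'
from view import *
g=lambda c:np.clip((r.snapshot(c)/255.)**.5*255,0,255).astype(np.uint8)
crop("top","t39",(190,160,280,225),8,g("top"))
E
```

```text
(no output)
```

View pics/t39.png

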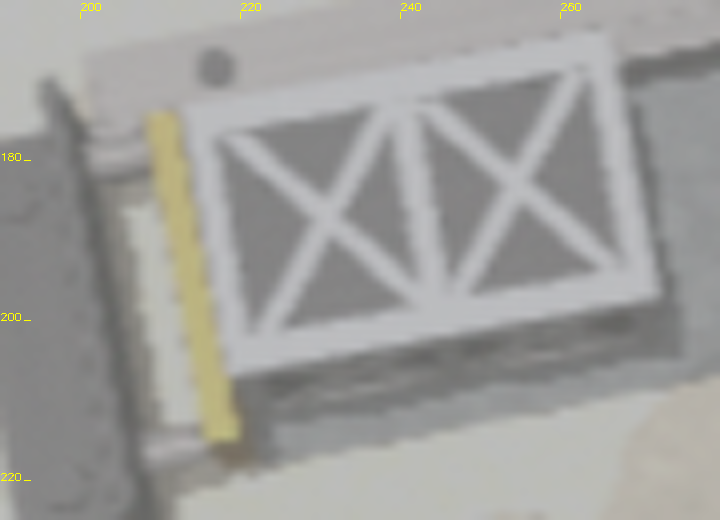

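```bash
python3 - <<'E'
from mv import *
f=lambda x,y:(x/8+190-.5,y/8+160-.5)
for p in back("top",[f(178,110),f(240,440)],.061): print("bar",wj(p).round(1))
for p in back("top",[f(183,103),f(231,377),f(606,30),f(662,292)],.08): print("frame",wj(p).round(1))
g=lambda x,y:(x/6+235-.5,y/6+160-.5)
for p in back("side",[g(173,150),g(353,122),g(272,355),g(470,312)],.08): print("side frame",wj(p).round(1))
for p in back("side",[g(132,178)],.061): print("side bar",wj(p).round(1))
# t36 and t26 comparison
f6=lambda x,y:(x/6+180-.5,y/6+130-.5)
for p in back("top",[f6(238,510),f6(230,462),f6(550,402)],.08)[1:]: print("t36 frame",wj(p).round(1))
E
```

```text
bar [ 4.6 -1.8 61. ]
bar [-95.1  -1.7  61. ]
frame [ 1.5 -5.  80. ]
frame [-80.   -3.9  80. ]
frame [  -1.7 -128.7   80. ]
frame [ -80.5 -129.1   80. ]
side frame [-80.4  -0.6  80. ]
side frame [-5.5 -4.3 80. ]
side frame [ -82.2 -129.8   80. ]
side frame [  -3.3 -128.7   80. ]
side bar [-94.4  10.1  61. ]
t36 frame [-79.5  -2.8  80. ]
t36 frame [ -81.1 -126.5   80. ]
```

```bash
python3 - <<'E'
from mv import *
plan(jp(-40,-185,150),rot(j[2]+np.pi,0),12)
E
```

```text
row: [-0.31, 0.53, 0.31] [4.39, -0.0, -0.01] x 12
```

Request:
{"api": "apply_moves", "payload": {
  "series": [0.4, -0.31, 0.53, 0.31, 4.39, 0, 0, 0.4, -0.31, 0.53, 0.31, 4.39, 0, 0, 0.4, -0.31, 0.53, 0.31, 4.39, 0, 0, 0.4, -0.31, 0.53, 0.31, 4.39, 0, 0, 0.4, -0.31, 0.53, 0.31, 4.39, 0, 0, 0.4, -0.31, 0.53, 0.31, 4.39, 0, 0, 0.4, -0.31, 0.53, 0.31, 4.39, 0, 0, 0.4, -0.31, 0.53, 0.31, 4.39, 0, 0, 0.4, -0.31, 0.53, 0.31, 4.39, 0, 0, 0.4, -0.31, 0.53, 0.31, 4.39, 0, 0, 0.4, -0.31, 0.53, 0.31, 4.39, 0, 0, 0.4, -0.31, 0.53, 0.31, 4.39, 0, 0]
}}

```text
clock: 35.85
ee_pos: [0.6675, -0.078, 0.1516]
ee_rot: [[-0.979, -0.204, 0.002], [-0.204, 0.979, -0.005], [-0.001, -0.005, -1.0]]
force: [-0.6, -0.6, -0.5]
gripper_width: 0.399
```

Request:
{"api": "apply_moves", "payload": {
  "series": [0.4, 0, 0, 0, 0, 0, 0, 0.4, 0, 0, 0, 0, 0, 0]
}}

```text
clock: 36.02
ee_pos: [0.6665, -0.0771, 0.1506]
ee_rot: [[-0.979, -0.206, -0.002], [-0.206, 0.979, -0.001], [0.002, -0.001, -1.0]]
force: [0.0, -0.3, 0.5]
gripper_width: 0.398
```

```bash
python3 fx.py; python3 - <<'E'
from mv import *
plan(jp(-40,-180,48),rot(j[2]+np.pi,0),8)
E
```

```text
jig [ -40.3 -183.1  150.6] yaw 0.0022 Fjig -0.0 -0.3 0.5 M [ 0.03  0.03 -0.01] tilt 0.1 x-roll 0.002 q [ 0.13  0.52  0.03  0.   -1.08  0.08] 36.0167 0.398
row: [-0.01, 0.04, 1.28] [-0.01, -0.01, 0.02] x 8
```

Request:
{"api": "apply_moves", "payload": {
  "series": [0.4, 0, 0, 2, 0, 0, 0, 0.4, 0, 0, 2.5, 0, 0, 0, 0.4, 0, 0, 2.5, 0, 0, 0, 0.4, 0, 0, 2, 0, 0, 0, 0.4, 0, 0, 1.2, 0, 0, 0, 0.4, 0, 1, 0, 0, 0, 0, 0.4, 0, 1, 0, 0, 0, 0, 0.4, 0, 1, 0, 0, 0, 0, 0.4, 0, 0, 0, 0, 0, 0, 0.4, 0, 0, 0, 0, 0, 0]
}}

```text
clock: 36.85
ee_pos: [0.6625, -0.0485, 0.0516]
ee_rot: [[-0.979, -0.204, 0.005], [-0.204, 0.979, -0.001], [-0.004, -0.002, -1.0]]
force: [-0.5, -0.7, 0.7]
gripper_width: 0.4
```

Request:
{"api": "apply_moves", "payload": {
  "series": [0.4, 0, 0.4, 0, 0, 0, 0, 0.4, 0, 0.4, 0, 0, 0, 0, 0.4, 0, 0.2, 0, 0, 0, 0, 0.4, 0, 0, 0, 0, 0, 0]
}}

```text
clock: 37.18
ee_pos: [0.6595, -0.0395, 0.05]
ee_rot: [[-0.979, -0.203, 0.002], [-0.203, 0.979, -0.002], [-0.002, -0.002, -1.0]]
force: [-0.2, 0.2, -0.0]
gripper_width: 0.401
```

```bash
python3 fx.py; python3 - <<'E'
from view import *
view("40",bs=(230,150,350,270),bt=(190,150,290,225))
E
```

```text
jig [ -39.5 -144.9   50. ] yaw -0.0007 Fjig -0.2 0.2 -0.0 M [ 0.02 -0.02 -0.02] tilt 0.1 x-roll -0.002 q [ 0.19  0.6  -0.11  0.   -0.86  0.02] 37.1833 0.401
[ 0.6595 -0.0395  0.05  ] [[-0.979, -0.203, 0.002], [-0.203, 0.979, -0.002], [-0.002, -0.002, -1.0]] q [ 0.19  0.6  -0.11  0.   -0.86  0.02] 0.401 F [-0.2  0.2 -0. ] M [ 0.02 -0.02 -0.02] 37.1833
```

View pics/t40.png

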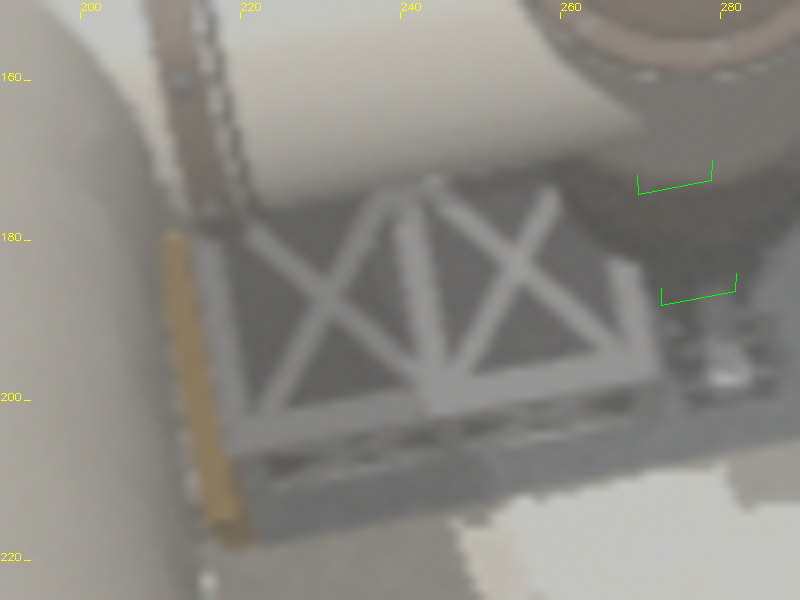

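View pics/s40.png

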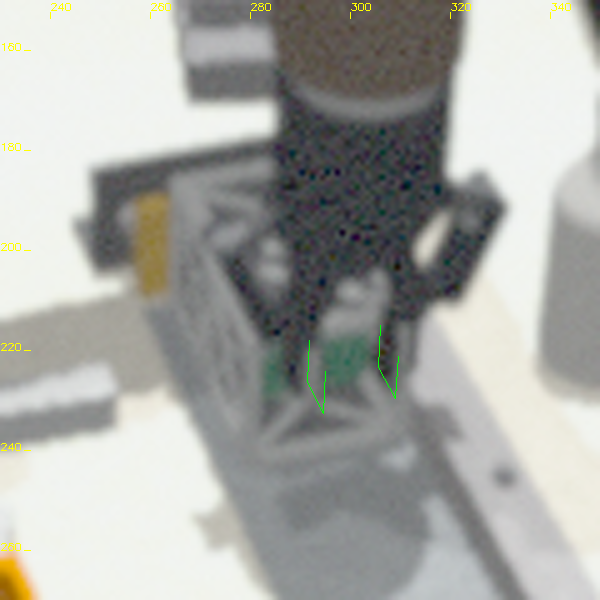

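Request:
{"api": "apply_moves", "payload": {
  "series": [0.4, 0, 0.25, 0, 0, 0, 0, 0.4, 0, 0.2, 0, 0, 0, 0, 0.4, 0, 0, 0, 0, 0, 0]
}}

```text
clock: 37.53
ee_pos: [0.6586, -0.0354, 0.0497]
ee_rot: [[-0.979, -0.203, 0.002], [-0.203, 0.979, -0.002], [-0.001, -0.002, -1.0]]
force: [-0.5, -0.3, -0.9]
gripper_width: 0.401
```

Request:
{"api": "apply_moves", "payload": {
  "series": [0.4, 0, 0.2, 0, 0, 0, 0, 0.4, 0, 0, 0, 0, 0, 0]
}}

```text
clock: 37.7
ee_pos: [0.6584, -0.0337, 0.0498]
ee_rot: [[-0.979, -0.202, 0.002], [-0.202, 0.979, -0.002], [-0.002, -0.002, -1.0]]
force: [1.2, -1.1, -1.8]
gripper_width: 0.401
```

Request:
{"api": "apply_moves", "payload": {
  "series": [0.4, 0, 0.2, 0, 0, 0, 0, 0.4, 0, 0, 0, 0, 0, 0]
}}

```text
clock: 37.87
ee_pos: [0.659, -0.0322, 0.0504]
ee_rot: [[-0.979, -0.203, 0.004], [-0.203, 0.979, -0.003], [-0.004, -0.003, -1.0]]
force: [3.5, -3.8, -0.3]
gripper_width: 0.4
```

```bash
python3 fx.py
```

```text
jig [ -38.5 -137.7   50.4] yaw -0.001 Fjig 2.7 -4.4 -0.3 M [-1.17 -0.76 -0.08] tilt 0.2 x-roll -0.004 q [ 0.2   0.6  -0.11  0.   -0.86  0.  ] 37.8667 0.4
```

Request:
{"api": "apply_moves", "payload": {
  "series": [0.4, 0, -0.3, 0, 0, 0, 0, 0.4, 0, -0.6, 0, 0, 0, 0, 0.4, 0, -1.5, 0, 0, 0, 0, 0.4, 0, -2, 0, 0, 0, 0, 0.4, 0, -2, -1, 0, 0, 0, 0.4, 0, -2, -3, 0, 0, 0, 0.4, 0, -2, -4, 0, 0, 0, 0.4, 0, -3, -4, 0, 0, 0, 0.4, 0, -3, -2, 0, 0, 0, 0.4, 0, -3, 0, 0, 0, 0, 0.4, 0, -3, 0, 0, 0, 0, 0.4, 0, 0, 0, 0, 0, 0]
}}

```text
clock: 38.87
ee_pos: [0.7013, -0.2507, 0.1805]
ee_rot: [[-0.98, -0.197, 0.002], [-0.197, 0.98, -0.002], [-0.002, -0.003, -1.0]]
force: [0.1, -0.2, -0.6]
gripper_width: 0.399
```

```bash
python3 fx.py; python3 - <<'E'
from view import *
g=lambda c:np.clip((r.snapshot(c)/255.)**.5*255,0,255).astype(np.uint8)
crop("top","t41",(190,160,280,225),8,g("top")); crop("side","s41",(180,160,380,330),4,g("side"))
cv2.imwrite("pics/topG.png",r.snapshot("top"));cv2.imwrite("pics/sideG.png",r.snapshot("side"))
E
```

```text
jig [ -41.6 -360.2  180.5] yaw -0.0069 Fjig 0.0 -0.2 -0.6 M [ 0.1   0.04 -0.03] tilt 0.2 x-roll -0.002 q [-0.13  0.62  0.29  0.   -1.24  0.32] 38.8667 0.399
```

View pics/t41.png

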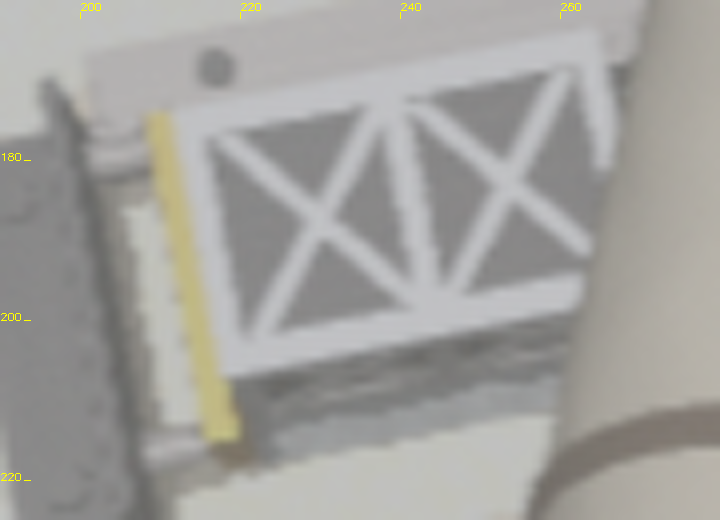

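View pics/s41.png

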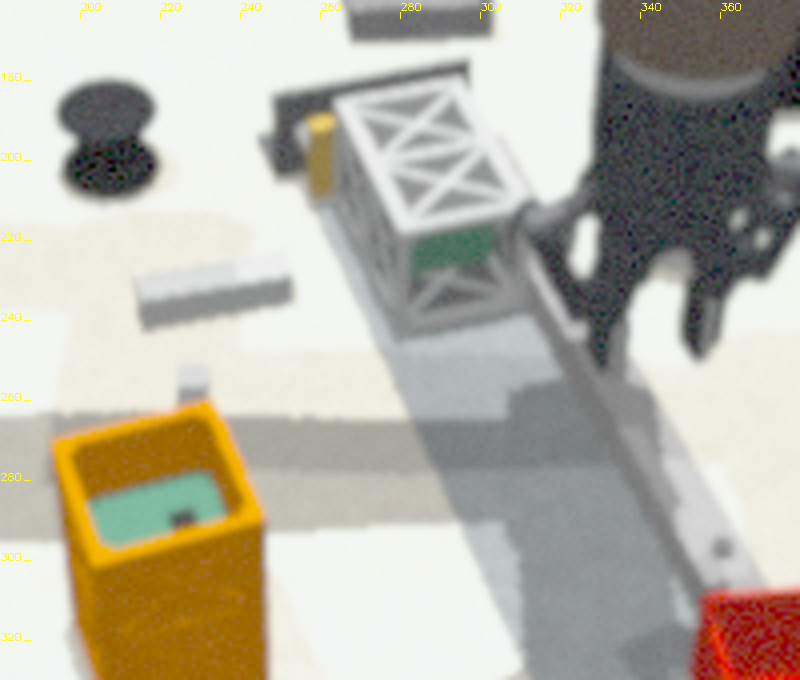

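View pics/topG.png

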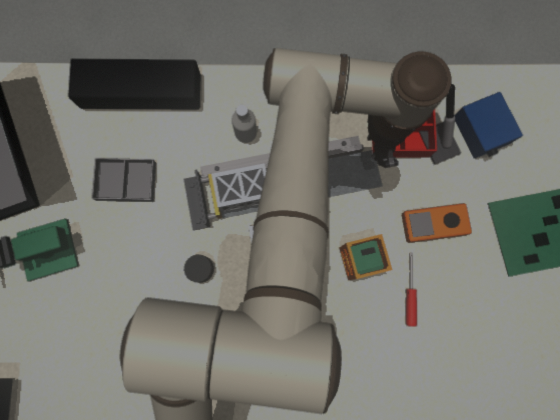

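```bash
python3 -c "
from rig import r
print(r.close_job())"
```

```text
the job is handed in; nothing more can be done
None
```

The job is handed in at about 39 s, and the last pictures show it finished as asked. One stretch of the slide did not go cleanly.

**What I did**
- I laid the larger spacer on the table beside the lane, on the robot's side.
- I squared the frame against the fence and slid it, standing, to the bar. By the pictures the bar went in about 10 mm; I then let it spring free.
- I tipped the frame backwards over its far bottom edge while holding one wall. During the tip the measured force was about 2–9 N upward on the tool, so the frame was pressing on the table.
- I slid it lying along the fence, pressed the bar in about 10 mm with the base, and released it.

**Last checks**
- The base sits at the free bar and the frame lies against the fence.
- The spacer is clear of the lane. The bottle, spool, meter, screwdriver and tray look unmoved.
- The fingers are clear of everything and the wrist force reads close to zero.

**What disagreed or went wrong**
- `r.tips_ahead` (22 mm) did not match what I saw: the fingertips were about 5 mm behind the reported TCP. My first two closes on the spacer missed because of it.
- In the first standing slide, pulled by a wall grip near the top, the frame leaned about 25° forward on its front bottom edge. I set it upright and pushed it low from behind instead. By the fitted picture that edge stayed on the table.
- After the final release I measured a 2–3 mm gap between base and bar. I nudged the frame back until the push force reached 4.4 N, and the last picture shows the base at the bar.

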